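Torque the lamp modules and line them up

TASK

Fasten every lamp module on the counter at the bench torque driver, the shortest first and the longest last: slide the module until its screw lies under the driver's bit, let go and hold the white button down for a moment. Then line all the modules up side by side in the lanes of the row rail, screw ends at the rail, one to a lane in any order and with no empty lane between them; do not knock the bit and leave everything else alone.

Things in the scene. Friction and masses are not known exactly. Their poses are not given: they have to be found in the camera images.
- short_module: short lamp module, may be absent: loose flat aluminium bar 140 x 40 x 14 mm (x, y, z) with an amber glass window. Origin: centre of the underside; x along it to the screw end (front). On top a locked knob (does not turn) to hold it by: bar grip 34 mm along x, 12 mm along y, from 16 to 36 mm height, centred at x -48, y 0 mm, on a disc 34 mm across, 14 to 17 mm high
- short_module_spot (a point): the marked spot of the short module: centre of its screw (black disc 16 mm across with a brass dot), on the top face, 18 mm from the front end, on the centre line; in the module's frame (52, 0, 14) mm
- short_module_front (a point): middle of the lower edge of the short module's front (screw) end, at (70, 0, 0) mm in the module's frame
- middle_module: middle lamp module, may be absent: loose flat aluminium bar 170 x 40 x 14 mm (x, y, z) with an amber glass window. Origin: centre of the underside; x along it to the screw end (front). On top a locked knob (does not turn) to hold it by: bar grip 34 mm along x, 12 mm along y, from 16 to 36 mm height, centred at x -33, y 0 mm, on a disc 34 mm across, 14 to 17 mm high
- middle_module_spot (a point): the marked spot of the middle module: centre of its screw (black disc 16 mm across with a brass dot), on the top face, 18 mm from the front end and 7 mm to the +y side of the centre line; in the module's frame (67, 7, 14) mm
- middle_module_front (a point): middle of the lower edge of the middle module's front (screw) end, at (85, 0, 0) mm in the module's frame
- long_module: long lamp module, may be absent: loose flat aluminium bar 200 x 40 x 14 mm (x, y, z) with an amber glass window. Origin: centre of the underside; x along it to the screw end (front). On top a locked knob (does not turn) to hold it by: bar grip 34 mm along x, 12 mm along y, from 16 to 36 mm height, centred at x -18, y 0 mm, on a disc 34 mm across, 14 to 17 mm high
- long_module_spot (a point): the marked spot of the long module: centre of its screw (black disc 16 mm across with a brass dot), on the top face, 18 mm from the front end and 7 mm to the -y side of the centre line; in the module's frame (82, -7, 14) mm
- long_module_front (a point): middle of the lower edge of the long module's front (screw) end, at (100, 0, 0) mm in the module's frame
- bit: the titanium bit of the bench torque driver, fixed, pointing straight down. Origin: the centre of its tip, 24 mm above the counter (10 mm above a module's top). The bit is 5 mm thick at the tip, 10 mm above; a drive head 28 mm across hangs over it from 75 mm up
- driver: bench torque driver, fixed; origin on the counter straight below the bit tip, x away from the robot. Base plate 20 mm high over x 55 to 155, y -60 to 130 mm; column 28 mm across at x 115, y 0, up to 280 mm; an arm 36 mm wide at 170 to 200 mm height from it to the drive head (top at 225 mm). The counter in front of the base is free
- go (a joint): travel of the driver's push button in m: 0 up, 0.006 fully down (needs 5 N, springs back); the same as the drop of go_top
- go_top (a point): centre of the top of the white push button (28 mm across, pressed straight down) on the driver's base plate, at x 85, y 100 mm in the driver's frame; it goes down with the button, 42 mm above the counter when up, 36 mm when down
- row_rail: fixed aluminium stop rail 12 x 252 x 10 mm (x, y, z). Origin: on the counter, middle of its face that looks to the robot; x away from the robot, along the lanes, y along the rail. From it three lanes run towards the robot, drawn flush on the counter: 210 mm long, 46 mm between their black lines, 84 mm from centre to centre
- lane1 (a point): on the counter at the rail's face, on the centre line of the left (+y) lane; a black tick on the rail shows it
- lane2 (a point): on the counter at the rail's face, on the centre line of the middle lane; a black tick on the rail shows it
- lane3 (a point): on the counter at the rail's face, on the centre line of the right (-y) lane; a black tick on the rail shows it
- caddy: bystander, to be left alone: white polymer bulb caddy, open box 130 x 110 x 55 mm with dividers, at the far left
- glass_filter: bystander, to be left alone: loose tinted glass heat filter, 50 x 50 x 6 mm
- spare_bit: bystander, to be left alone: spare titanium bit, 50 mm long, 10 mm thick, lying beyond the row rail; origin at mid-length, underside
- spudger: bystander, to be left alone: yellow plastic spudger, 145 mm long, 6 mm thick, lying to the right of the lanes; origin at mid-length, underside
- swab_jar: bystander, to be left alone: glass jar, 48 mm across, 65 mm tall
- screwdriver: bystander, to be left alone: screwdriver, 170 mm long, lying near the robot

How it is judged:
On the way, in this order (a step that is already met when the one before it is completed fails the run):
1. the short module (if present) lies released with its screw centre under the bit tip, within 5 mm horizontally, while the driver's button is held fully down (at least 4.5 mm of its 6 mm) for 0.2 s (horizontal distance between short_module_spot and bit below 0.005 m and angle between short_module's own z axis and vertical below 0.05 rad and z of go_top in the frame of short_module below 0.0375 m and contact force between the fingers and short_module below 0.5 N), for 0.2 s.
2. the middle module (if present) lies released with its screw centre under the bit tip, within 5 mm horizontally, while the driver's button is held fully down (at least 4.5 mm of its 6 mm) for 0.2 s (horizontal distance between middle_module_spot and bit below 0.005 m and angle between middle_module's own z axis and vertical below 0.05 rad and z of go_top in the frame of middle_module below 0.0375 m and contact force between the fingers and middle_module below 0.5 N), for 0.2 s.
3. the long module (if present) lies released with its screw centre under the bit tip, within 5 mm horizontally, while the driver's button is held fully down (at least 4.5 mm of its 6 mm) for 0.2 s (horizontal distance between long_module_spot and bit below 0.005 m and angle between long_module's own z axis and vertical below 0.05 rad and z of go_top in the frame of long_module below 0.0375 m and contact force between the fingers and long_module below 0.5 N), for 0.2 s.
At the end, for the whole second after the job is handed in: Every module lies flat, released and still in its own lane, the middle of its screw end within 8 mm of the lane's centre point at the rail's face, its length within 0.1 rad (6 degrees) of the lane's direction; the middle lane is occupied, so that no lane between modules is empty; the button is up ((horizontal distance between short_module_front and lane1 below 0.008 m or horizontal distance between short_module_front and lane2 below 0.008 m or horizontal distance between short_module_front and lane3 below 0.008 m) and x of each of short_module, middle_module, long_module in the frame of row_rail below -0.03 m and angle between the x axis of each of short_module, middle_module, long_module and the x axis of row_rail, either way round below 0.1 rad and angle between each of short_module, middle_module, long_module's own z axis and vertical below 0.05 rad and height (world z) of each of short_module, middle_module, long_module below 0.006 m and linear speed of each of short_module, middle_module, long_module below 0.02 m/s and (horizontal distance between middle_module_front and lane1 below 0.008 m or horizontal distance between middle_module_front and lane2 below 0.008 m or horizontal distance between middle_module_front and lane3 below 0.008 m) and (horizontal distance between long_module_front and lane1 below 0.008 m or horizontal distance between long_module_front and lane2 below 0.008 m or horizontal distance between long_module_front and lane3 below 0.008 m) and horizontal distance between any of short_module_front, middle_module_front, long_module_front and lane2 below 0.008 m and value of joint go below 0.0015 m); the robot touches nothing.
It fails at once if the driver's bit is struck or leant on with more than 5 N (contact force between anything else and bit above 5 N).
It fails at once if a bystander (caddy, glass filter, spare bit, spudger, jar, or screwdriver) is moved more than 30 mm (distance of any of caddy, glass_filter, spare_bit, spudger, swab_jar, screwdriver from where it was at the start of the episode above 0.03 m).
Of short_module, middle_module, long_module only 2 to 3 are there at a start; the rules pass over those that are not, and their reading is None.
At some moment in a run one of short_module, middle_module, long_module may be knocked a few centimetres aside while the robot is not near it.
Once in a run the grip may slacken for a moment while it holds something.
It also fails if it takes over 210 s, if anything falls off the work surface, if the arm or the gripper's body presses on something with over 40 N, if the wrist force passes 120 N, or if a joint passes its speed limit or range.

ROBOT

A 6-joint arm with a two-finger parallel gripper is mounted at the origin on the work surface. World frame = base frame: x ahead of the robot, y to its left, z up, the work surface at z = 0. Lengths are in m, angles in rad, forces in N, time in s.
With the tool pointing down it reaches from about 0.425 to 0.95 m from the base axis. Payload 3.5 kg.
Tool frame: the origin (TCP) lies at the very end of the fingers, on their centre line; the grasp point (between the pads) lies 19 mm behind it; z points along the fingers, y is the direction in which the jaws open and shut (so a half turn about z gives the same grasp; the last joint's range is limited). The gripper opens to 85 mm and grips with 20 to 120 N. Pads are 22 mm wide; open, the fingers measure 114 mm over their backs; the gripper's body (76 mm by 85 mm) begins 54 mm behind the grasp point. The pads swing forward as they close: fully open they stand 13 mm farther back than shut.
Start: joints at [-1.407, 0.286, 1.577, -0, 1.279, -0.15], TCP at [0.208, -0.642, 0.207] pointing down, gripper open.
Joint ranges: [-2.77, 2.77], [-0.9, 2.22], [0.21, 2.48], [-1.53, 4.67], [0.24, 2.81], [-2.84, 2.84]. Speed limits (rad/s): [2.79, 2.79, 3.14, 3.14, 3.14, 3.14].

INTERFACE

Orientations are given as a unit quaternion [x, y, z, w].
In Python, from plant import get_state, read_camera, get_calibration, ticket, search_frame, cut_out, pinpoint gives the robot as it stands.
- The arm moves only by the tool move_arm, never from a script. Its argument "plan" is a list that holds one entry, the list of rows, each a list of 7 numbers: the turn, a rotation vector about the tool's x, y, z in degrees, then the shift along the tool's x, y, z in m, then the finger opening in m, from 0 to 0.0854. In form: [[[ax, ay, az, x, y, z, hand], ...]]. A call has exactly 5 rows; each row is the pose to reach, as a shift and turn from the pose measured when the call began, along the tool's axes at that moment; what a row does not reach only later rows make up. A row lasts 1/8 s, in which the tool goes at most 62.5 mm and 10.7 degrees, less where a joint would pass 70% of its speed; a pose out of reach is approached as far as the arm can. A call with a gripper value outside its range is refused whole. The fingers move at their own pace and stop on an object; "force" is the grip in N (left out, the last holds). Time passes only in rows, so rows that repeat a pose let the fingers close, or fill a call up. It gives the time, the measured TCP pose, the force and the opening at its end, in the units of the state.
- get_state(): the state, without advancing time (a new reading comes with each control period).
- read_camera(name): name is "side" or "top" or "wrist"; returns the picture (400x640x3 uint8, red, green, blue); there is no depth.
- get_calibration(name): a dict with "mtx" (3x3 intrinsics, pixels), "extrinsics" (4x4, takes a point from camera to world coordinates); the wrist camera has in their place "hand_eye" (4x4, takes a point from camera to tool coordinates, whose origin is the TCP and whose axes are the flange's). Camera axes: x right, y up, looking along -z (the intrinsics and any distortion apply to the point x, -y, -z); pixel columns grow to the right and rows downward; lengths in m; the calibration is good to about 2 mm. A picture is of the moment at which its call begins: read the wrist's pose just before it. get_calibration takes no time and is no camera call.
- ticket.sign_off(): hands the job in, once; it reports no verdict.
Trained networks look in the newest picture that a camera, given by its name, has taken for a name from the list of things; names that differ only in an ending like _2 or _b are one class to them, and where a whole thing is asked for, a point or a joint stands for the part that bears it (a point fixed in the world has none). Each returns a list of dicts, best first, with "p" (0 to 1); they miss things now and then, are a little off and sometimes report something else, mostly with a low value. They report only what shows in the picture. A call takes as long as a camera call.
- search_frame(camera, query): "centre" ([column, row] in pixels, amid what is visible of it).
- cut_out(camera, query): "pixels" (400x640 bool, what is visible of it) and "centre" ([column, row] in pixels, amid what is visible of it).
- pinpoint(camera, query): "centre" ([column, row] in pixels: a listed point, or the origin of a listed thing).
The state is a dict: "time": time; "qpos": joint angles; "dq": joint speeds; "joint_efforts": joint torques, N m; "eef_pos": TCP position; "tcp_rot": TCP orientation; "contact_force": force on the tool from outside, world axes, zero at the start; "wrist_torque": the same for the moment, N m; "opening": opening from 0.0 (shut) to 1.0 (fully open).
Only numpy, scipy, OpenCV 4.12 (cv2) and the standard library are available. Lean on these libraries where they do the work, as an engineer would, in place of code of your own. Each camera call takes 0.05 s, during which the arm holds its last target.

## Working session

There is one attempt and no reset: what is moved stays moved. The work goes in short steps, Python scripts to look and compute and a tool call to move; the robot and the scene stay as the last step left them, time stands still between calls to the robot, and variables do not carry over. Pictures are saved under pics/ and viewed, and the job is handed in when it is done.

Besides the shell and the picture viewer there is one more tool, called after "Request:" by a JSON object that holds its "op" and its "data", one argument or row to a line. move_arm: Moves the arm, as the interface text tells. Its arguments: {"type":"object","properties":{"plan":{"type":"array","items":{"type":"array","items":{"type":"array","items":{"type":"number"}}}},"force":{"type":"number"}},"required":["plan"]}

```bash
ls -la; mkdir -p pics; python3 - <<'E'
from plant import *
import cv2,numpy as np
s=get_state(); print(s)
for c in ("top","side","wrist"):
    im=read_camera(c); cv2.imwrite(f"pics/a_{c}.png",im[:,:,::-1]); cal=get_calibration(c); print(c,{k:np.round(np.array(v),4).tolist() for k,v in cal.items()})
E
```

```text
total 12
drwxr-xr-x  3 agent agent 4096 Dec  7 07:05 .
drwxr-xr-x 23 root  root  4096 Dec  7 07:05 ..
drwxr-xr-x  2 agent agent 4096 Dec  7 07:05 pics
{'time': 0.0, 'qpos': array([-1.40695873e+00,  2.87182458e-01,  1.57814908e+00,  3.22883423e-06,
        1.27859450e+00, -1.49993414e-01]), 'dq': array([ 3.98268502e-04,  4.26068277e-04,  1.14967612e-03, -1.49845283e-03,
        8.17255294e-05, -2.88719326e-04]), 'joint_efforts': array([-5.45315543e-04, -4.05983627e+01, -2.92627251e+01, -2.01315484e-04,
        5.67277035e-03,  1.18966810e-05]), 'eef_pos': array([ 0.20829362, -0.64132337,  0.20595116]), 'tcp_rot': array([ 9.87713403e-01,  1.56271788e-01, -6.53045318e-06, -1.16667116e-03]), 'contact_force': array([ 0.06154083,  0.09901647, -0.02309992]), 'wrist_torque': array([-0.10321017,  0.01558732, -0.01810176]), 'opening': 0.9985336252421256}
top {'mtx': [[384.3328, 0.0, 313.8938], [0.0, 384.3328, 198.4798], [0.0, 0.0, 1.0]], 'extrinsics': [[-0.0104, 0.9936, -0.1121, 0.4299], [-0.9999, -0.0116, -0.0099, -0.0575], [-0.0112, 0.112, 0.9936, 1.09], [0.0, 0.0, 0.0, 1.0]]}
side {'mtx': [[393.421, 0.0, 315.3394], [0.0, 393.421, 198.0342], [0.0, 0.0, 1.0]], 'extrinsics': [[0.9851, 0.127, -0.1158, 0.4281], [-0.1715, 0.7711, -0.6132, -0.8105], [0.0114, 0.624, 0.7814, 1.0231], [0.0, 0.0, 0.0, 1.0]]}
wrist {'mtx': [[297.3022, 0.0, 318.6711], [0.0, 297.3022, 201.1911], [0.0, 0.0, 1.0]], 'hand_eye': [[0.0004, 0.9456, 0.3253, 0.0844], [1.0, -0.0006, 0.0007, 0.0], [0.0009, 0.3253, -0.9456, -0.1665], [0.0, 0.0, 0.0, 1.0]]}
```

View pics/a_top.png

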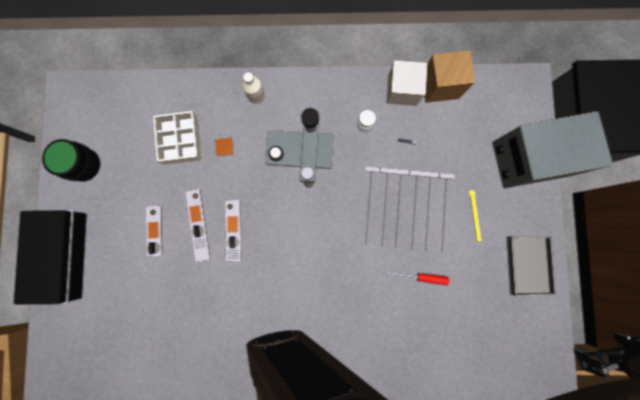

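View pics/a_side.png

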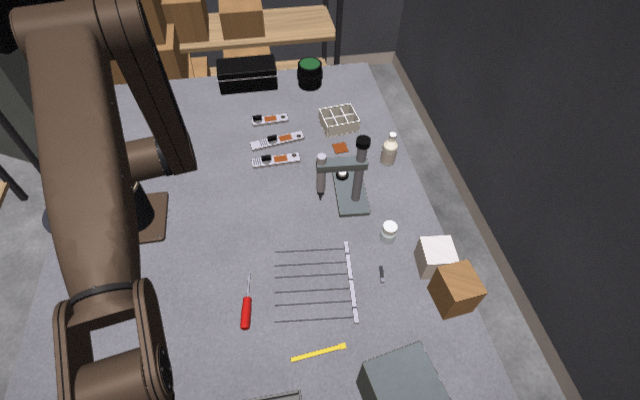

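View pics/a_wrist.png

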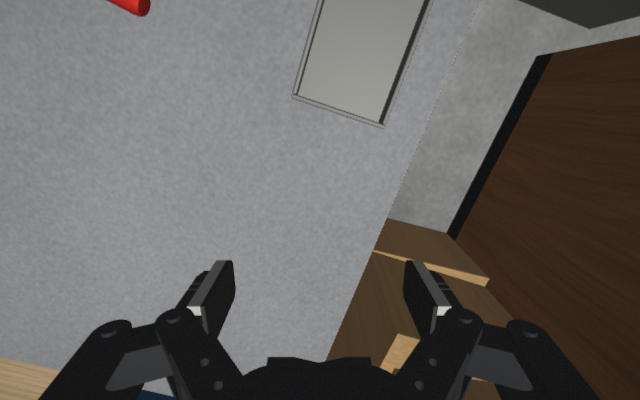

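The top view shows three modules at left: short near (153,230), long near (197,225), middle near (233,230). The driver is around (300,150), the rail and lanes around (408,205), and the spudger and screwdriver lie near the lanes. Next I'll turn these into positions.

```bash
cat > h.py <<'E'
from plant import *
import cv2,numpy as np
from scipy.spatial.transform import Rotation as R
def camT(c,s=None):
    cal=get_calibration(c)
    if 'extrinsics' in cal: return cal['mtx'],np.array(cal['extrinsics'])
    T=np.eye(4);T[:3,:3]=R.from_quat(s['tcp_rot']).as_matrix();T[:3,3]=s['eef_pos']
    return cal['mtx'],T@np.array(cal['hand_eye'])
def px2w(c,px,z,s=None):
    K,T=camT(c,s);p=np.linalg.inv(K)@np.array([px[0],px[1],1.]);d=T[:3,:3]@np.array([p[0],-p[1],-p[2]])
    o=T[:3,3];return o+d*(z-o[2])/d[2]
def w2px(c,P,s=None):
    K,T=camT(c,s);q=T[:3,:3].T@(np.array(P)-T[:3,3]);q=K@np.array([q[0],-q[1],-q[2]]);return q[:2]/q[2]
def st():
    s=get_state();e=s['eef_pos'];q=R.from_quat(s['tcp_rot']).as_matrix()
    print('t',round(s['time'],2),'tcp',np.round(e,4),'yaw(y axis)',round(np.degrees(np.arctan2(q[1,1],q[0,1])),2),'tilt',np.round(q[:,2],4),'open',round(s['opening'],3),'F',np.round(s['contact_force'],2),'q6',round(s['qpos'][5],3));return s
def go(target,yaw):
    """target TCP world, yaw deg of tool x axis, tool down -> print shift in tool axes & turn"""
    s=st();Rm=R.from_quat(s['tcp_rot']).as_matrix()
    d=Rm.T@(np.array(target)-s['eef_pos'])
    Y=np.radians(yaw);x=np.array([np.cos(Y),np.sin(Y),0]);z=np.array([0,0,-1.]);y=np.cross(z,x)
    t=R.from_matrix(Rm.T@np.stack([x,y,z],1)).as_rotvec(degrees=True)
    print('turn',np.round(t,2),'shift',np.round(d,4))
Z={'short_module_spot':.014,'middle_module_spot':.014,'long_module_spot':.014,'bit':.024,'go_top':.042}
def find(c,names,s=None,Zd={}):
    out={}
    for n in names:
        r=pinpoint(c,n)
        for k in r[:2]:
            if k['p']<.3: continue
            z=Zd.get(n,Z.get(n,0.));w=px2w(c,k['centre'],z,s)
            print(n,'p',round(k['p'],2),np.round(k['centre'],1),np.round(w,4)); out.setdefault(n,w)
    return out
E
python3 - <<'E'
from h import *
read_camera('top')
o=find('top',['short_module','short_module_spot','short_module_front','middle_module','middle_module_spot','middle_module_front','long_module','long_module_spot','long_module_front','bit','driver','go_top','row_rail','lane1','lane2','lane3'])
read_camera('side'); print('side')
find('side',['short_module_spot','short_module_front','middle_module_spot','middle_module_front','long_module_spot','long_module_front','bit','go_top','row_rail','lane1','lane2','lane3'])
E
```

```text
short_module p 0.8 [154.5 231.7] [0.4632 0.407  0.    ]
short_module_spot p 0.72 [152.9 211.8] [0.5188 0.4076 0.014 ]
short_module_front p 0.89 [155.6 206.1] [0.5362 0.4065 0.    ]
middle_module p 0.88 [232.1 229.6] [0.4668 0.1862 0.    ]
middle_module_spot p 0.85 [227.2 204.3] [0.5376 0.1979 0.014 ]
middle_module_spot p 0.61 [179.7 139.1] [0.7278 0.3378 0.014 ]
long_module p 0.63 [195.6 224.3] [0.4829 0.2904 0.    ]
long_module_spot p 0.66 [196.4 195.8] [0.5628 0.2856 0.014 ]
long_module_front p 0.74 [192.  189.8] [0.582  0.3032 0.    ]
bit p 0.52 [227.7 207. ] [0.529 0.194 0.024]
driver p 0.74 [308.6 186.2] [ 0.5884 -0.0318  0.    ]
driver p 0.41 [154.1 229.3] [0.47   0.4084 0.    ]
go_top p 0.58 [276.8 153.7] [0.6748 0.055  0.042 ]
row_rail p 0.58 [409.4 175.7] [ 0.6153 -0.3209  0.    ]
lane1 p 0.78 [380.3 171. ] [ 0.63   -0.2381  0.    ]
lane1 p 0.72 [408.2 176.4] [ 0.6134 -0.3174  0.    ]
lane2 p 0.78 [380.3 171. ] [ 0.63   -0.2381  0.    ]
lane2 p 0.72 [408.2 176.4] [ 0.6134 -0.3174  0.    ]
lane3 p 0.78 [380.3 171. ] [ 0.63   -0.2381  0.    ]
lane3 p 0.72 [408.2 176.4] [ 0.613
[... 180 characters left out ...]
  205.5] [ 0.5959 -0.042   0.    ]
middle_module_spot p 0.91 [291.7 156.4] [0.5268 0.1832 0.014 ]
long_module_spot p 0.59 [296.2 135.3] [0.5584 0.2904 0.014 ]
long_module_front p 0.97 [303.  136.4] [0.5849 0.2955 0.    ]
go_top p 0.5 [343.1 169.8] [0.6874 0.0648 0.042 ]
row_rail p 0.73 [343.8 252.9] [ 0.6278 -0.2288  0.    ]
row_rail p 0.69 [378.9 275.7] [ 0.7113 -0.3194  0.    ]
lane1 p 0.89 [351.9 306.5] [ 0.6133 -0.3972  0.    ]
lane1 p 0.87 [344.4 254.4] [ 0.6285 -0.2341  0.    ]
lane2 p 0.89 [351.9 306.5] [ 0.6133 -0.3972  0.    ]
lane2 p 0.87 [344.4 254.4] [ 0.6285 -0.2341  0.    ]
lane3 p 0.89 [351.9 306.5] [ 0.6133 -0.3972  0.    ]
lane3 p 0.87 [344.4 254.4] [ 0.6285 -0.2341  0.    ]
```

```bash
python3 - <<'E'
from h import *
go([.46,-.32,.25],180)
E
```

```text
t 1.65 tcp [ 0.2084 -0.642   0.2073] yaw(y axis) -72.02 tilt [ 0.e+00  1.e-04 -1.e+00] open 0.998 F [0.52 0.02 0.13] q6 -0.15
turn [   0.     -0.   -162.02] shift [ 0.3387 -0.2286 -0.0427]
```

Request:
{"op": "move_arm", "data": {
  "plan": [
    [[0, 0, -10, 0.05, -0.034, -0.02, 0.085], [0, 0, -20, 0.1, -0.068, -0.043, 0.085], [0, 0, -30, 0.15, -0.1, -0.043, 0.085], [0, 0, -40, 0.2, -0.135, -0.043, 0.085], [0, 0, -50, 0.25, -0.17, -0.043, 0.085]]
  ]
}}

```text
time: 2.28
eef_pos: [0.3947, -0.4015, 0.2507]
tcp_rot: [0.828, 0.561, 0.0, 0.001]
contact_force: [0.7, -1.0, 0.4]
opening: 0.994
```

```bash
python3 - <<'E'
from h import *
go([.46,-.32,.25],180)
E
```

```text
t 2.27 tcp [ 0.3947 -0.4015  0.2507] yaw(y axis) -21.71 tilt [ 7.e-04 -8.e-04 -1.e+00] open 0.994 F [ 0.71 -0.97  0.36] q6 -0.595
turn [ 1.0000e-02  7.0000e-02 -1.1171e+02] shift [0.0999 0.0305 0.0007]
```

Request:
{"op": "move_arm", "data": {
  "plan": [
    [[0, 0, -10, 0.02, 0.006, 0, 0.085], [0, 0, -20, 0.04, 0.012, 0, 0.085], [0, 0, -30, 0.06, 0.018, 0, 0.085], [0, 0, -40, 0.08, 0.024, 0, 0.085], [0, 0, -50, 0.1, 0.03, 0, 0.085]]
  ]
}}

```text
time: 2.9
eef_pos: [0.46, -0.3191, 0.2508]
tcp_rot: [0.51, 0.86, -0.0, 0.001]
contact_force: [-0.2, -0.7, -0.2]
opening: 0.997
```

Request:
{"op": "move_arm", "data": {
  "plan": [
    [[0, 0, -10.5, 0, 0, 0, 0.085], [0, 0, -21, 0, 0, 0, 0.085], [0, 0, -31.5, 0, 0, 0, 0.085], [0, 0, -42, 0, 0, 0, 0.085], [0, 0, -52, 0, 0, 0, 0.085]]
  ]
}}

```text
time: 3.52
eef_pos: [0.46, -0.3191, 0.251]
tcp_rot: [0.079, 0.997, -0.001, 0.001]
contact_force: [0.1, 0.3, 0.4]
opening: 0.997
```

```bash
python3 - <<'E'
from h import *
s=st(); im=read_camera('wrist'); cv2.imwrite('pics/b.png',im[:,:,::-1])
find('wrist',['lane1','lane2','lane3','row_rail'],s)
go([.46,-.03,.18],180)
E
```

```text
t 3.52 tcp [ 0.46   -0.3191  0.251 ] yaw(y axis) 80.96 tilt [ 0.0011 -0.0011 -1.    ] open 0.997 F [0.12 0.34 0.44] q6 -2.201
lane1 p 0.89 [281.1 259.1] [ 0.6064 -0.4026  0.    ]
lane1 p 0.84 [385.1 251.8] [ 0.6193 -0.238   0.    ]
lane2 p 0.89 [281.1 259.1] [ 0.6064 -0.4026  0.    ]
lane2 p 0.84 [385.1 251.8] [ 0.6193 -0.238   0.    ]
lane3 p 0.89 [281.1 259.1] [ 0.6064 -0.4026  0.    ]
lane3 p 0.84 [385.1 251.8] [ 0.6193 -0.238   0.    ]
row_rail p 0.65 [333.8 260.2] [ 0.6215 -0.32    0.    ]
t 3.77 tcp [ 0.46   -0.3191  0.2509] yaw(y axis) 80.48 tilt [ 0.001 -0.001 -1.   ] open 0.996 F [ 0.55 -0.09  0.37] q6 -2.192
turn [-0.05  0.06 -9.52] shift [0.0479 0.2852 0.0706]
```

View pics/b.png

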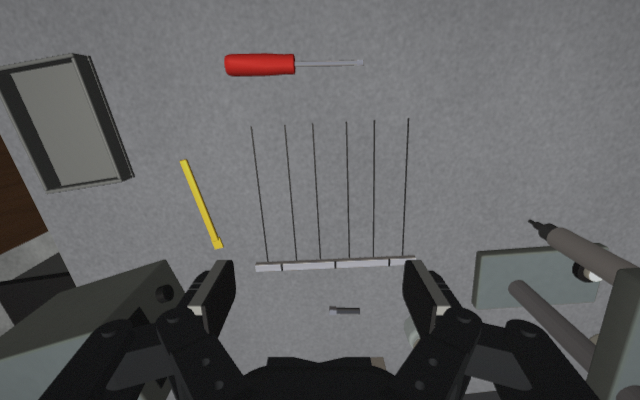

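```bash
cat > rail.py <<'E'
from h import *
from scipy.optimize import least_squares
def fitrail(cam,im,s,g0,ends=True):
    g=cv2.cvtColor(im,cv2.COLOR_RGB2GRAY)
    bh=cv2.morphologyEx(g,cv2.MORPH_BLACKHAT,np.ones((9,9)))
    pts=np.argwhere(bh>25)[:,::-1].astype(float)
    W=np.array([px2w(cam,p,0,s)[:2] for p in pts])
    offs=np.array([o+k for o in(84,0,-84) for k in(23,-23)])/1000.
    g0=np.array(g0,float)
    for it in range(6):
        x,y,a=g0;c,sn=np.cos(a),np.sin(a)
        L=(W-[x,y])@np.array([[c,-sn],[sn,c]])
        d=L[:,1][:,None]-offs;j=np.abs(d).argmin(1);r=d[np.arange(len(d)),j]
        tol=.012 if it<2 else .004
        m=(np.abs(r)<tol)&(L[:,0]<-.02)&(L[:,0]>-.205)
        A=np.stack([np.ones(m.sum()),L[m,0]],1)
        sol=np.linalg.lstsq(A,r[m],rcond=None)[0]
        g0=np.array([x-sn*sol[0],y+c*sol[0],a+sol[1]])
    x,y,a=g0;c,sn=np.cos(a),np.sin(a)
    L=(W-[x,y])@np.array([[c,-sn],[sn,c]])
    far=[]
    d=L[:,1][:,None]-offs;j=np.abs(d).argmin(1);r=d[np.arange(len(d)),j]
    for k in range(6):
        mm=(j==k)&(np.abs(r)<.003)&(L[:,0]<-.1); 
        far.append((round(r[(j==k)&m].mean()*1000,2),round(L[mm,0].min()*1000,1)) if mm.any() else None)
    print('rail',np.round(g0,4),'deg',round(np.degrees(a),2),'n',m.sum(),far)
    return g0
E
python3 - <<'E'
from rail import *
s=st(); im=read_camera('wrist')
fitrail('wrist',im,s,[.613,-.32,-.078])
im=read_camera('top')
fitrail('top',im,None,[.613,-.32,-.078])
E
```

```text
t 3.77 tcp [ 0.46   -0.3191  0.2509] yaw(y axis) 80.48 tilt [ 0.001 -0.001 -1.   ] open 0.996 F [ 0.55 -0.09  0.37] q6 -2.192Traceback (most recent call last):
  File "<stdin>", line 3, in <module>
  File "rail.py", line 7, in fitrail
    W=np.array([px2w(cam,p,0,s)[:2] for p in pts])
                ~~~~^^^^^^^^^^^
  File "h.py", line 10, in px2w
    K,T=camT(c,s);p=np.linalg.inv(K)@np.array([px[0],px[1],1.]);d=T[:3,:3]@np.array([p[0],-p[1],-p[2]])
        ~~~~^^^^^
  File "h.py", line 5, in camT
    cal=get_calibration(c)
ValueError: time passes only in moves, steps and waits
```

```bash
python3 - <<'E'
t=open('h.py').read()
t=t.replace("def camT(c,s=None):\n    cal=get_calibration(c)","_C={}\ndef camT(c,s=None):\n    if c not in _C: _C[c]=get_calibration(c)\n    cal=_C[c]")
open('h.py','w').write(t)
E
python3 - <<'E'
from rail import *
s=st(); im=read_camera('wrist')
fitrail('wrist',im,s,[.613,-.32,-.078])
im=read_camera('top')
fitrail('top',im,None,[.613,-.32,-.078])
E
```

```text
t 3.83 tcp [ 0.46   -0.3191  0.2509] yaw(y axis) 80.51 tilt [ 0.001 -0.001 -1.   ] open 0.994 F [ 0.33 -0.34 -0.13] q6 -2.193
rail [ 0.6132 -0.318  -0.1051] deg -6.02 n 1413 [(np.float64(0.1), np.float64(-205.2)), (np.float64(-0.18), np.float64(-205.3)), (np.float64(0.04), np.float64(-274.6)), (np.float64(0.03), np.float64(-205.1)), (np.float64(0.02), np.float64(-291.4)), (np.float64(-0.01), np.float64(-294.2))]
rail [ 0.6134 -0.3143 -0.0557] deg -3.19 n 201 [(np.float64(1.04), np.float64(-110.0)), (np.float64(0.07), np.float64(-357.4)), (np.float64(0.96), np.float64(-325.9)), (np.float64(-0.18), np.float64(-282.8)), (np.float64(-0.38), np.float64(-217.7)), (np.float64(0.2), np.float64(-176.5))]
```

```bash
python3 - <<'E'
from rail import *
s=st(); im=read_camera('wrist')
g=cv2.resize(im[225:290,240:430],None,fx=4,fy=4,interpolation=cv2.INTER_CUBIC).copy()
for x0,col in((.6132,(255,0,0)),(.618,(0,255,0))):
  a=-.1051;c,sn=np.cos(a),np.sin(a);o=np.array([x0,-.318-(x0-.6132)*.1])
  for z in (0,.01):
    P=[w2px('wrist',[*(o+np.array([-sn,c])*t),z],s) for t in(-.126,.126)]
    P=[tuple(int(round(v)) for v in (4*(p[0]-240+.5),4*(p[1]-225+.5))) for p in P]
    cv2.line(g,P[0],P[1],col,1)
cv2.imwrite('pics/c.png',g[:,:,::-1])
E
```

```text
t 3.92 tcp [ 0.46   -0.3191  0.2509] yaw(y axis) 80.56 tilt [ 0.001 -0.001 -1.   ] open 0.999 F [-1.03  0.98 -1.48] q6 -2.194
```

View pics/c.png

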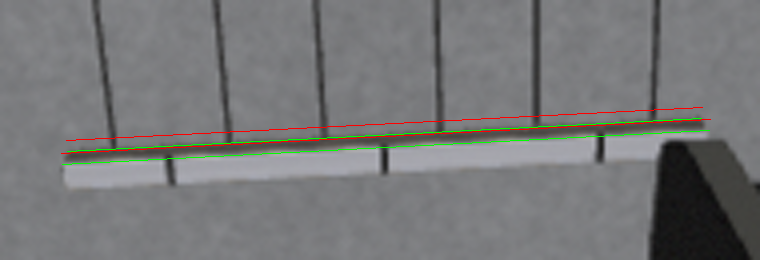

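The rail's edges match a face origin of (0.618, -0.3185) at yaw -6.0°. Next I'll view the driver.

Request:
{"op": "move_arm", "data": {
  "plan": [
    [[0, 0, -3, 0.012, 0.06, 0.0, 0.085], [0, 0, -6, 0.024, 0.12, 0.01, 0.085], [0, 0, -9.5, 0.036, 0.18, 0.03, 0.085], [0, 0, -9.5, 0.048, 0.24, 0.05, 0.085], [0, 0, -9.5, 0.048, 0.285, 0.07, 0.085]]
  ]
}}

```text
time: 4.6
eef_pos: [0.459, -0.0282, 0.1805]
tcp_rot: [-0.0, 1.0, -0.001, 0.001]
contact_force: [0.2, 0.4, 0.1]
opening: 0.994
```

```bash
python3 - <<'E'
from h import *
s=st(); im=read_camera('wrist'); cv2.imwrite('pics/d.png',im[:,:,::-1])
find('wrist',['bit','go_top','driver','middle_module_spot'],s)
E
```

```text
t 4.6 tcp [ 0.459  -0.0282  0.1805] yaw(y axis) 90.05 tilt [ 0.0024 -0.0013 -1.    ] open 0.994 F [0.19 0.44 0.1 ] q6 -1.854
bit p 0.49 [315.1 275. ] [ 0.5851 -0.0323  0.024 ]
go_top p 0.64 [386.  345.6] [0.6798 0.0601 0.042 ]
driver p 0.67 [316.8 262.6] [ 0.5816 -0.0303  0.    ]
middle_module_spot p 0.55 [499.6 233.6] [0.5323 0.1947 0.014 ]
```

View pics/d.png

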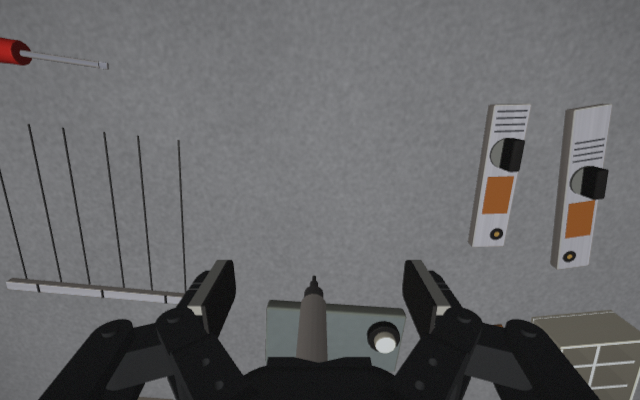

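```bash
python3 - <<'E'
from h import *
s=st(); im=read_camera('wrist')
cv2.imwrite('pics/e.png',cv2.resize(im[260:380,260:415],None,fx=5,fy=5,interpolation=cv2.INTER_CUBIC)[:,:,::-1])
for p in((268,302),(406,309)): print(px2w('wrist',p,.02,s))
E
```

```text
t 4.85 tcp [ 0.4597 -0.0304  0.181 ] yaw(y axis) 90.09 tilt [ 0.0016 -0.0016 -1.    ] open 0.999 F [-0.1   0.27 -0.21] q6 -1.858
[ 0.62987774 -0.09674812  0.02      ]
[0.64056656 0.08638127 0.02      ]
```

View pics/e.png

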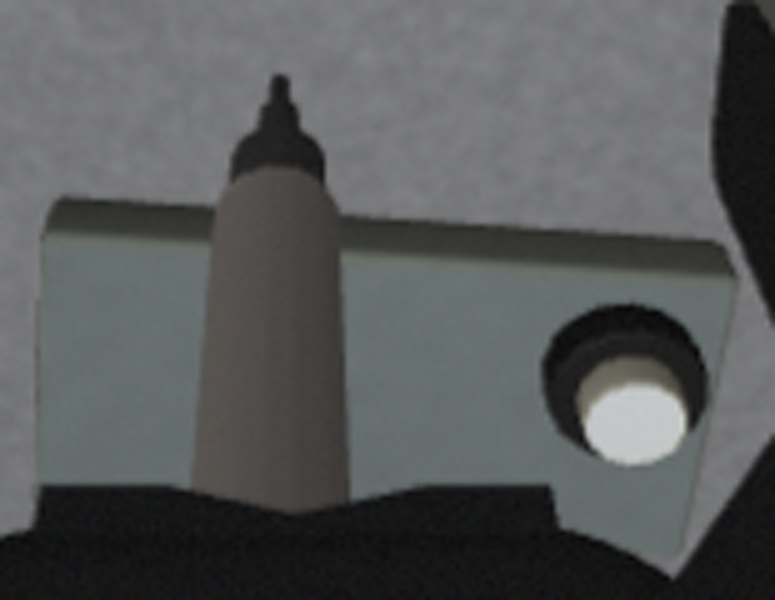

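```bash
python3 - <<'E'
from h import *
s=st()
print('bit',px2w('wrist',(315.6,275.0),.024,s)); print('go',px2w('wrist',(386.8,344.4),.042,s))
a=px2w('wrist',(268,307),.02,s);b=px2w('wrist',(406.6,315),.02,s);d=b-a
print(a,b,np.linalg.norm(d),np.degrees(np.arctan2(-d[0],d[1])))
# plate base
a=px2w('wrist',(272,300),.0,s);b=px2w('wrist',(404,308.4),.0,s);d=b-a
print(a,b,np.linalg.norm(d),np.degrees(np.arctan2(-d[0],d[1])))
go([.44,.2,.18],180)
E
```

```text
t 4.9 tcp [ 0.4599 -0.031   0.1814] yaw(y axis) 90.02 tilt [ 0.0023 -0.0017 -1.    ] open 0.991 F [ 0.79  0.55 -0.64] q6 -1.858
bit [ 0.58657179 -0.03460901  0.024     ]
go [0.67959659 0.0582706  0.042     ]
[ 0.63853519 -0.09810868  0.02      ] [0.65122983 0.0874722  0.02      ] 0.1860145640867941 -3.9132160522370447
[ 0.64272697 -0.09598453  0.        ] [0.65664849 0.08989698 0.        ] 0.18640210777030164 -4.283146639408914
t 4.9 tcp [ 0.4599 -0.031   0.1814] yaw(y axis) 90.02 tilt [ 0.0023 -0.0017 -1.    ] open 0.991 F [ 0.79  0.55 -0.64] q6 -1.858
turn [-0.1   0.13  0.02] shift [0.0198 0.231  0.0009]
```

Request:
{"op": "move_arm", "data": {
  "plan": [
    [[0, 0, 0, 0.005, 0.06, -0.01, 0.085], [0, 0, 0, 0.01, 0.12, -0.03, 0.085], [0, 0, 0, 0.02, 0.18, -0.05, 0.085], [0, 0, 0, 0.03, 0.24, -0.06, 0.085], [0, 0, 0, 0.03, 0.3, -0.06, 0.085]]
  ]
}}

```text
time: 5.52
eef_pos: [0.4312, 0.2702, 0.2437]
tcp_rot: [0.001, 1.0, -0.0, 0.004]
contact_force: [0.5, -0.8, 0.6]
opening: 1.0
```

Request:
{"op": "move_arm", "data": {
  "plan": [
    [[0, 0, 0, 0, 0.05, 0, 0.085], [0, 0, 0, 0, 0.05, 0, 0.085], [0, 0, 0, 0, 0.05, 0, 0.085], [0, 0, 0, 0, 0.05, 0, 0.085], [0, 0, 0, 0, 0.05, 0, 0.085]]
  ]
}}

```text
time: 6.15
eef_pos: [0.4318, 0.319, 0.2438]
tcp_rot: [0.002, 1.0, -0.0, 0.004]
contact_force: [0.1, 0.1, 0.1]
opening: 0.995
```

```bash
python3 - <<'E'
from h import *
s=st(); im=read_camera('wrist'); cv2.imwrite('pics/f.png',im[:,:,::-1])
find('wrist',[m+'_module'+e for m in('short','middle','long') for e in('','_spot','_front')],s)
for m in('short','middle','long'):
  for k in cut_out('wrist',m+'_module')[:2]:
    print(m,round(k['p'],2),np.round(k['centre'],1)); np.save(f'm_{m}.npy',k['pixels']) if k['p']>.5 else 0
E
```

```text
t 6.15 tcp [0.4318 0.319  0.2438] yaw(y axis) 89.74 tilt [ 7.9e-03 -2.0e-04 -1.0e+00] open 0.995 F [0.14 0.11 0.07] q6 -1.116
short_module p 0.96 [377.3 186.9] [0.4699 0.4035 0.    ]
short_module_spot p 0.8 [381.  220.1] [0.5157 0.409  0.014 ]
short_module_spot p 0.7 [378.1 185.2] [0.4633 0.4016 0.014 ]
short_module_front p 0.88 [377.2 229. ] [0.5363 0.4074 0.    ]
middle_module p 0.59 [222.6 184.8] [0.4659 0.1817 0.    ]
middle_module p 0.55 [330.9 330.1] [0.7271 0.3393 0.    ]
middle_module_spot p 0.7 [232.4 232.3] [0.5342 0.1927 0.014 ]
middle_module_front p 0.9 [231.5 235.9] [0.5468 0.1862 0.    ]
long_module p 0.93 [292.5 191.6] [0.4765 0.2815 0.    ]
long_module_spot p 0.67 [296.8 250.6] [0.5648 0.2861 0.014 ]
long_module_front p 0.92 [303.4 257.9] [0.5854 0.2949 0.    ]
short 0.64 [380.1 182. ]
middle 0.79 [220.8 181. ]
long 0.86 [288.9 189.2]
```

View pics/f.png

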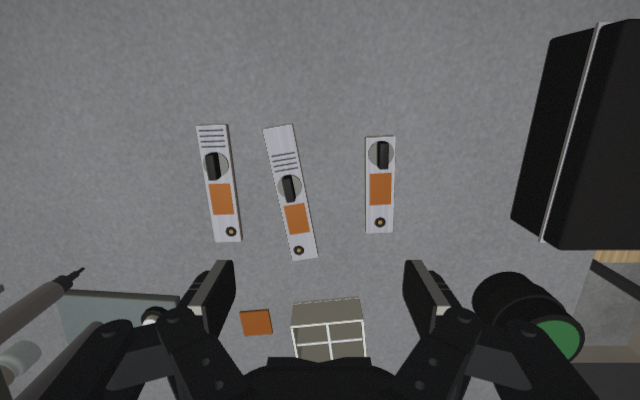

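```bash
cat > mod.py <<'E'
from h import *
from scipy.optimize import minimize
LEN={'short':.14,'middle':.17,'long':.2};KX={'short':-.048,'middle':-.033,'long':-.018}
SP={'short':(.052,0),'middle':(.067,.007),'long':(.082,-.007)}
def w(g,p): c,sn=np.cos(g[2]),np.sin(g[2]); return np.array([g[0]+c*p[0]-sn*p[1],g[1]+sn*p[0]+c*p[1],p[2] if len(p)>2 else 0])
def proj(cam,s,P):
    K,T=camT(cam,s);q=(np.array(P)-T[:3,3])@T[:3,:3];q=q*[1,-1,-1]@np.array(K).T;return q[:,:2]/q[:,2:]
def boxes(m):
    h=LEN[m]/2
    b=[[x,y,z] for x in(-h,h) for y in(-.02,.02) for z in(0,.014)]
    k=[[KX[m]+x,y,z] for x in(-.017,.017) for y in(-.006,.006) for z in(.016,.036)]
    return b,k
def fit(m,cam,s,mask,g0,verbose=True):
    U=4
    ys,xs=np.nonzero(mask);x0,x1,y0,y1=xs.min()-12,xs.max()+12,ys.min()-12,ys.max()+12
    big=cv2.resize(mask[max(y0,0):y1,max(x0,0):x1].astype(np.uint8)*255,None,fx=U,fy=U,interpolation=cv2.INTER_LINEAR)>127
    x0=max(x0,0);y0=max(y0,0);bb=boxes(m)
    def cost(v):
        g=np.array(g0)+np.array(v)*[.01,.01,.1];I=np.zeros(big.shape,np.uint8)
        for b in bb:
            p=(proj(cam,s,[w(g,q) for q in b])-[x0,y0]+.5)*U-.5
            cv2.fillConvexPoly(I,cv2.convexHull(np.round(p*16).astype(np.int32)),1,shift=4)
        I=I>0;return 1-(I&big).sum()/max((I|big).sum(),1)
    best=None
    for st0 in([0,0,0],[.5,.5,.3],[-.5,.5,-.3]):
        r=minimize(cost,st0,method='Nelder-Mead',options=dict(initial_simplex=np.array(st0)+np.array([[0,0,0],[.6,0,0],[0,.6,0],[0,0,.6]]),xatol=1e-3,fatol=1e-5))
        if best is None or r.fun<best.fun: best=r
    g=np.array(g0)+best.x*[.01,.01,.1]
    if verbose:
        print(m,cam,'pose',np.round(g[:2],4),'deg',round(np.degrees(g[2]),2),'IoU',round(1-best.fun,3),'knob',np.round(w(g,(KX[m],0))[:2],4),'spot',np.round(w(g,SP[m])[:2],4),'front',np.round(w(g,(LEN[m]/2,0))[:2],4))
    return g
def look(m,cam,s,g0=None):
    for k in cut_out(cam,m+'_module')[:3]:
        c=px2w(cam,k['centre'],.014,s)
        if k['p']<.3 or (g0 is not None and np.hypot(*(c[:2]-g0[:2]))>.06): print('skip',round(k['p'],2),np.round(c,3));continue
        return fit(m,cam,s,k['pixels'],g0 if g0 is not None else [*c[:2],0])
    print(m,'not found')
E
python3 - <<'E'
from mod import *
s=st();im=read_camera('wrist')
G={}
for m,g0 in(('short',[.468,.404,0]),('middle',[.463,.182,.05]),('long',[.478,.282,.1])):
    g=G[m]=fit(m,'wrist',s,np.load(f'm_{m}.npy'),g0)
    sp=w(g,(*SP[m],.014)); print('  pred spot px',w2px('wrist',sp,s))
read_camera('top')
for m in G: look(m,'top',None,G[m])
E
```

```text
t 6.8 tcp [0.4313 0.3202 0.2437] yaw(y axis) 89.87 tilt [ 7.6e-03 -2.0e-04 -1.0e+00] open 0.996 F [ 1.32 -0.26  0.6 ] q6 -1.116
short wrist pose [0.4666 0.4054] deg 3.15 IoU 0.959 knob [0.4186 0.4028] spot [0.5185 0.4083] front [0.5365 0.4093]
  pred spot px [379.34939324 222.37548007]
middle wrist pose [0.4655 0.1825] deg 2.06 IoU 0.97 knob [0.4325 0.1813] spot [0.5322 0.1919] front [0.5504 0.1855]
  pred spot px [230.70686503 231.29606772]
long wrist pose [0.4812 0.2831] deg 9.6 IoU 0.962 knob [0.4634 0.2801] spot [0.5632 0.2899] front [0.5798 0.2998]
  pred spot px [298.25407006 249.99390247]
short top pose [0.4686 0.4066] deg 2.21 IoU 0.587 knob [0.4206 0.4048] spot [0.5206 0.4086] front [0.5385 0.4093]
middle top pose [0.4659 0.1838] deg 1.78 IoU 0.946 knob [0.4329 0.1828] spot [0.5327 0.1929] front [0.5509 0.1865]
long top pose [0.4814 0.2843] deg 9.22 IoU 0.95 knob [0.4637 0.2814] spot [0.5635 0.2905] front [0.5801 0.3003]
```

```bash
python3 - <<'E'
from h import *
go([.419,.4035,.09],182.9)
E
```

```text
t 7.05 tcp [0.4313 0.3202 0.2436] yaw(y axis) 89.87 tilt [ 7.6e-03 -2.0e-04 -1.0e+00] open 0.994 F [-0.07 -0.53 -0.35] q6 -1.116
turn [-0.02  0.44 -3.03] shift [0.0137 0.0833 0.1535]
```

Request:
{"op": "move_arm", "data": {
  "plan": [
    [[0, 0.4, -1, 0.005, 0.03, 0.04, 0.06], [0, 0.4, -2, 0.01, 0.06, 0.09, 0.06], [0, 0.4, -3, 0.0137, 0.0833, 0.13, 0.06], [0, 0.4, -3, 0.0137, 0.0833, 0.1535, 0.06], [0, 0.4, -3, 0.0137, 0.0833, 0.1535, 0.06]]
  ]
}}

```text
time: 7.68
eef_pos: [0.4172, 0.4026, 0.0874]
tcp_rot: [-0.025, 1.0, -0.002, -0.002]
contact_force: [0.4, -0.1, 0.2]
opening: 0.704
```

```bash
python3 - <<'E'
from h import *
go([.419,.4035,.0205],182.9)
im=read_camera('wrist'); cv2.imwrite('pics/g.png',im[:,:,::-1])
E
```

```text
t 7.67 tcp [0.4172 0.4026 0.0874] yaw(y axis) 92.89 tilt [-0.004  -0.0035 -1.    ] open 0.704 F [ 0.37 -0.11  0.22] q6 -1.028
turn [-0.19 -0.24 -0.01] shift [-0.0021  0.001   0.0669]
```

View pics/g.png

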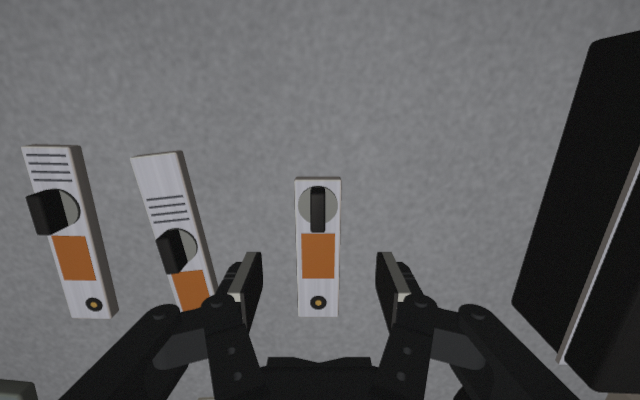

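The knob lies midway between the fingers (column 317), so I'll descend and close.

Request:
{"op": "move_arm", "data": {
  "plan": [
    [[-0.2, -0.2, 0, -0.002, 0.001, 0.03, 0.06], [-0.2, -0.2, 0, -0.002, 0.001, 0.055, 0.06], [-0.2, -0.2, 0, -0.002, 0.001, 0.067, 0.06], [-0.2, -0.2, 0, -0.002, 0.001, 0.067, 0.0], [-0.2, -0.2, 0, -0.002, 0.001, 0.067, 0.0]]
  ],
  "force": 80
}}

```text
time: 8.35
eef_pos: [0.4216, 0.4049, 0.0242]
tcp_rot: [-0.025, 1.0, 0.002, 0.002]
contact_force: [-0.0, -0.2, -1.5]
opening: 0.286
```

Request:
{"op": "move_arm", "data": {
  "plan": [
    [[0, 0, 0, 0, 0, 0, 0], [0, 0, 0, 0, 0, 0, 0], [0, 0, 0, 0, 0, 0, 0], [0, 0, 0, 0, 0, -0.002, 0], [0, 0, 0, 0, 0, -0.004, 0]]
  ]
}}

```text
time: 8.98
eef_pos: [0.4215, 0.4049, 0.0282]
tcp_rot: [-0.025, 1.0, 0.002, 0.002]
contact_force: [-0.2, 0.2, 0.4]
opening: 0.003
```

```bash
python3 - <<'E'
from mod import *
s=st()
im=read_camera('wrist'); cv2.imwrite('pics/g2.png',im[:,:,::-1])
look('short','wrist',s,[.467,.405,.05])
read_camera('top'); look('short','top',None,[.467,.405,.05])
E
```

```text
t 8.97 tcp [0.4215 0.4049 0.0282] yaw(y axis) 92.86 tilt [ 0.0048  0.0038 -1.    ] open 0.003 F [-0.2   0.16  0.43] q6 -1.03
short wrist pose [0.4675 0.4039] deg 2.81 IoU 0.421 knob [0.4196 0.4016] spot [0.5194 0.4065] front [0.5374 0.4074]
skip 0.7 [0.472 0.282 0.014]
short top pose [0.4667 0.4065] deg 2.2 IoU 0.792 knob [0.4187 0.4047] spot [0.5186 0.4085] front [0.5366 0.4092]
```

View pics/g2.png

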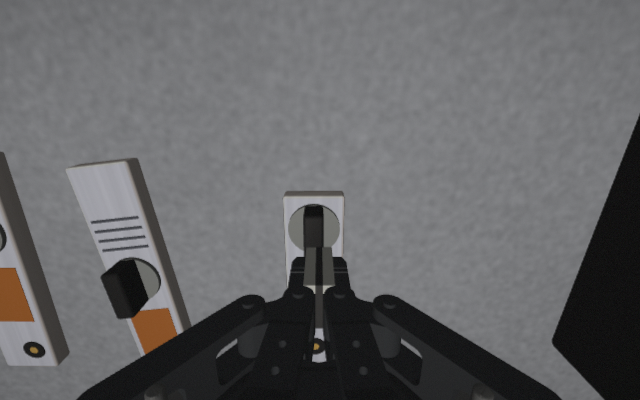

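```bash
python3 - <<'E'
from mod import *
im=cv2.imread('pics/g2.png')
cv2.imwrite('pics/g3.png',cv2.resize(im[180:370,250:390],None,fx=4,fy=3.1,interpolation=cv2.INTER_CUBIC))
s=get_state();print(w2px('wrist',s['eef_pos'],s))
g=[.4667,.4060,.05]
print(proj('wrist',s,[w(g,q) for q in boxes('short')[1]]))
im=read_camera('side'); cv2.imwrite('pics/g4.png',cv2.resize(im[60:220,180:380],None,fx=4,fy=3.7,interpolation=cv2.INTER_CUBIC)[:,:,::-1])
E
```

```text
[318.2656253  241.12079299]
[[306.8724227  204.24219587]
 [305.72630142 216.07108757]
 [325.69681459 204.21979637]
 [326.63357661 216.04250893]
 [307.51197209 251.6175906 ]
 [306.50292828 267.63663342]
 [325.28500411 251.58384063]
 [326.12127515 267.59467667]]
```

View pics/g3.png

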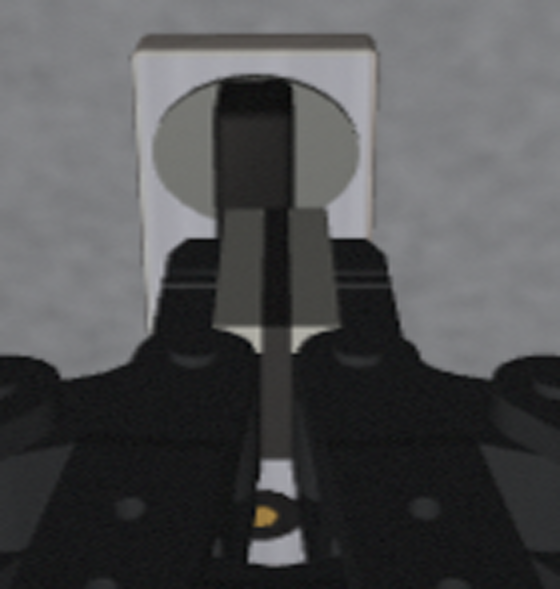

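View pics/g4.png

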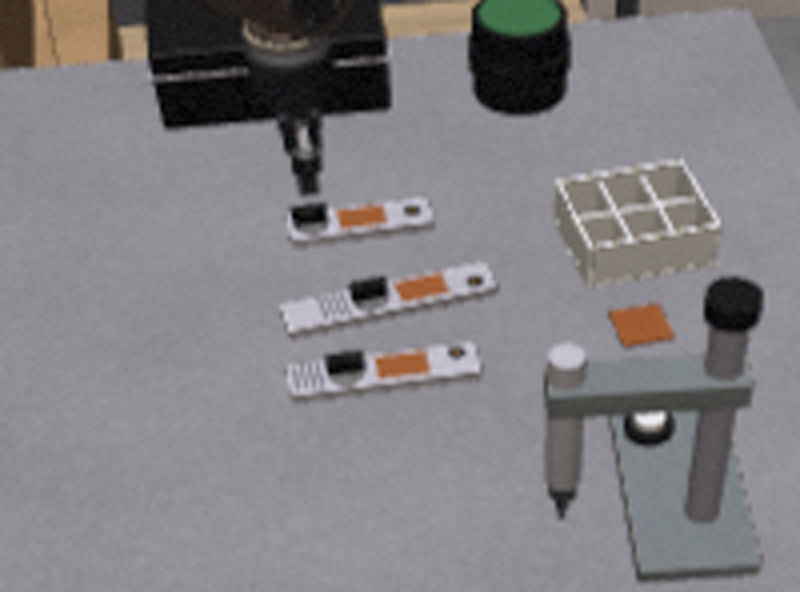

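The fingers shut without the knob between them. In the side view their tips look clearly above it. I'll reopen, go lower with small steps and watch the force.

Request:
{"op": "move_arm", "data": {
  "plan": [
    [[0, 0, 0, 0, 0, -0.012, 0.04], [0, 0, 0, 0, 0, -0.012, 0.04], [0, 0, 0, 0, 0, -0.012, 0.04], [0, 0, 0, 0, 0, 0.0, 0.04], [0, 0, 0, 0, 0, 0.006, 0.04]]
  ]
}}

```text
time: 9.85
eef_pos: [0.4207, 0.4043, 0.0205]
tcp_rot: [-0.025, 1.0, 0.001, 0.001]
contact_force: [0.2, 0.4, -0.6]
opening: 0.468
```

```bash
python3 - <<'E'
from mod import *
go([.419,.404,.0205],182.9)
im=read_camera('wrist'); cv2.imwrite('pics/h1.png',im[:,:,::-1])
im=read_camera('side'); cv2.imwrite('pics/h2.png',cv2.resize(im[80:150,230:330],None,fx=8,fy=8,interpolation=cv2.INTER_CUBIC)[:,:,::-1])
E
```

```text
t 9.85 tcp [0.4207 0.4043 0.0205] yaw(y axis) 92.86 tilt [ 0.0029  0.0025 -1.    ] open 0.468 F [ 0.16  0.43 -0.64] q6 -1.03
turn [ 0.14  0.17 -0.04] shift [ 0.0017 -0.0003 -0.    ]
```

View pics/h1.png

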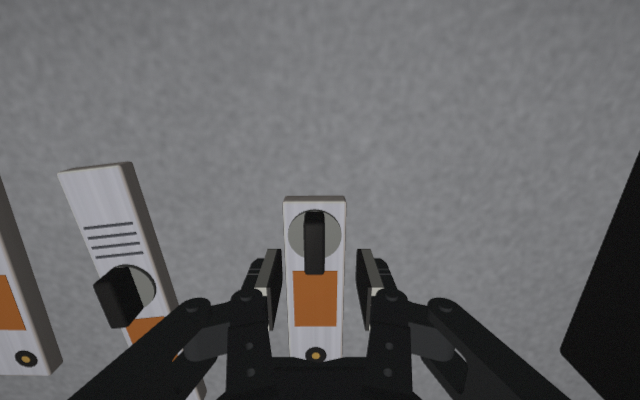

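View pics/h2.png

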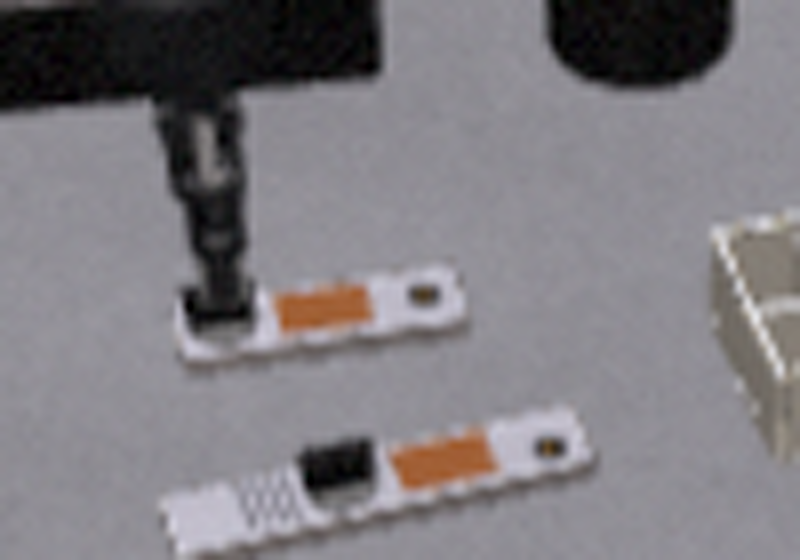

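Request:
{"op": "move_arm", "data": {
  "plan": [
    [[0.1, 0.1, 0, 0.001, 0, 0.002, 0.03], [0.1, 0.1, 0, 0.001, 0, 0.004, 0.03], [0.1, 0.1, 0, 0.001, 0, 0.006, 0.03], [0.1, 0.1, 0, 0.001, 0, 0.008, 0.03], [0.1, 0.1, 0, 0.001, 0, 0.01, 0.03]]
  ]
}}

```text
time: 10.58
eef_pos: [0.4196, 0.4042, 0.0103]
tcp_rot: [-0.025, 1.0, 0.0, 0.0]
contact_force: [-0.2, 0.2, 0.7]
opening: 0.357
```

Request:
{"op": "move_arm", "data": {
  "plan": [
    [[0, 0, 0, 0, 0, 0.001, 0.03], [0, 0, 0, 0, 0, 0.002, 0.03], [0, 0, 0, 0, 0, 0.003, 0.03], [0, 0, 0, 0, 0, 0.004, 0.03], [0, 0, 0, 0, 0, 0.005, 0.03]]
  ]
}}

```text
time: 11.2
eef_pos: [0.4196, 0.4042, 0.0052]
tcp_rot: [-0.025, 1.0, 0.0, 0.0]
contact_force: [0.4, 1.4, 0.9]
opening: 0.348
```

```bash
python3 - <<'E'
from mod import *
go([.419,.404,.0205],182.9)
im=read_camera('wrist'); cv2.imwrite('pics/h3.png',im[:,:,::-1])
E
```

```text
t 11.2 tcp [0.4196 0.4042 0.0052] yaw(y axis) 92.86 tilt [ 7.e-04  3.e-04 -1.e+00] open 0.348 F [0.37 1.37 0.85] q6 -1.028
turn [ 0.02  0.04 -0.04] shift [ 0.0006 -0.0001 -0.0153]
```

View pics/h3.png

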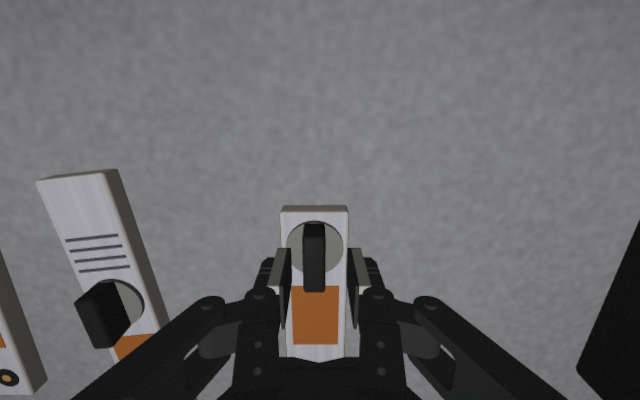

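Request:
{"op": "move_arm", "data": {
  "plan": [
    [[0, 0, 0, 0, 0, 0, 0], [0, 0, 0, 0, 0, 0, 0], [0, 0, 0, 0, 0, 0, 0], [0, 0, 0, 0, 0, 0, 0], [0, 0, 0, 0, 0, 0, 0]]
  ],
  "force": 80
}}

```text
time: 11.88
eef_pos: [0.4196, 0.4041, 0.0053]
tcp_rot: [-0.025, 1.0, 0.0, 0.0]
contact_force: [-0.4, -0.6, 3.8]
opening: 0.109
```

```bash
python3 - <<'E'
from mod import *
s=st()
im=read_camera('wrist'); cv2.imwrite('pics/h4.png',im[180:400,200:440][:,:,::-1])
im=read_camera('side'); cv2.imwrite('pics/h5.png',cv2.resize(im[80:150,230:330],None,fx=8,fy=8,interpolation=cv2.INTER_CUBIC)[:,:,::-1])
E
```

```text
t 11.88 tcp [0.4196 0.4041 0.0053] yaw(y axis) 92.86 tilt [ 6.e-04  2.e-04 -1.e+00] open 0.109 F [-0.39 -0.59  3.83] q6 -1.028
```

View pics/h4.png

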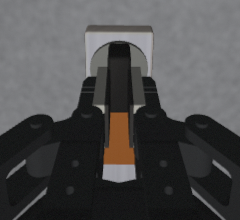

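View pics/h5.png

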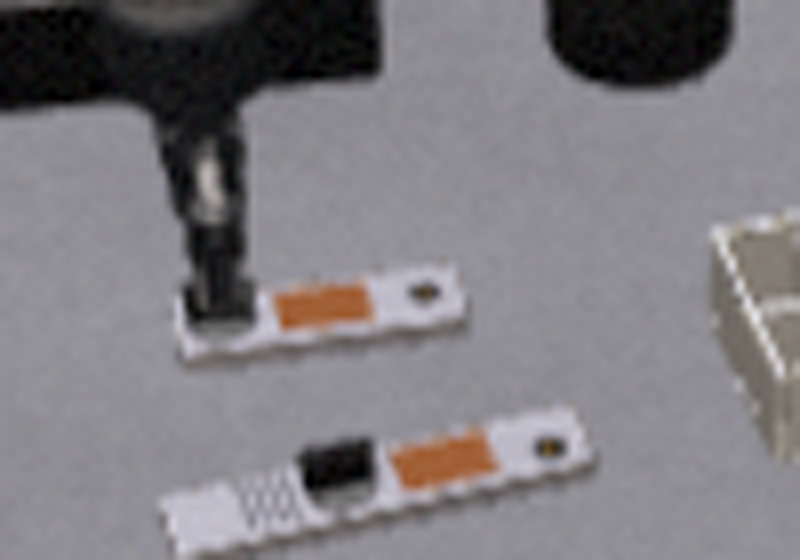

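Gripped: opening 0.109, with the fingertips just touching the disc at reported z 0.005. The reported TCP therefore sits about 12 mm beyond the real finger ends. Next I'll lift and carry over the other modules.

```bash
python3 - <<'E'
from mod import *
go([.436,.4041,.066],182.86)
go([.436,-.0345,.066],180)
E
```

```text
t 11.97 tcp [0.4196 0.4041 0.0053] yaw(y axis) 92.86 tilt [ 6.e-04  1.e-04 -1.e+00] open 0.105 F [-0.41 -2.09  2.04] q6 -1.028
turn [0.01 0.04 0.  ] shift [-0.0164 -0.0008 -0.0607]
t 11.97 tcp [0.4196 0.4041 0.0053] yaw(y axis) 92.86 tilt [ 6.e-04  1.e-04 -1.e+00] open 0.105 F [-0.41 -2.09  2.04] q6 -1.028
turn [0.01 0.04 2.86] shift [ 0.0055 -0.4389 -0.0608]
```

Request:
{"op": "move_arm", "data": {
  "plan": [
    [[0, 0, 0, 0, 0, -0.01, 0], [0, 0, 0, 0, 0, -0.025, 0], [0, 0, 0, 0, 0, -0.04, 0], [0, 0, 0, 0, 0, -0.055, 0], [0, 0, 0, -0.005, 0, -0.061, 0]]
  ]
}}

```text
time: 12.6
eef_pos: [0.4253, 0.405, 0.0682]
tcp_rot: [-0.025, 1.0, 0.001, 0.001]
contact_force: [1.4, 0.8, -1.3]
opening: 0.104
```

```bash
python3 - <<'E'
from mod import *
go([.436,-.0345,.066],180)
im=read_camera('side'); cv2.imwrite('pics/i1.png',cv2.resize(im[40:240,180:430],None,fx=3,fy=3)[:,:,::-1])
E
```

```text
t 12.6 tcp [0.4253 0.405  0.0682] yaw(y axis) 92.89 tilt [ 0.0029  0.0017 -1.    ] open 0.104 F [ 1.37  0.81 -1.26] q6 -1.033
turn [0.09 0.17 2.89] shift [ 0.0114 -0.4394  0.0015]
```

View pics/i1.png

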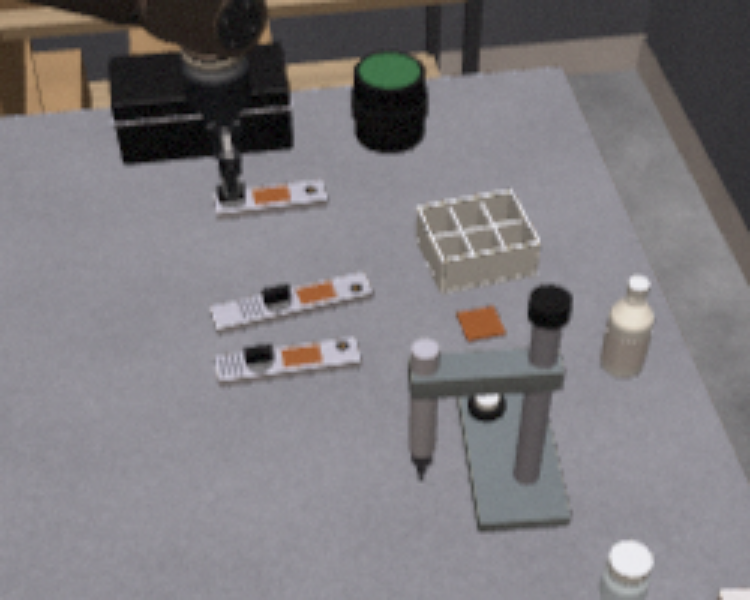

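The module hangs level, so I'll traverse.

Request:
{"op": "move_arm", "data": {
  "plan": [
    [[0.1, 0.2, 1, 0.0, -0.025, 0, 0], [0.1, 0.2, 2, 0.001, -0.065, 0, 0], [0.1, 0.2, 2.9, 0.002, -0.11, 0, 0], [0.1, 0.2, 2.9, 0.004, -0.155, 0, 0], [0.1, 0.2, 2.9, 0.005, -0.2, 0, 0]]
  ]
}}

```text
time: 13.28
eef_pos: [0.4311, 0.2036, 0.068]
tcp_rot: [0.0, 1.0, 0.0, 0.0]
contact_force: [0.3, 0.3, -2.0]
opening: 0.108
```

```bash
python3 - <<'E'
from mod import *
go([.436,-.0345,.066],180)
E
```

```text
t 13.28 tcp [0.4311 0.2036 0.068 ] yaw(y axis) 89.98 tilt [ 5.e-04  1.e-04 -1.e+00] open 0.108 F [ 0.31  0.28 -2.04] q6 -1.343
turn [ 0.01  0.03 -0.02] shift [-0.0049 -0.2381  0.002 ]
```

Request:
{"op": "move_arm", "data": {
  "plan": [
    [[0, 0, 0, -0.001, -0.045, 0, 0], [0, 0, 0, -0.002, -0.095, 0, 0], [0, 0, 0, -0.004, -0.145, 0, 0], [0, 0, 0, -0.005, -0.195, 0.02, 0], [0, 0, 0, -0.005, -0.238, 0.035, 0]]
  ]
}}

```text
time: 13.9
eef_pos: [0.4359, -0.0363, 0.0326]
tcp_rot: [0.001, 1.0, -0.0, 0.0]
contact_force: [0.8, 0.4, -1.1]
opening: 0.109
```

```bash
python3 - <<'E'
from mod import *
go([.436,-.0345,.0065],180)
im=read_camera('side'); cv2.imwrite('pics/i2.png',cv2.resize(im[60:220,180:380],None,fx=4,fy=3.7,interpolation=cv2.INTER_CUBIC)[:,:,::-1])
E
```

```text
t 13.9 tcp [ 0.4359 -0.0363  0.0326] yaw(y axis) 89.94 tilt [ 8.e-04 -1.e-04 -1.e+00] open 0.109 F [ 0.81  0.44 -1.11] q6 -1.886
turn [-0.01  0.05 -0.06] shift [-0.0001  0.0018  0.0261]
```

View pics/i2.png

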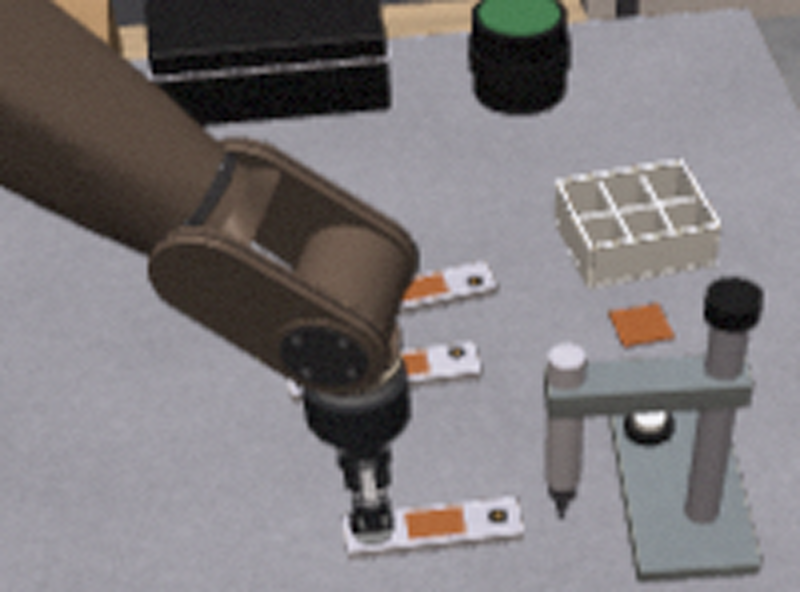

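Request:
{"op": "move_arm", "data": {
  "plan": [
    [[0, 0, 0, 0, 0.002, 0.01, 0], [0, 0, 0, 0, 0.002, 0.02, 0], [0, 0, 0, 0, 0.002, 0.026, 0], [0, 0, 0, 0, 0.002, 0.026, 0], [0, 0, 0, 0, 0.002, 0.026, 0]]
  ]
}}

```text
time: 14.58
eef_pos: [0.4353, -0.0369, 0.0053]
tcp_rot: [0.001, 1.0, -0.001, -0.001]
contact_force: [-1.6, 1.9, 2.5]
opening: 0.103
```

```bash
python3 - <<'E'
from mod import *
go([.4875,-.0345,.0060],180)
s=get_state()
read_camera('side'); find('side',['short_module_spot','short_module_front'])
look('short','side',None,[.484,-.0345,0]); read_camera('top'); look('short','top',None,[.484,-.0345,0]); find('top',['short_module_spot','short_module_front'])
E
```

```text
t 14.57 tcp [ 0.4353 -0.0369  0.0053] yaw(y axis) 89.9 tilt [-0.0015 -0.0019 -1.    ] open 0.103 F [-1.57  1.88  2.5 ] q6 -1.883
turn [-0.11 -0.08 -0.1 ] shift [-0.0522  0.0025 -0.0008]
short_module_spot p 0.56 [303.9 201.9] [ 0.5382 -0.0284  0.014 ]
short_module_front p 0.7 [307.4 205. ] [ 0.549  -0.0321  0.    ]
short_module_front p 0.46 [344.7 254.9] [ 0.629  -0.2359  0.    ]
short side pose [ 0.4851 -0.0399] deg 0.16 IoU 0.853 knob [ 0.4371 -0.04  ] spot [ 0.5371 -0.0397] front [ 0.5551 -0.0397]
short top pose [ 0.4781 -0.0349] deg -0.13 IoU 0.596 knob [ 0.4301 -0.0348] spot [ 0.5301 -0.035 ] front [ 0.5481 -0.0351]
short_module_spot p 0.65 [309.7 207.9] [ 0.5248 -0.0347  0.014 ]
short_module_spot p 0.36 [309.9 223.4] [ 0.4813 -0.0348  0.014 ]
short_module_front p 0.89 [310.3 199.3] [ 0.5506 -0.0363  0.    ]
short_module_front p 0.66 [310.  224.6] [ 0.4785 -0.0348  0.    ]
```

Request:
{"op": "move_arm", "data": {
  "plan": [
    [[0, 0, -0.1, -0.01, 0.003, -0.001, 0], [0, 0, -0.1, -0.022, 0.003, -0.001, 0], [0, 0, -0.1, -0.034, 0.003, -0.001, 0], [0, 0, -0.1, -0.046, 0.003, -0.001, 0], [0, 0, -0.1, -0.052, 0.003, -0.001, 0]]
  ]
}}

```text
time: 15.6
eef_pos: [0.4885, -0.0349, 0.0061]
tcp_rot: [0.0, 1.0, -0.001, -0.0]
contact_force: [0.2, 0.3, -1.4]
opening: 0.103
```

```bash
python3 - <<'E'
from mod import *
go([.4875,-.0345,.0053],180)
im=read_camera('side'); cv2.imwrite('pics/i3.png',cv2.resize(im[150:240,270:390],None,fx=6,fy=6,interpolation=cv2.INTER_CUBIC)[:,:,::-1])
im=read_camera('wrist'); cv2.imwrite('pics/i4.png',im[:,:,::-1])
E
```

```text
t 15.6 tcp [ 0.4885 -0.0349  0.0061] yaw(y axis) 89.94 tilt [-6.0e-04 -2.3e-03 -1.0e+00] open 0.103 F [ 0.24  0.34 -1.36] q6 -1.845
turn [-0.13 -0.03 -0.06] shift [0.001  0.0004 0.0008]
```

View pics/i3.png

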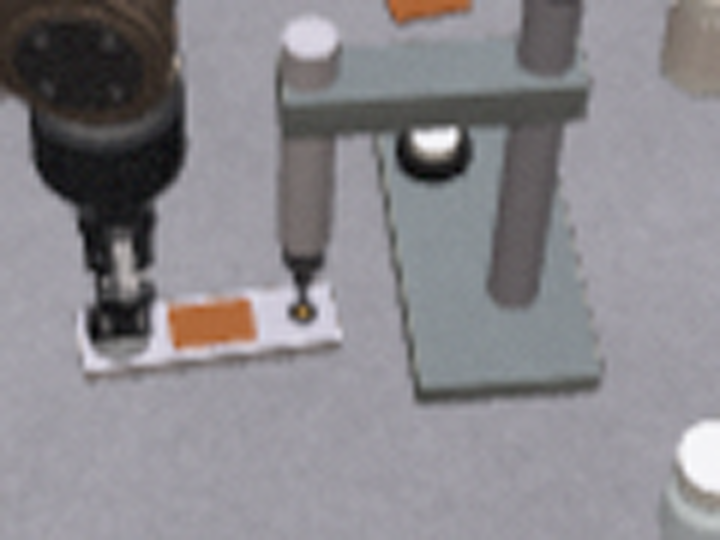

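View pics/i4.png

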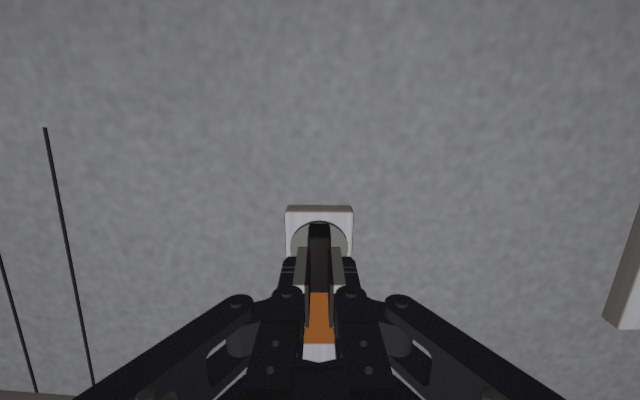

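The screw appears right under the bit. I'll lower it and release.

Request:
{"op": "move_arm", "data": {
  "plan": [
    [[0, 0, 0, 0.001, 0, 0.001, 0], [0, 0, 0, 0.001, 0, 0.001, 0.035], [0, 0, 0, 0.001, 0, 0.001, 0.035], [0, 0, 0, 0.001, 0, 0.001, 0.035], [0, 0, 0, 0.001, 0, -0.015, 0.035]]
  ]
}}

```text
time: 16.32
eef_pos: [0.4859, -0.0345, 0.0206]
tcp_rot: [0.0, 1.0, -0.001, -0.002]
contact_force: [0.3, 0.8, -0.1]
opening: 0.414
```

Request:
{"op": "move_arm", "data": {
  "plan": [
    [[0, 0, 0, 0, 0, -0.03, 0.035], [0, 0, 0, 0.005, 0.02, -0.06, 0.03], [0, 0, 0, 0.02, 0.04, -0.08, 0.02], [0, 0, 0, 0.03, 0.07, -0.1, 0.01], [0, 0, 0, 0.03, 0.1, -0.1, 0.0]]
  ]
}}

```text
time: 16.95
eef_pos: [0.4575, 0.0663, 0.124]
tcp_rot: [0.001, 1.0, -0.001, 0.001]
contact_force: [-0.1, -0.5, -0.6]
opening: 0.002
```

```bash
python3 - <<'E'
from mod import *
s=st()
im=read_camera('wrist'); cv2.imwrite('pics/j1.png',im[:,:,::-1])
look('short','wrist',s,[.535,-.0345,0])
im=read_camera('side'); cv2.imwrite('pics/j2.png',cv2.resize(im[150:240,270:390],None,fx=6,fy=6,interpolation=cv2.INTER_CUBIC)[:,:,::-1])
look('short','side',None,[.535,-.0345,0])
E
```

```text
t 16.95 tcp [0.4575 0.0663 0.124 ] yaw(y axis) 89.92 tilt [ 0.0022 -0.0019 -1.    ] open 0.002 F [-0.08 -0.51 -0.61] q6 -1.643
short wrist pose [ 0.5358 -0.0349] deg -0.44 IoU 0.884 knob [ 0.4878 -0.0345] spot [ 0.5878 -0.0353] front [ 0.6058 -0.0354]
short side pose [ 0.5373 -0.0374] deg -0.63 IoU 0.935 knob [ 0.4893 -0.0369] spot [ 0.5893 -0.038 ] front [ 0.6073 -0.0382]
```

View pics/j1.png

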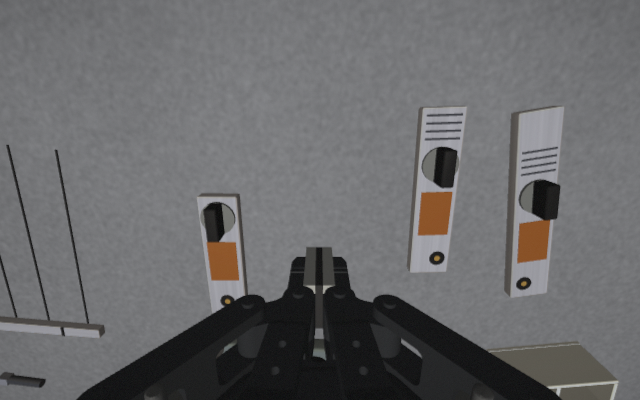

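View pics/j2.png

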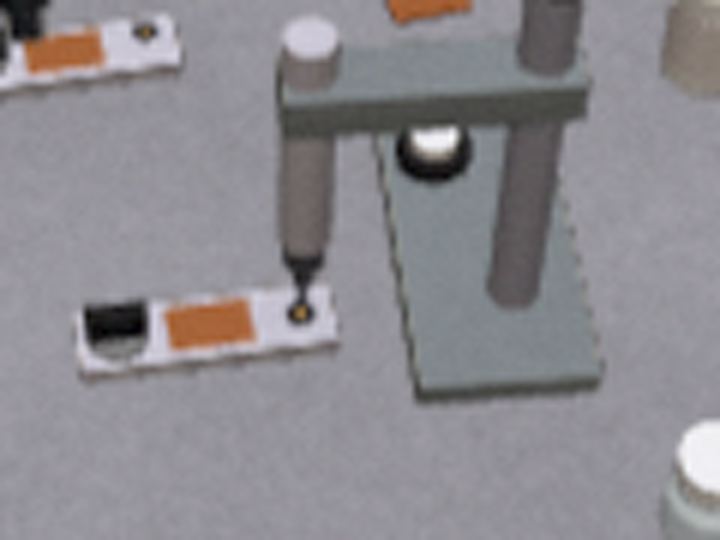

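The wrist fit puts the screw at (0.588, -0.035), within about 1 mm of the bit. Next, the button.

```bash
python3 - <<'E'
from mod import *
go([.679,.0588,.09],180)
E
```

```text
t 17.15 tcp [0.4565 0.0658 0.1214] yaw(y axis) 90.03 tilt [-0.0026 -0.0019 -1.    ] open -0.0 F [-0.1  -0.69 -0.64] q6 -1.646
turn [-0.11 -0.15  0.03] shift [-0.2226 -0.007   0.0308]
```

Request:
{"op": "move_arm", "data": {
  "plan": [
    [[0, 0, 0, -0.05, 0, 0, 0], [0, 0, 0, -0.1, 0, 0, 0], [0, 0, 0, -0.15, -0.003, 0, 0], [0, 0, 0, -0.2, -0.007, 0.015, 0], [0, 0, 0, -0.2226, -0.007, 0.03, 0]]
  ]
}}

```text
time: 17.77
eef_pos: [0.6816, 0.0567, 0.0904]
tcp_rot: [0.001, 1.0, -0.001, -0.001]
contact_force: [-0.4, 0.3, 0.9]
opening: 0.003
```

```bash
python3 - <<'E'
from mod import *
go([.679,.0588,.035],180)
im=read_camera('side'); cv2.imwrite('pics/k1.png',cv2.resize(im[80:240,230:430],None,fx=4,fy=3.7,interpolation=cv2.INTER_CUBIC)[:,:,::-1])
im=read_camera('wrist'); cv2.imwrite('pics/k2.png',im[:,:,::-1])
find('wrist',['go_top'],get_state())
E
```

```text
t 17.77 tcp [0.6816 0.0567 0.0904] yaw(y axis) 89.91 tilt [-0.0015 -0.0025 -1.    ] open 0.003 F [-0.45  0.31  0.87] q6 -1.632
turn [-0.14 -0.09 -0.09] shift [0.0025 0.0023 0.0554]
go_top p 0.91 [323.1 208.4] [0.6745 0.0606 0.042 ]
```

View pics/k1.png

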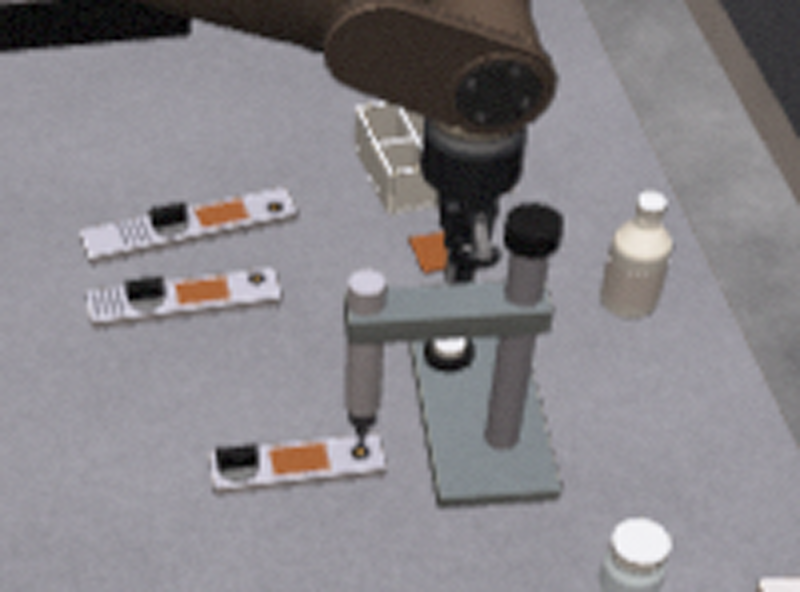

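View pics/k2.png

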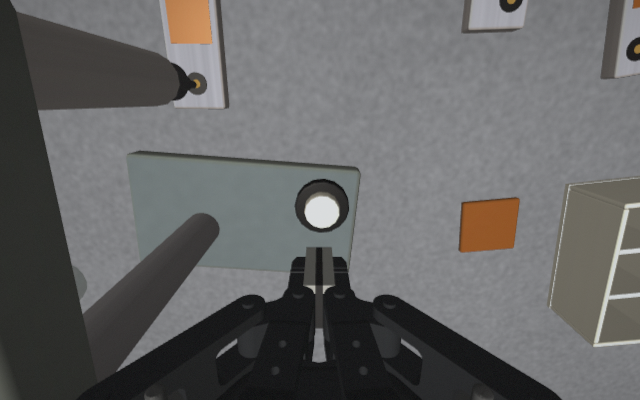

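Request:
{"op": "move_arm", "data": {
  "plan": [
    [[0, 0, 0, 0.0045, 0.003, 0.02, 0], [0, 0, 0, 0.0045, 0.003, 0.04, 0], [0, 0, 0, 0.0045, 0.003, 0.053, 0], [0, 0, 0, 0.0045, 0.003, 0.058, 0], [0, 0, 0, 0.0045, 0.003, 0.063, 0]]
  ]
}}

```text
time: 18.55
eef_pos: [0.6739, 0.0603, 0.0261]
tcp_rot: [0.0, 1.0, -0.001, -0.003]
contact_force: [-0.1, 0.1, 0.1]
opening: -0.001
```

```bash
python3 - <<'E'
from mod import *
go([.677,.0595,.022],180)
E
```

```text
t 18.55 tcp [0.6739 0.0603 0.0261] yaw(y axis) 89.95 tilt [-0.0054 -0.0021 -1.    ] open -0.001 F [-0.07  0.12  0.06] q6 -1.628
turn [-0.12 -0.31 -0.05] shift [-0.0031 -0.0008  0.0041]
```

Request:
{"op": "move_arm", "data": {
  "plan": [
    [[0, -0.3, 0, -0.003, 0, 0.003, 0], [0, -0.3, 0, -0.003, 0, 0.006, 0], [0, -0.3, 0, -0.003, 0, 0.009, 0], [0, -0.3, 0, -0.003, 0, 0.011, 0], [0, -0.3, 0, -0.003, 0, 0.011, 0]]
  ]
}}

```text
time: 19.18
eef_pos: [0.6773, 0.0603, 0.0157]
tcp_rot: [0.0, 1.0, -0.001, 0.0]
contact_force: [-0.4, 0.3, 2.9]
opening: -0.001
```

Request:
{"op": "move_arm", "data": {
  "plan": [
    [[0, 0, 0, 0, 0, 0.002, 0], [0, 0, 0, 0, 0, 0.004, 0], [0, 0, 0, 0, 0, 0.006, 0], [0, 0, 0, 0, 0, 0.007, 0], [0, 0, 0, 0, 0, 0.007, 0]]
  ]
}}

```text
time: 19.8
eef_pos: [0.6774, 0.0603, 0.0119]
tcp_rot: [0.0, 1.0, -0.001, -0.0]
contact_force: [-7.4, 0.5, 15.7]
opening: 0.001
```

Request:
{"op": "move_arm", "data": {
  "plan": [
    [[0, 0, 0, 0, 0, 0.003, 0], [0, 0, 0, 0, 0, 0.003, 0], [0, 0, 0, 0, 0, 0.003, 0], [0, 0, 0, 0, 0, -0.005, 0], [0, 0, 0, 0, 0, -0.03, 0]]
  ]
}}

```text
time: 20.42
eef_pos: [0.6757, 0.0605, 0.0397]
tcp_rot: [0.0, 1.0, -0.001, -0.002]
contact_force: [0.1, -0.7, 0.6]
opening: -0.003
```

```bash
python3 - <<'E'
from mod import *
im=read_camera('side'); cv2.imwrite('pics/k3.png',cv2.resize(im[80:240,230:430],None,fx=4,fy=3.7,interpolation=cv2.INTER_CUBIC)[:,:,::-1])
look('short','side',None,[.535,-.0345,0])
go([.677,.0595,.11],180)
go([.457,.0595,.11],180)
E
```

```text
short side pose [ 0.537  -0.0376] deg 0.03 IoU 0.93 knob [ 0.489  -0.0376] spot [ 0.589  -0.0376] front [ 0.607  -0.0375]
t 20.52 tcp [0.6795 0.0603 0.0443] yaw(y axis) 89.98 tilt [ 0.0049 -0.0026 -1.    ] open -0.004 F [ 1.04 -0.22  0.85] q6 -1.628
turn [-0.15  0.28 -0.02] shift [ 0.0022 -0.001  -0.0657]
t 20.52 tcp [0.6795 0.0603 0.0443] yaw(y axis) 89.98 tilt [ 0.0049 -0.0026 -1.    ] open -0.004 F [ 1.04 -0.22  0.85] q6 -1.628
turn [-0.15  0.28 -0.02] shift [ 0.2222 -0.0011 -0.0668]
```

View pics/k3.png

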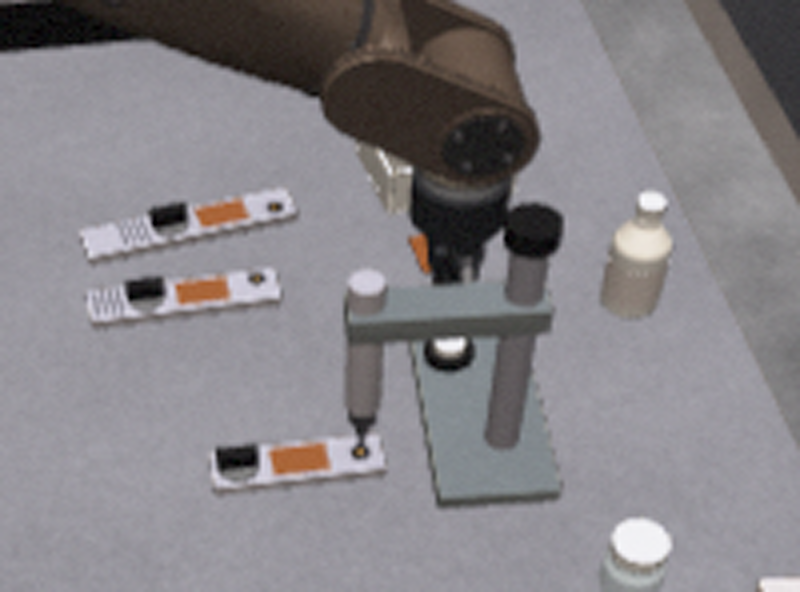

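Button pressed: it bottomed at about 15.7 N and was held more than 0.4 s, with the short module unmoved. That also shows the shut fingertips end about 24 mm behind the reported TCP, so I can grip deeper. Going back for the short module.

Request:
{"op": "move_arm", "data": {
  "plan": [
    [[0, 0, 0, 0.0, 0, -0.04, 0], [0, 0, 0, 0.03, 0, -0.065, 0.02], [0, 0, 0, 0.085, 0, -0.07, 0.04], [0, 0, 0, 0.14, 0, -0.07, 0.06], [0, 0, 0, 0.19, -0.02, -0.07, 0.06]]
  ]
}}

```text
time: 21.15
eef_pos: [0.4868, 0.0411, 0.112]
tcp_rot: [-0.001, 1.0, -0.001, 0.002]
contact_force: [-0.1, -0.5, 0.2]
opening: 0.696
```

```bash
python3 - <<'E'
from mod import *
go([.4865,-.0345,.10],179.8)
E
```

```text
t 21.15 tcp [0.4868 0.0411 0.112 ] yaw(y axis) 90.08 tilt [ 0.0037 -0.0024 -1.    ] open 0.696 F [-0.11 -0.47  0.2 ] q6 -1.694
turn [-0.14  0.21  0.28] shift [ 0.0005 -0.0756  0.0122]
```

Request:
{"op": "move_arm", "data": {
  "plan": [
    [[-0.1, 0.2, 0, 0.0, -0.04, 0, 0.05], [-0.1, 0.2, 0, 0.0, -0.0756, 0.01, 0.05], [-0.1, 0.2, 0, 0.0, -0.0756, 0.04, 0.05], [-0.1, 0.2, 0, 0, -0.0756, 0.07, 0.05], [-0.1, 0.2, 0, 0, -0.0756, 0.09, 0.05]]
  ]
}}

```text
time: 21.78
eef_pos: [0.4858, -0.0345, 0.0195]
tcp_rot: [-0.0, 1.0, 0.0, -0.001]
contact_force: [0.2, 0.0, 0.5]
opening: 0.584
```

```bash
python3 - <<'E'
from mod import *
go([.4865,-.0345,-.003],179.8)
im=read_camera('wrist'); cv2.imwrite('pics/l1.png',im[:,:,::-1])
E
```

```text
t 21.77 tcp [ 0.4858 -0.0345  0.0195] yaw(y axis) 90.05 tilt [-2.5e-03  1.0e-04 -1.0e+00] open 0.584 F [0.22 0.   0.51] q6 -1.85
turn [ 0.01 -0.14  0.25] shift [-0.0008  0.      0.0225]
```

View pics/l1.png

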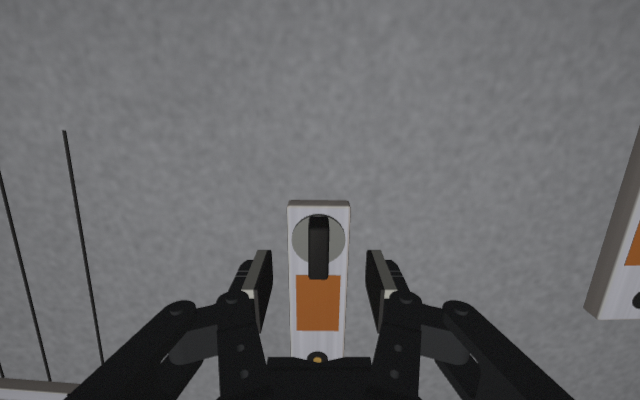

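Request:
{"op": "move_arm", "data": {
  "plan": [
    [[0, 0, 0, -0.001, 0, 0.008, 0.03], [0, 0, 0, -0.001, 0, 0.015, 0.03], [0, 0, 0, -0.001, 0, 0.02, 0.03], [0, 0, 0, -0.001, 0, 0.0205, 0.03], [0, 0, 0, -0.001, 0, 0.0205, 0.03]]
  ]
}}

```text
time: 22.45
eef_pos: [0.4852, -0.0341, -0.0028]
tcp_rot: [-0.0, 1.0, 0.0, -0.003]
contact_force: [0.1, 0.7, 0.3]
opening: 0.353
```

Request:
{"op": "move_arm", "data": {
  "plan": [
    [[0, 0, 0, 0, 0, 0, 0], [0, 0, 0, 0, 0, 0, 0], [0, 0, 0, 0, 0, 0, 0], [0, 0, 0, 0, 0, 0, 0], [0, 0, 0, 0, 0, -0.001, 0]]
  ],
  "force": 80
}}

```text
time: 23.08
eef_pos: [0.4852, -0.034, -0.0021]
tcp_rot: [-0.0, 1.0, 0.001, -0.003]
contact_force: [0.4, -0.3, -1.5]
opening: 0.116
```

```bash
python3 - <<'E'
from mod import *
go([.43,-.0345,.002],180)
E
```

```text
t 23.07 tcp [ 0.4852 -0.034  -0.0021] yaw(y axis) 90.04 tilt [-0.0055  0.0011 -1.    ] open 0.116 F [ 0.4  -0.3  -1.51] q6 -1.85
turn [ 0.06 -0.31  0.04] shift [ 0.0552 -0.0004 -0.0038]
```

Request:
{"op": "move_arm", "data": {
  "plan": [
    [[0, -0.2, 0, 0.005, 0, -0.001, 0], [0, -0.2, 0, 0.016, 0, -0.001, 0], [0, -0.2, 0, 0.03, 0, -0.001, 0], [0, -0.2, 0, 0.045, 0, -0.001, 0], [0, -0.2, 0, 0.053, 0, -0.003, 0]]
  ]
}}

```text
time: 23.7
eef_pos: [0.4303, -0.0338, 0.0008]
tcp_rot: [-0.0, 1.0, 0.001, -0.002]
contact_force: [0.1, -0.2, -1.1]
opening: 0.116
```

```bash
python3 - <<'E'
from mod import *
go([.465,-.3885,.025],173.98)
im=read_camera('side'); cv2.imwrite('pics/l2.png',cv2.resize(im[150:340,220:430],None,fx=3.5,fy=3,interpolation=cv2.INTER_CUBIC)[:,:,::-1])
E
```

```text
t 23.7 tcp [ 0.4303 -0.0338  0.0008] yaw(y axis) 90.02 tilt [-0.0034  0.0016 -1.    ] open 0.116 F [ 0.07 -0.18 -1.12] q6 -1.886
turn [ 0.08 -0.2   6.05] shift [-0.0344 -0.3547 -0.0249]
```

View pics/l2.png

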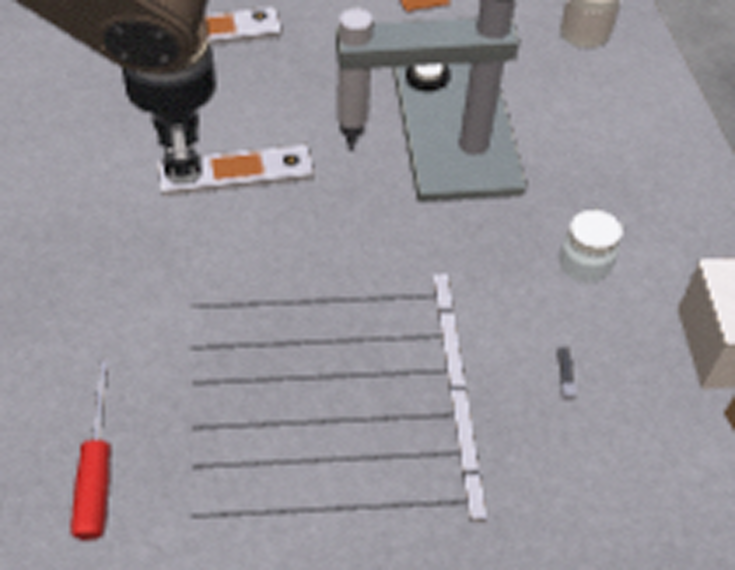

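Request:
{"op": "move_arm", "data": {
  "plan": [
    [[0, 0, 1, -0.003, -0.03, -0.008, 0], [0, 0, 2.5, -0.01, -0.075, -0.012, 0], [0, 0, 4, -0.017, -0.125, -0.012, 0], [0, 0, 5, -0.024, -0.175, -0.012, 0], [0, 0, 6, -0.03, -0.225, -0.012, 0]]
  ]
}}

```text
time: 24.38
eef_pos: [0.4607, -0.2607, 0.013]
tcp_rot: [0.052, 0.999, 0.0, -0.001]
contact_force: [1.3, -0.4, -1.2]
opening: 0.119
```

```bash
python3 - <<'E'
from mod import *
go([.465,-.3885,.015],173.98)
E
```

```text
t 24.38 tcp [ 0.4607 -0.2607  0.013 ] yaw(y axis) 83.98 tilt [-2.4e-03  8.0e-04 -1.0e+00] open 0.119 F [ 1.33 -0.36 -1.19] q6 -2.171
turn [ 0.03 -0.14  0.  ] shift [-0.0177 -0.1266 -0.0021]
```

Request:
{"op": "move_arm", "data": {
  "plan": [
    [[0, -0.1, 0, -0.005, -0.04, 0, 0], [0, -0.1, 0, -0.01, -0.08, 0, 0], [0, -0.1, 0, -0.015, -0.115, 0, 0], [0, -0.1, 0, -0.018, -0.1266, 0, 0], [0, -0.1, 0, -0.018, -0.1266, 0.004, 0]]
  ]
}}

```text
time: 25.0
eef_pos: [0.4655, -0.389, 0.0091]
tcp_rot: [0.053, 0.999, 0.0, -0.0]
contact_force: [-0.3, 0.0, -1.7]
opening: 0.114
```

```bash
python3 - <<'E'
from mod import *
go([.4868,-.3892,-.0015],173.98)
im=read_camera('side'); cv2.imwrite('pics/l3.png',cv2.resize(im[220:340,250:380],None,fx=5,fy=4.8,interpolation=cv2.INTER_CUBIC)[:,:,::-1])
look('short','side',None,[.515,-.393,-.1]); find('side',['short_module_front','short_module_spot'])
read_camera('top');look('short','top',None,[.515,-.393,-.1]); find('top',['short_module_front','short_module_spot'])
E
```

```text
t 25.0 tcp [ 0.4655 -0.389   0.0091] yaw(y axis) 83.94 tilt [-1.e-04  2.e-04 -1.e+00] open 0.114 F [-0.26  0.03 -1.67] q6 -2.328
turn [ 0.01 -0.   -0.04] shift [-0.0212  0.0021  0.0106]
short side pose [ 0.517  -0.3907] deg -7.36 IoU 0.72 knob [ 0.4694 -0.3845] spot [ 0.5685 -0.3973] front [ 0.5864 -0.3997]
short_module_front p 0.79 [340.9 308.8] [ 0.5822 -0.3986  0.    ]
short_module_spot p 0.92 [338.7 304.3] [ 0.5769 -0.3908  0.014 ]
short_module_spot p 0.4 [249.9 299.7] [ 0.3417 -0.3377  0.014 ]
short top pose [ 0.5206 -0.3932] deg -6.89 IoU 0.625 knob [ 0.473  -0.3874] spot [ 0.5722 -0.3994] front [ 0.5901 -0.4016]
short_module_front p 0.68 [439.9 185.4] [ 0.5862 -0.4067  0.    ]
short_module_front p 0.38 [438.8 193. ] [ 0.5644 -0.4025  0.    ]
short_module_spot p 0.9 [437.7 193. ] [ 0.5627 -0.395   0.014 ]
```

View pics/l3.png

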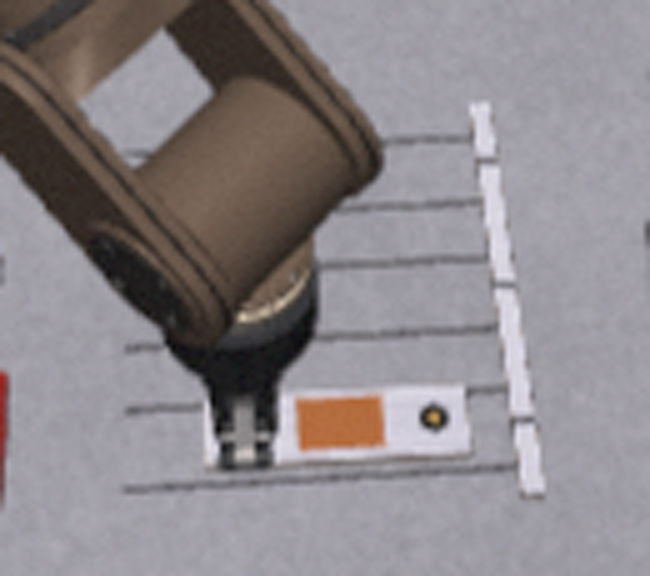

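Request:
{"op": "move_arm", "data": {
  "plan": [
    [[0, 0, 0, 0, 0.002, 0.004, 0], [0, 0, 0, -0.005, 0.002, 0.0085, 0], [0, 0, 0, -0.012, 0.002, 0.0085, 0], [0, 0, 0, -0.019, 0.002, 0.0085, 0], [0, 0, 0, -0.021, 0.002, 0.0105, 0]]
  ]
}}

```text
time: 26.02
eef_pos: [0.4875, -0.3885, -0.0012]
tcp_rot: [0.052, 0.999, -0.0, 0.0]
contact_force: [0.9, 0.1, -1.1]
opening: 0.114
```

```bash
python3 - <<'E'
from mod import *
go([.4868,-.3892,-.0015],173.98)
im=read_camera('side'); cv2.imwrite('pics/l4.png',cv2.resize(im[220:340,250:380],None,fx=5,fy=4.8,interpolation=cv2.INTER_CUBIC)[:,:,::-1])
E
```

```text
t 26.02 tcp [ 0.4875 -0.3885 -0.0012] yaw(y axis) 84.06 tilt [ 1.e-04 -3.e-04 -1.e+00] open 0.114 F [ 0.92  0.12 -1.15] q6 -2.302
turn [-0.01  0.01  0.08] shift [ 0.0006 -0.0008  0.0003]
```

View pics/l4.png

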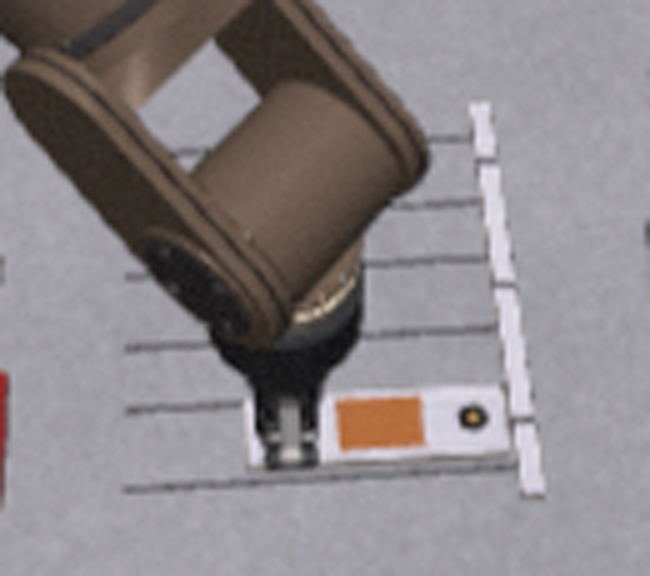

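Request:
{"op": "move_arm", "data": {
  "plan": [
    [[0, 0, 0, 0, 0, 0.001, 0], [0, 0, 0, 0, 0, 0.001, 0.035], [0, 0, 0, 0, 0, 0.001, 0.035], [0, 0, 0, 0, 0, 0.0, 0.035], [0, 0, 0, 0, 0, -0.02, 0.035]]
  ]
}}

```text
time: 26.7
eef_pos: [0.486, -0.387, 0.0173]
tcp_rot: [0.052, 0.999, 0.002, -0.002]
contact_force: [-0.0, -0.3, -0.0]
opening: 0.412
```

Request:
{"op": "move_arm", "data": {
  "plan": [
    [[0, 0, 0, 0, 0, -0.04, 0.05], [0, 0, 0, 0.0, 0, -0.08, 0.07], [0, 0, 0, 0.0, 0.02, -0.12, 0.085], [0, 0, 0, 0, 0.05, -0.15, 0.085], [0, 0, 0, 0, 0.08, -0.17, 0.085]]
  ]
}}

```text
time: 27.32
eef_pos: [0.4957, -0.308, 0.1916]
tcp_rot: [0.052, 0.999, 0.0, 0.0]
contact_force: [-0.7, 1.1, -0.7]
opening: 0.995
```

```bash
python3 - <<'E'
from mod import *
from rail import fitrail
s=st()
im=read_camera('wrist'); cv2.imwrite('pics/m1.png',im[:,:,::-1])
look('short','wrist',s,[.537,-.395,-.105])
print('lane3 .6092 -.4020')
go([.4325,.1815,.10],182)
E
```

```text
t 27.32 tcp [ 0.4957 -0.308   0.1916] yaw(y axis) 84.02 tilt [ 7.e-04  1.e-04 -1.e+00] open 0.995 F [-0.66  1.1  -0.71] q6 -2.197
short wrist pose [ 0.5359 -0.3932] deg -6.27 IoU 0.961 knob [ 0.4882 -0.388 ] spot [ 0.5876 -0.3989] front [ 0.6055 -0.4009]
lane3 .6092 -.4020
t 27.43 tcp [ 0.4968 -0.3071  0.1927] yaw(y axis) 84.2 tilt [ 0.003  -0.0012 -1.    ] open 0.994 F [ 0.01  0.41 -0.38] q6 -2.198
turn [-0.06  0.17 -7.8 ] shift [0.1136 0.4796 0.0919]
```

View pics/m1.png

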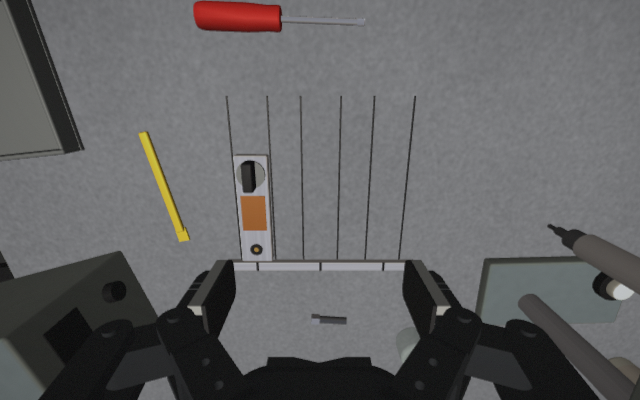

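The short module lies in lane 3 with its front about 4 mm from the lane point, inside the 8 mm limit. Next is the middle module.

Request:
{"op": "move_arm", "data": {
  "plan": [
    [[0, 0, -2, 0.015, 0.055, 0, 0.085], [0, 0, -4, 0.03, 0.115, 0, 0.085], [0, 0, -6, 0.05, 0.175, 0, 0.085], [0, 0, -7.8, 0.07, 0.235, 0, 0.085], [0, 0, -7.8, 0.085, 0.295, 0, 0.085]]
  ]
}}

```text
time: 28.05
eef_pos: [0.4415, -0.0047, 0.1925]
tcp_rot: [-0.017, 1.0, -0.001, 0.002]
contact_force: [0.4, 0.2, 0.9]
opening: 0.993
```

```bash
python3 - <<'E'
from mod import *
go([.4325,.1815,.15],182)
E
```

```text
t 28.05 tcp [ 0.4415 -0.0047  0.1925] yaw(y axis) 91.93 tilt [ 0.004  -0.0016 -1.    ] open 0.993 F [0.45 0.2  0.94] q6 -1.845
turn [-0.1   0.23 -0.07] shift [0.0029 0.1865 0.0421]
```

Request:
{"op": "move_arm", "data": {
  "plan": [
    [[-0.1, 0.2, 0, 0.0, 0.055, 0, 0.07], [-0.1, 0.2, 0, 0.0, 0.11, 0, 0.06], [-0.1, 0.2, 0, 0.003, 0.165, 0.02, 0.05], [-0.1, 0.2, 0, 0.003, 0.187, 0.042, 0.05], [-0.1, 0.2, 0, 0.003, 0.187, 0.06, 0.05]]
  ]
}}

```text
time: 28.68
eef_pos: [0.4322, 0.1831, 0.1315]
tcp_rot: [-0.018, 1.0, -0.0, 0.0]
contact_force: [0.4, -0.2, 0.7]
opening: 0.585
```

```bash
python3 - <<'E'
from mod import *
s=st()
im=read_camera('wrist'); cv2.imwrite('pics/n1.png',im[:,:,::-1])
g=look('middle','wrist',s,[.4655,.1825,.04]); look('long','wrist',s,[.4812,.2831,.17])
k=w(g,(KX['middle'],0)); go([k[0]-.001,k[1],-.003],180+np.degrees(g[2]))
E
```

```text
t 28.68 tcp [0.4322 0.1831 0.1315] yaw(y axis) 92.1 tilt [ 5.e-04 -2.e-04 -1.e+00] open 0.585 F [ 0.45 -0.2   0.69] q6 -1.423
middle wrist pose [0.466  0.1812] deg 1.66 IoU 0.976 knob [0.4331 0.1802] spot [0.5328 0.1901] front [0.551  0.1837]
long wrist pose [0.4818 0.2815] deg 9.98 IoU 0.838 knob [0.4641 0.2784] spot [0.5638 0.2889] front [0.5803 0.2989]
t 28.82 tcp [0.4318 0.1816 0.1313] yaw(y axis) 91.93 tilt [-1.7e-03 -7.0e-04 -1.0e+00] open 0.585 F [-0.14 -0.07 -0.1 ] q6 -1.423
turn [-0.04 -0.1   0.28] shift [-0.0004 -0.0013  0.1343]
```

View pics/n1.png

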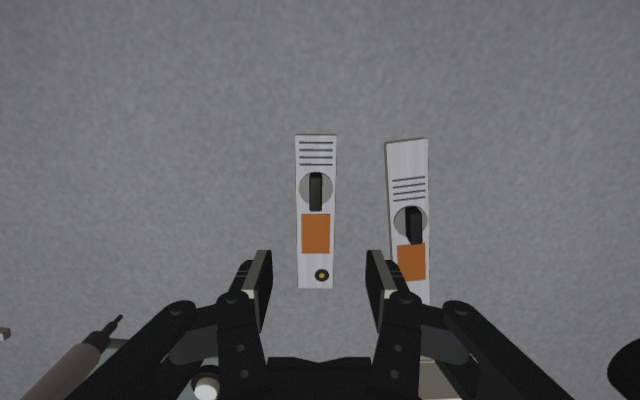

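Request:
{"op": "move_arm", "data": {
  "plan": [
    [[0, 0, 0.2, -0.001, -0.001, 0.04, 0.045], [0, 0, 0.2, -0.001, -0.001, 0.08, 0.04], [0, 0, 0.2, -0.001, -0.001, 0.11, 0.035], [0, 0, 0.2, -0.001, -0.001, 0.126, 0.03], [0, 0, 0.2, -0.001, -0.001, 0.133, 0.03]]
  ]
}}

```text
time: 29.45
eef_pos: [0.4333, 0.1803, -0.0015]
tcp_rot: [-0.015, 1.0, -0.0, -0.001]
contact_force: [-0.3, -0.4, 0.6]
opening: 0.352
```

```bash
python3 - <<'E'
from mod import *
go([.4321,.1802,-.002],181.7)
im=read_camera('wrist'); cv2.imwrite('pics/n2.png',im[180:400,200:440][:,:,::-1])
E
```

```text
t 29.45 tcp [ 0.4333  0.1803 -0.0015] yaw(y axis) 91.7 tilt [-1.1e-03 -6.0e-04 -1.0e+00] open 0.352 F [-0.35 -0.4   0.64] q6 -1.422
turn [-0.03 -0.06 -0.  ] shift [ 0.0012 -0.      0.0005]
```

View pics/n2.png

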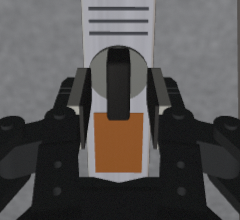

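Request:
{"op": "move_arm", "data": {
  "plan": [
    [[0, 0, 0, 0.001, 0, 0, 0], [0, 0, 0, 0.001, 0, 0, 0], [0, 0, 0, 0.001, 0, 0, 0], [0, 0, 0, 0.001, 0, 0, 0], [0, 0, 0, 0.001, 0, -0.001, 0]]
  ],
  "force": 80
}}

```text
time: 30.12
eef_pos: [0.4326, 0.1804, -0.0005]
tcp_rot: [-0.015, 1.0, -0.0, 0.0]
contact_force: [1.0, 0.1, -1.3]
opening: 0.114
```

```bash
python3 - <<'E'
from mod import *
go([.432,-.0415,.015],180)
E
```

```text
t 30.12 tcp [ 0.4326  0.1804 -0.0005] yaw(y axis) 91.69 tilt [ 1.e-04 -1.e-04 -1.e+00] open 0.114 F [ 0.95  0.15 -1.33] q6 -1.422
turn [-0.01  0.    1.69] shift [ 0.0071 -0.2218 -0.0155]
```

Request:
{"op": "move_arm", "data": {
  "plan": [
    [[0, 0, 0.5, 0, -0.01, -0.008, 0], [0, 0, 1, 0.001, -0.055, -0.015, 0], [0, 0, 1.7, 0.003, -0.11, -0.015, 0], [0, 0, 1.7, 0.005, -0.17, -0.015, 0], [0, 0, 1.7, 0.007, -0.222, -0.012, 0]]
  ]
}}

```text
time: 30.75
eef_pos: [0.4314, -0.0437, 0.0117]
tcp_rot: [0.0, 1.0, -0.0, 0.0]
contact_force: [0.2, 0.1, -2.9]
opening: 0.113
```

```bash
python3 - <<'E'
from mod import *
go([.432,-.0415,.0],180)
im=read_camera('side'); cv2.imwrite('pics/n3.png',cv2.resize(im[60:220,180:380],None,fx=4,fy=3.7,interpolation=cv2.INTER_CUBIC)[:,:,::-1])
E
```

```text
t 30.75 tcp [ 0.4314 -0.0437  0.0117] yaw(y axis) 89.95 tilt [ 2.e-04 -1.e-04 -1.e+00] open 0.113 F [ 0.21  0.1  -2.9 ] q6 -1.906
turn [-0.01  0.01 -0.05] shift [-0.0006  0.0022  0.0117]
```

View pics/n3.png

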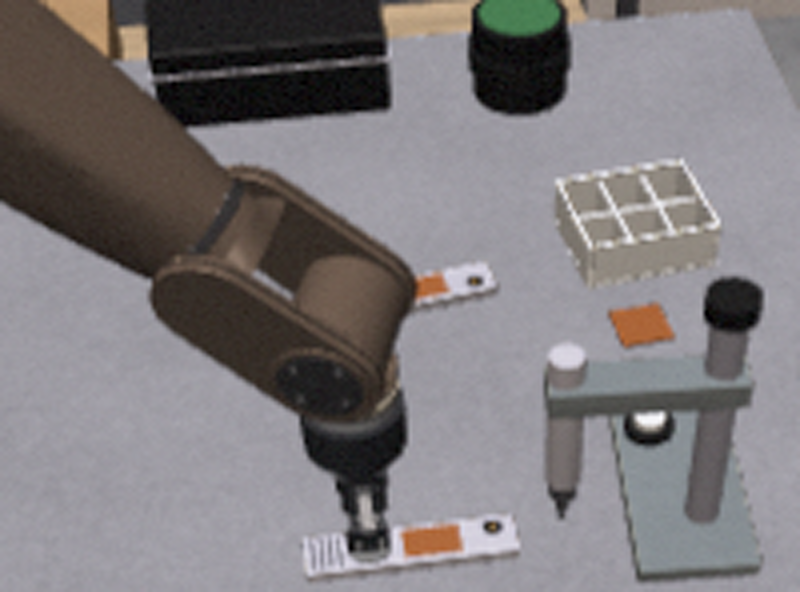

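Request:
{"op": "move_arm", "data": {
  "plan": [
    [[0, 0, 0, 0, 0.001, 0.005, 0], [0, 0, 0, 0, 0.002, 0.011, 0], [0, 0, 0, -0.004, 0.0025, 0.012, 0], [0, 0, 0, -0.012, 0.0025, 0.012, 0], [0, 0, 0, -0.022, 0.0025, 0.012, 0]]
  ]
}}

```text
time: 31.42
eef_pos: [0.4539, -0.045, -0.0005]
tcp_rot: [0.001, 1.0, -0.002, -0.0]
contact_force: [-1.6, 0.1, -0.2]
opening: 0.112
```

```bash
python3 - <<'E'
from mod import *
go([.4868,-.0415,-.0005],180)
E
```

```text
t 31.43 tcp [ 0.4539 -0.045  -0.0005] yaw(y axis) 89.92 tilt [-4.0e-04 -3.4e-03 -1.0e+00] open 0.112 F [-1.63  0.14 -0.22] q6 -1.886
turn [-0.19 -0.02 -0.08] shift [-0.0329  0.0035 -0.    ]
```

Request:
{"op": "move_arm", "data": {
  "plan": [
    [[-0.2, 0, 0, -0.008, 0.002, 0, 0], [-0.2, 0, 0, -0.018, 0.0035, 0, 0], [-0.2, 0, 0, -0.028, 0.0035, 0, 0], [-0.2, 0, 0, -0.033, 0.0035, 0, 0], [-0.2, 0, 0, -0.033, 0.0035, 0, 0]]
  ]
}}

```text
time: 32.05
eef_pos: [0.488, -0.0416, -0.0005]
tcp_rot: [0.001, 1.0, -0.0, 0.001]
contact_force: [0.2, 0.8, -0.7]
opening: 0.117
```

```bash
python3 - <<'E'
from mod import *
go([.4868,-.0415,-.0015],180)
im=read_camera('side'); cv2.imwrite('pics/n4.png',cv2.resize(im[150:240,270:390],None,fx=6,fy=6,interpolation=cv2.INTER_CUBIC)[:,:,::-1])
E
```

```text
t 32.05 tcp [ 0.488  -0.0416 -0.0005] yaw(y axis) 89.89 tilt [ 2.e-03 -1.e-04 -1.e+00] open 0.117 F [ 0.19  0.8  -0.73] q6 -1.862
turn [-0.    0.11 -0.11] shift [0.0012 0.0001 0.001 ]
```

View pics/n4.png

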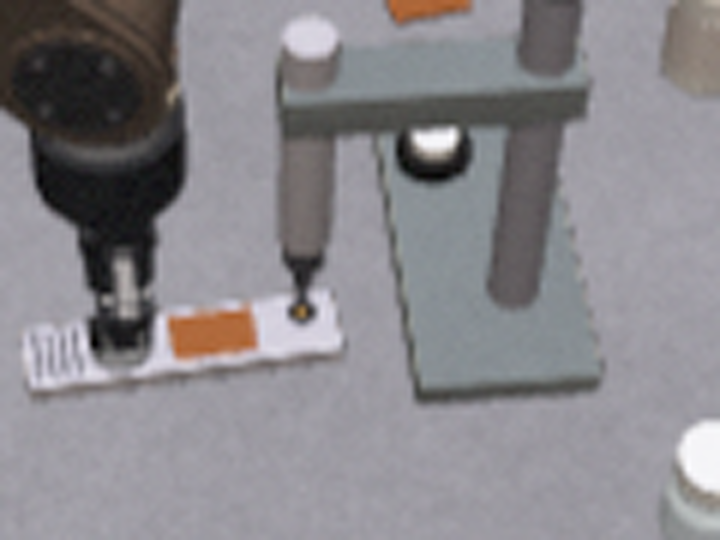

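Aligned as for the short module. Releasing.

Request:
{"op": "move_arm", "data": {
  "plan": [
    [[0, 0, 0, 0.001, 0, 0.001, 0], [0, 0, 0, 0.001, 0, 0.001, 0.035], [0, 0, 0, 0.001, 0, 0.001, 0.035], [0, 0, 0, 0.001, 0, 0.001, 0.035], [0, 0, 0, 0.001, 0, -0.015, 0.035]]
  ]
}}

```text
time: 32.72
eef_pos: [0.4854, -0.0413, 0.0138]
tcp_rot: [0.001, 1.0, 0.0, -0.001]
contact_force: [-0.5, -0.3, 0.4]
opening: 0.409
```

Request:
{"op": "move_arm", "data": {
  "plan": [
    [[0, 0, 0, 0, 0, -0.03, 0.035], [0, 0, 0, 0.005, 0.02, -0.06, 0.03], [0, 0, 0, 0.02, 0.05, -0.08, 0.02], [0, 0, 0, 0.03, 0.08, -0.1, 0.01], [0, 0, 0, 0.03, 0.107, -0.1, 0.0]]
  ]
}}

```text
time: 33.35
eef_pos: [0.4568, 0.0665, 0.1172]
tcp_rot: [0.001, 1.0, 0.0, 0.002]
contact_force: [0.1, 0.2, 0.1]
opening: 0.001
```

```bash
python3 - <<'E'
from mod import *
s=st()
im=read_camera('wrist'); cv2.imwrite('pics/o1.png',im[:,:,::-1])
look('middle','wrist',s,[.52,-.0415,0])
find('wrist',['middle_module_spot'],s)
im=read_camera('side'); cv2.imwrite('pics/o2.png',cv2.resize(im[150:240,270:390],None,fx=6,fy=6,interpolation=cv2.INTER_CUBIC)[:,:,::-1])
go([.677,.0595,.09],180)
E
```

```text
t 33.35 tcp [0.4568 0.0665 0.1172] yaw(y axis) 89.88 tilt [ 4.e-03  5.e-04 -1.e+00] open 0.001 F [0.12 0.23 0.08] q6 -1.645
middle wrist pose [ 0.5205 -0.0416] deg -0.43 IoU 0.897 knob [ 0.4875 -0.0413] spot [ 0.5876 -0.0351] front [ 0.6055 -0.0422]
middle_module_spot p 0.71 [228.4 301.6] [ 0.5817 -0.0313  0.014 ]
t 33.55 tcp [0.4558 0.0657 0.1146] yaw(y axis) 89.96 tilt [-7.e-04  4.e-04 -1.e+00] open 0.001 F [ 0.85  0.16 -0.58] q6 -1.648
turn [ 0.02 -0.04 -0.04] shift [-0.2212 -0.006   0.0245]
```

View pics/o1.png

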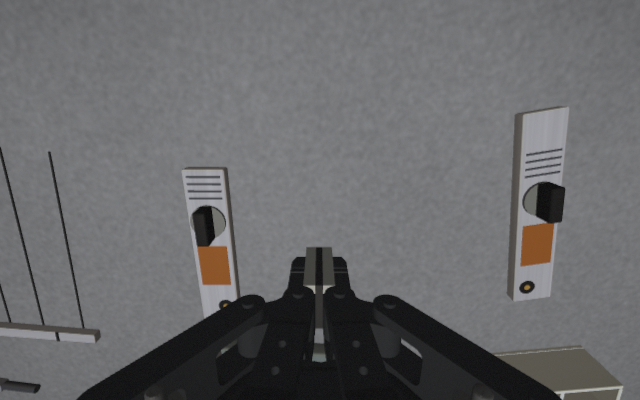

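View pics/o2.png

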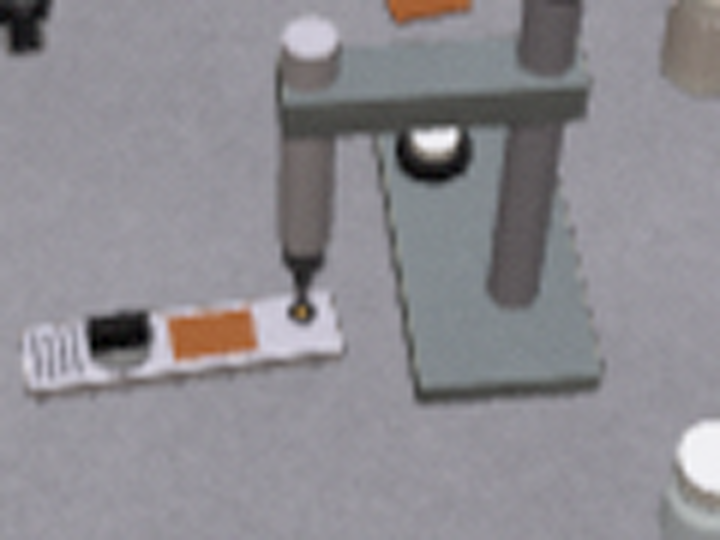

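The fit puts the screw at (0.5876, -0.035), within 1 mm of the bit, and the side view agrees. Pressing the button.

Request:
{"op": "move_arm", "data": {
  "plan": [
    [[0, 0, 0, -0.05, 0, 0, 0], [0, 0, 0, -0.1, 0, 0, 0], [0, 0, 0, -0.15, -0.003, 0, 0], [0, 0, 0, -0.2, -0.006, 0.015, 0], [0, 0, 0, -0.221, -0.006, 0.03, 0]]
  ]
}}

```text
time: 34.17
eef_pos: [0.6795, 0.0574, 0.084]
tcp_rot: [0.001, 1.0, -0.0, 0.0]
contact_force: [-0.5, -0.3, -0.5]
opening: -0.0
```

```bash
python3 - <<'E'
from mod import *
go([.677,.0595,.022],180)
E
```

```text
t 34.17 tcp [0.6795 0.0574 0.084 ] yaw(y axis) 89.85 tilt [ 3.e-04 -1.e-04 -1.e+00] open -0.0 F [-0.47 -0.26 -0.5 ] q6 -1.632
turn [-0.01  0.02 -0.15] shift [0.0025 0.0021 0.062 ]
```

Request:
{"op": "move_arm", "data": {
  "plan": [
    [[0, 0, 0, 0.001, 0.002, 0.02, 0], [0, 0, 0, 0.001, 0.002, 0.045, 0], [0, 0, 0, 0.001, 0.002, 0.062, 0], [0, 0, 0, 0.001, 0.002, 0.068, 0], [0, 0, 0, 0.001, 0.002, 0.072, 0]]
  ]
}}

```text
time: 34.8
eef_pos: [0.678, 0.0592, 0.0127]
tcp_rot: [0.001, 1.0, -0.0, -0.0]
contact_force: [-2.8, -1.0, 4.9]
opening: -0.003
```

Request:
{"op": "move_arm", "data": {
  "plan": [
    [[0, 0, 0, 0, 0, 0.002, 0], [0, 0, 0, 0, 0, 0.004, 0], [0, 0, 0, 0, 0, 0.005, 0], [0, 0, 0, 0, 0, 0.005, 0], [0, 0, 0, 0, 0, 0.005, 0]]
  ]
}}

```text
time: 35.42
eef_pos: [0.6782, 0.0592, 0.0119]
tcp_rot: [0.001, 1.0, -0.0, -0.001]
contact_force: [-9.5, 0.0, 15.7]
opening: 0.001
```

Request:
{"op": "move_arm", "data": {
  "plan": [
    [[0, 0, 0, 0, 0, 0.003, 0], [0, 0, 0, 0, 0, 0.003, 0], [0, 0, 0, 0, 0, 0.003, 0], [0, 0, 0, 0, 0, -0.01, 0], [0, 0, 0, 0, 0, -0.04, 0]]
  ]
}}

```text
time: 36.05
eef_pos: [0.6776, 0.0594, 0.0512]
tcp_rot: [0.001, 1.0, -0.0, -0.002]
contact_force: [0.2, -0.2, -0.4]
opening: 0.002
```

Request:
{"op": "move_arm", "data": {
  "plan": [
    [[0, 0, 0, 0.0, 0, -0.04, 0], [0, 0, 0, 0.03, 0, -0.065, 0.02], [0, 0, 0, 0.085, 0, -0.07, 0.04], [0, 0, 0, 0.14, 0, -0.07, 0.05], [0, 0, 0, 0.19, -0.02, -0.07, 0.05]]
  ]
}}

```text
time: 36.67
eef_pos: [0.487, 0.0404, 0.1226]
tcp_rot: [0.0, 1.0, -0.0, 0.0]
contact_force: [-0.3, -1.2, 0.3]
opening: 0.586
```

```bash
python3 - <<'E'
from mod import *
read_camera('side'); look('middle','side',None,[.5205,-.0416,0])
go([.4865,-.0413,.0195],179.6)
E
```

```text
middle side pose [ 0.5222 -0.0441] deg -0.23 IoU 0.934 knob [ 0.4892 -0.0439] spot [ 0.5892 -0.0373] front [ 0.6072 -0.0444]
t 36.77 tcp [0.4826 0.0399 0.1201] yaw(y axis) 89.85 tilt [-6.6e-03 -1.0e-04 -1.0e+00] open 0.587 F [ 0.63 -0.23 -0.38] q6 -1.695
turn [-0.01 -0.38  0.25] shift [-0.0048 -0.0811  0.1006]
```

Request:
{"op": "move_arm", "data": {
  "plan": [
    [[0, -0.2, 0.3, -0.003, -0.04, 0, 0.05], [0, -0.2, 0.3, -0.003, -0.081, 0.01, 0.05], [0, -0.2, 0.3, -0.003, -0.081, 0.05, 0.05], [0, -0.2, 0.3, -0.003, -0.081, 0.085, 0.045], [0, -0.2, 0.3, -0.003, -0.081, 0.1, 0.04]]
  ]
}}

```text
time: 37.4
eef_pos: [0.4846, -0.0411, 0.0188]
tcp_rot: [0.004, 1.0, 0.0, -0.002]
contact_force: [0.5, 0.7, -0.2]
opening: 0.47
```

```bash
python3 - <<'E'
from mod import *
im=read_camera('wrist'); cv2.imwrite('pics/p1.png',im[:,:,::-1])
go([.4865,-.0413,-.002],179.6)
E
```

```text
t 37.45 tcp [ 0.4838 -0.0408  0.0177] yaw(y axis) 89.54 tilt [-5.6e-03  8.0e-04 -1.0e+00] open 0.466 F [-1.07  0.14 -0.94] q6 -1.855
turn [ 0.04 -0.32 -0.06] shift [-0.0028 -0.0005  0.0197]
```

View pics/p1.png

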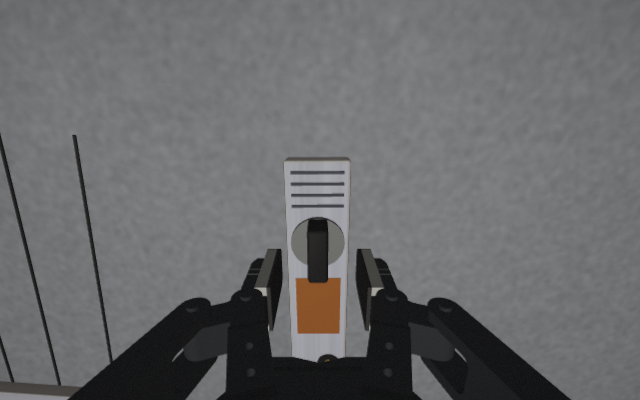

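Request:
{"op": "move_arm", "data": {
  "plan": [
    [[0, -0.2, 0, -0.002, 0, 0.008, 0.03], [0, -0.2, 0, -0.002, 0, 0.015, 0.03], [0, -0.2, 0, -0.002, 0, 0.019, 0.03], [0, -0.2, 0, -0.002, 0, 0.019, 0.03], [0, -0.2, 0, -0.002, 0, 0.019, 0.0]]
  ]
}}

```text
time: 38.08
eef_pos: [0.486, -0.041, -0.0009]
tcp_rot: [0.004, 1.0, 0.0, -0.001]
contact_force: [-2.0, -8.2, 3.0]
opening: 0.154
```

Request:
{"op": "move_arm", "data": {
  "plan": [
    [[0, 0, 0, 0, 0, 0, 0], [0, 0, 0, 0, 0, 0, 0], [0, 0, 0, 0, 0, 0, 0], [0, 0, 0, 0, 0, 0, 0], [0, 0, 0, 0, 0, -0.001, 0]]
  ],
  "force": 80
}}

```text
time: 38.7
eef_pos: [0.4856, -0.0408, -0.0002]
tcp_rot: [0.004, 1.0, 0.0, -0.001]
contact_force: [0.5, 0.2, -2.4]
opening: 0.112
```

```bash
python3 - <<'E'
from mod import *
go([.433,-.0413,.002],179.6)
E
```

```text
t 38.7 tcp [ 4.856e-01 -4.080e-02 -2.000e-04] yaw(y axis) 89.55 tilt [-2.e-03  6.e-04 -1.e+00] open 0.112 F [ 0.53  0.23 -2.36] q6 -1.855
turn [ 0.03 -0.11 -0.05] shift [ 0.0526 -0.0009 -0.0021]
```

Request:
{"op": "move_arm", "data": {
  "plan": [
    [[0, 0, 0, 0.005, 0, 0, 0], [0, 0, 0, 0.016, 0, 0, 0], [0, 0, 0, 0.03, 0, 0, 0], [0, 0, 0, 0.045, 0, 0, 0], [0, 0, 0, 0.052, 0, -0.003, 0]]
  ]
}}

```text
time: 39.33
eef_pos: [0.4316, -0.04, 0.0024]
tcp_rot: [0.004, 1.0, 0.001, -0.002]
contact_force: [0.5, 0.6, -2.1]
opening: 0.114
```

```bash
python3 - <<'E'
from mod import *
go([.470,-.3032,.015],173.98)
im=read_camera('side'); cv2.imwrite('pics/p2.png',cv2.resize(im[150:340,220:430],None,fx=3.5,fy=3,interpolation=cv2.INTER_CUBIC)[:,:,::-1])
E
```

```text
t 39.33 tcp [ 0.4316 -0.04    0.0024] yaw(y axis) 89.54 tilt [-0.004   0.0012 -1.    ] open 0.114 F [ 0.55  0.57 -2.1 ] q6 -1.89
turn [ 0.06 -0.23  5.56] shift [-0.0405 -0.2628 -0.0131]
```

View pics/p2.png

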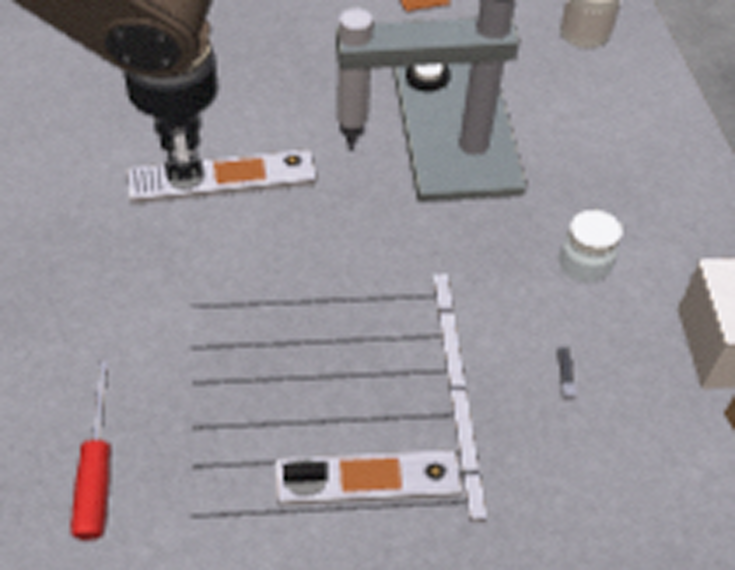

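Request:
{"op": "move_arm", "data": {
  "plan": [
    [[0, 0, 1, -0.005, -0.03, -0.008, 0], [0, 0, 2.5, -0.014, -0.085, -0.013, 0], [0, 0, 4, -0.024, -0.145, -0.013, 0], [0, 0, 5.5, -0.034, -0.205, -0.013, 0], [0, 0, 5.6, -0.04, -0.245, -0.013, 0]]
  ]
}}

```text
time: 40.0
eef_pos: [0.4703, -0.2887, 0.0161]
tcp_rot: [0.054, 0.999, -0.0, -0.001]
contact_force: [0.2, 0.6, -1.8]
opening: 0.114
```

```bash
python3 - <<'E'
from mod import *
go([.470,-.3032,.005],173.98)
E
```

```text
t 40.0 tcp [ 0.4703 -0.2887  0.0161] yaw(y axis) 83.84 tilt [-2.2e-03 -5.0e-04 -1.0e+00] open 0.114 F [ 0.19  0.61 -1.84] q6 -2.195
turn [-0.04 -0.12 -0.14] shift [-0.0013 -0.0144  0.0111]
```

Request:
{"op": "move_arm", "data": {
  "plan": [
    [[0, 0, -0.1, 0, -0.008, 0, 0], [0, 0, -0.1, 0, -0.0144, 0.005, 0], [0, 0, -0.1, 0, -0.0144, 0.012, 0], [0, 0, -0.1, 0, -0.0144, 0.015, 0], [0, 0, -0.1, 0, -0.0144, 0.0155, 0]]
  ]
}}

```text
time: 40.62
eef_pos: [0.4684, -0.3017, -0.0]
tcp_rot: [0.052, 0.999, 0.0, -0.002]
contact_force: [-0.2, 0.2, -2.1]
opening: 0.113
```

```bash
python3 - <<'E'
from mod import *
go([.4967,-.306,.0],173.98)
im=read_camera('side'); cv2.imwrite('pics/p3.png',cv2.resize(im[220:340,250:380],None,fx=5,fy=4.8,interpolation=cv2.INTER_CUBIC)[:,:,::-1])
E
```

```text
t 40.62 tcp [ 0.4684 -0.3017 -0.    ] yaw(y axis) 84.0 tilt [-3.2e-03  6.0e-04 -1.0e+00] open 0.113 F [-0.2   0.23 -2.1 ] q6 -2.218
turn [ 0.01 -0.18  0.02] shift [-0.0286 -0.0013 -0.0001]
```

View pics/p3.png

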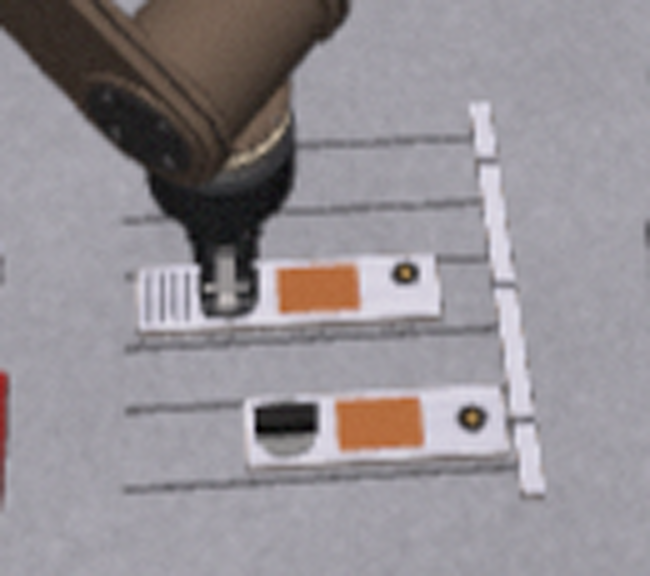

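Request:
{"op": "move_arm", "data": {
  "plan": [
    [[0, 0, 0, -0.006, -0.001, 0, 0], [0, 0, 0, -0.014, -0.0015, 0, 0], [0, 0, 0, -0.022, -0.0015, 0, 0], [0, 0, 0, -0.0285, -0.0015, 0, 0], [0, 0, 0, -0.0285, -0.0015, 0.001, 0]]
  ]
}}

```text
time: 41.3
eef_pos: [0.4977, -0.3069, -0.0006]
tcp_rot: [0.052, 0.999, -0.0, -0.001]
contact_force: [1.9, -2.5, 2.8]
opening: 0.114
```

```bash
python3 - <<'E'
from mod import *
go([.4967,-.306,-.001],173.98)
E
```

```text
t 41.3 tcp [ 0.4977 -0.3069 -0.0006] yaw(y axis) 84.01 tilt [-1.8e-03 -7.0e-04 -1.0e+00] open 0.114 F [ 1.86 -2.49  2.85] q6 -2.19
turn [-0.05 -0.1   0.03] shift [0.0011 0.0008 0.0004]
```

Request:
{"op": "move_arm", "data": {
  "plan": [
    [[0, 0, 0, 0.001, 0.0008, 0.0, 0], [0, 0, 0, 0.001, 0.0008, 0.0, 0.035], [0, 0, 0, 0.001, 0.0008, 0.0, 0.035], [0, 0, 0, 0.001, 0.0008, 0.0, 0.035], [0, 0, 0, 0.001, 0.0008, -0.02, 0.035]]
  ]
}}

```text
time: 41.92
eef_pos: [0.4955, -0.3049, 0.0184]
tcp_rot: [0.052, 0.999, 0.001, -0.002]
contact_force: [0.3, -0.3, -0.1]
opening: 0.41
```

Request:
{"op": "move_arm", "data": {
  "plan": [
    [[0, 0, 0, 0, 0, -0.04, 0.05], [0, 0, 0, 0.0, 0, -0.08, 0.07], [0, 0, 0, 0.0, 0.02, -0.12, 0.085], [0, 0, 0, 0, 0.05, -0.15, 0.085], [0, 0, 0, 0, 0.05, -0.17, 0.085]]
  ]
}}

```text
time: 42.55
eef_pos: [0.5024, -0.2547, 0.192]
tcp_rot: [0.051, 0.999, -0.0, -0.001]
contact_force: [-0.7, -0.2, -0.5]
opening: 0.997
```

```bash
python3 - <<'E'
from mod import *
s=st()
im=read_camera('wrist'); cv2.imwrite('pics/q1.png',im[:,:,::-1])
look('short','wrist',s,[.537,-.395,-.105]);look('middle','wrist',s,[.53,-.31,-.105])
print('lane3 .6092 -.4020 lane2 .618 -.3185')
go([.463,.2785,.13],190)
E
```

```text
t 42.55 tcp [ 0.5024 -0.2547  0.192 ] yaw(y axis) 84.14 tilt [-1.6e-03 -4.0e-04 -1.0e+00] open 0.997 F [-0.75 -0.17 -0.52] q6 -2.117
short wrist pose [ 0.536  -0.3927] deg -6.2 IoU 0.925 knob [ 0.4883 -0.3875] spot [ 0.5877 -0.3983] front [ 0.6056 -0.4003]
middle wrist pose [ 0.531  -0.3093] deg -6.02 IoU 0.967 knob [ 0.4982 -0.3058] spot [ 0.5984 -0.3093] front [ 0.6156 -0.3182]
lane3 .6092 -.4020 lane2 .618 -.3185
t 42.7 tcp [ 0.5022 -0.2565  0.1903] yaw(y axis) 84.01 tilt [-2.2e-03 -5.0e-04 -1.0e+00] open 0.994 F [-0.77 -0.19  0.14] q6 -2.117
turn [ -0.02  -0.13 -15.99] shift [0.0947 0.5281 0.0601]
```

View pics/q1.png

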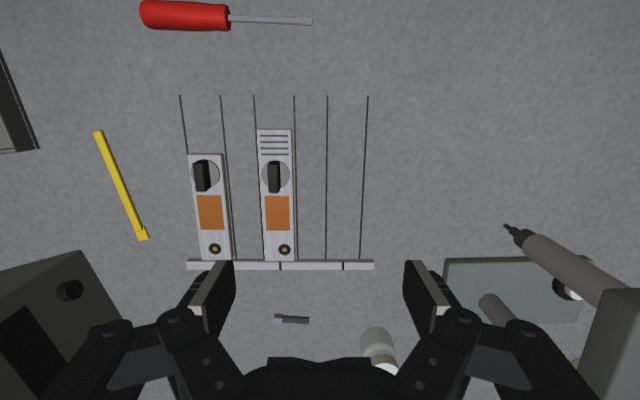

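Middle is in lane 2 (front 2.4 mm off) and short is in lane 3 (about 4 mm off). Now the long module.

Request:
{"op": "move_arm", "data": {
  "plan": [
    [[0, 0, -4, 0.012, 0.055, 0, 0.085], [0, 0, -8, 0.025, 0.115, 0, 0.085], [0, 0, -12, 0.04, 0.175, 0, 0.085], [0, 0, -16, 0.055, 0.235, 0, 0.085], [0, 0, -16, 0.07, 0.295, 0, 0.08]]
  ]
}}

```text
time: 43.32
eef_pos: [0.4622, 0.0452, 0.1886]
tcp_rot: [-0.087, 0.996, 0.0, -0.002]
contact_force: [0.9, 0.4, -0.8]
opening: 0.935
```

```bash
python3 - <<'E'
from mod import *
go([.463,.2785,.13],190)
E
```

```text
t 43.33 tcp [0.4622 0.0452 0.1886] yaw(y axis) 99.93 tilt [-4.8e-03 -2.0e-04 -1.0e+00] open 0.935 F [ 0.89  0.41 -0.83] q6 -1.865
turn [ 0.04 -0.27 -0.07] shift [-0.0413  0.2296  0.0586]
```

Request:
{"op": "move_arm", "data": {
  "plan": [
    [[0, -0.2, 0, -0.01, 0.055, 0, 0.08], [0, -0.2, 0, -0.021, 0.115, 0, 0.07], [0, -0.2, 0, -0.032, 0.175, 0.01, 0.06], [0, -0.2, 0, -0.041, 0.23, 0.03, 0.05], [0, -0.2, 0, -0.041, 0.23, 0.058, 0.05]]
  ]
}}

```text
time: 43.95
eef_pos: [0.4623, 0.2814, 0.1289]
tcp_rot: [-0.089, 0.996, 0.0, -0.001]
contact_force: [0.3, -0.6, -0.5]
opening: 0.586
```

Request:
{"op": "move_arm", "data": {
  "plan": [
    [[0, 0, 0, 0, 0, 0, 0.05], [0, 0, 0, 0, 0, 0, 0.05], [0, 0, 0, 0, 0, 0, 0.05], [0, 0, 0, 0, 0, 0, 0.05], [0, 0, 0, 0, 0, 0, 0.05]]
  ]
}}

```text
time: 44.58
eef_pos: [0.4628, 0.2812, 0.1296]
tcp_rot: [-0.088, 0.996, 0.0, -0.0]
contact_force: [1.3, -0.5, 0.1]
opening: 0.584
```

```bash
python3 - <<'E'
from mod import *
s=st()
im=read_camera('wrist'); cv2.imwrite('pics/r1.png',im[:,:,::-1])
g=look('long','wrist',s,[.4812,.2831,.17])
k=w(g,(KX['long'],0)); go([k[0]-.001,k[1],-.002],180+np.degrees(g[2]))
E
```

```text
t 44.58 tcp [0.4628 0.2812 0.1296] yaw(y axis) 100.13 tilt [-9.e-04  9.e-04 -1.e+00] open 0.584 F [ 1.31 -0.54  0.11] q6 -1.39
long wrist pose [0.481  0.2814] deg 9.41 IoU 0.974 knob [0.4633 0.2784] spot [0.5631 0.2879] front [0.5797 0.2977]
t 44.67 tcp [0.4625 0.2813 0.1293] yaw(y axis) 100.15 tilt [-1.5e-03  7.0e-04 -1.0e+00] open 0.585 F [ 0.36 -0.29  0.05] q6 -1.39
turn [ 0.05 -0.08  0.74] shift [ 0.0006 -0.0029  0.1313]
```

View pics/r1.png

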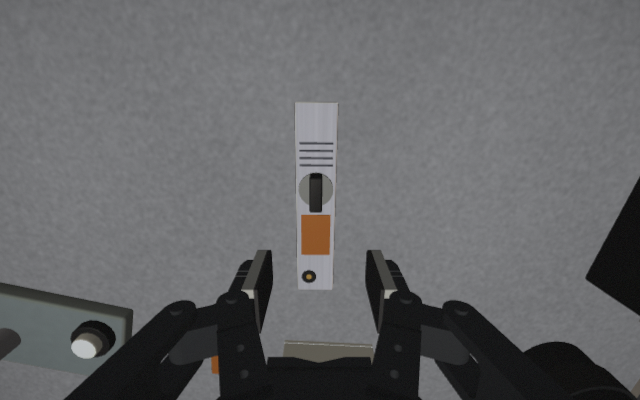

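Request:
{"op": "move_arm", "data": {
  "plan": [
    [[0, 0, 0.5, 0, -0.002, 0.04, 0.045], [0, 0, 0.5, 0, -0.002, 0.08, 0.04], [0, 0, 0.5, 0, -0.002, 0.11, 0.035], [0, 0, 0.5, 0, -0.002, 0.125, 0.03], [0, 0, 0.5, 0, -0.002, 0.13, 0.03]]
  ]
}}

```text
time: 45.3
eef_pos: [0.4625, 0.2794, -0.0012]
tcp_rot: [-0.084, 0.996, 0.0, -0.001]
contact_force: [0.3, -0.5, -0.5]
opening: 0.352
```

Request:
{"op": "move_arm", "data": {
  "plan": [
    [[0, 0, 0, 0, 0, 0, 0], [0, 0, 0, 0, 0, 0, 0], [0, 0, 0, 0, 0, 0, 0], [0, 0, 0, 0, 0, 0, 0], [0, 0, 0, 0, 0, -0.001, 0]]
  ],
  "force": 80
}}

```text
time: 45.92
eef_pos: [0.4625, 0.2795, -0.0001]
tcp_rot: [-0.084, 0.996, 0.0, -0.001]
contact_force: [0.1, -0.3, -3.0]
opening: 0.112
```

```bash
python3 - <<'E'
from mod import *
go([.438,-.0275,.015],180)
im=read_camera('wrist'); cv2.imwrite('pics/r2.png',im[180:400,200:440][:,:,::-1])
E
```

```text
t 45.92 tcp [ 4.625e-01  2.795e-01 -1.000e-04] yaw(y axis) 99.64 tilt [-2.e-03  8.e-04 -1.e+00] open 0.112 F [ 0.13 -0.32 -2.99] q6 -1.385
turn [ 0.05 -0.11  9.64] shift [ 0.0756 -0.2985 -0.0153]
```

View pics/r2.png

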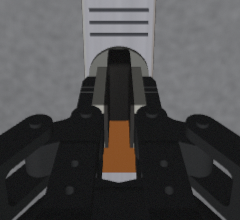

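Request:
{"op": "move_arm", "data": {
  "plan": [
    [[0, 0, 1, 0.002, -0.01, -0.008, 0], [0, 0, 3.5, 0.014, -0.055, -0.015, 0], [0, 0, 6, 0.028, -0.11, -0.015, 0], [0, 0, 8.5, 0.042, -0.165, -0.015, 0], [0, 0, 9.6, 0.057, -0.225, -0.015, 0]]
  ]
}}

```text
time: 46.6
eef_pos: [0.443, 0.0463, 0.0148]
tcp_rot: [-0.0, 1.0, 0.0, -0.001]
contact_force: [0.8, -1.5, -1.7]
opening: 0.111
```

```bash
python3 - <<'E'
from mod import *
go([.434,-.0275,.012],180)
E
```

```text
t 46.6 tcp [0.443  0.0463 0.0148] yaw(y axis) 90.01 tilt [-2.5e-03  5.0e-04 -1.0e+00] open 0.111 F [ 0.8  -1.5  -1.65] q6 -1.696
turn [ 0.03 -0.14  0.01] shift [ 0.009  -0.0738  0.0028]
```

Request:
{"op": "move_arm", "data": {
  "plan": [
    [[0, 0, 0, 0.004, -0.035, 0, 0], [0, 0, 0, 0.009, -0.066, 0.0, 0], [0, 0, 0, 0.009, -0.074, 0.005, 0], [0, 0, 0, 0.009, -0.074, 0.012, 0], [0, 0, 0, 0.009, -0.074, 0.0145, 0]]
  ]
}}

```text
time: 47.22
eef_pos: [0.433, -0.0269, -0.0003]
tcp_rot: [-0.001, 1.0, 0.0, -0.003]
contact_force: [-6.5, -1.7, 15.3]
opening: 0.113
```

```bash
python3 - <<'E'
from mod import *
go([.4868,-.0275,0],180)
im=read_camera('side'); cv2.imwrite('pics/r3.png',cv2.resize(im[60:220,180:380],None,fx=4,fy=3.7,interpolation=cv2.INTER_CUBIC)[:,:,::-1])
E
```

```text
t 47.23 tcp [ 4.33e-01 -2.69e-02 -3.00e-04] yaw(y axis) 90.09 tilt [-5.2e-03  9.0e-04 -1.0e+00] open 0.113 F [-6.5  -1.67 15.28] q6 -1.868
turn [ 0.05 -0.3   0.09] shift [-0.0538 -0.0006 -0.0006]
```

View pics/r3.png

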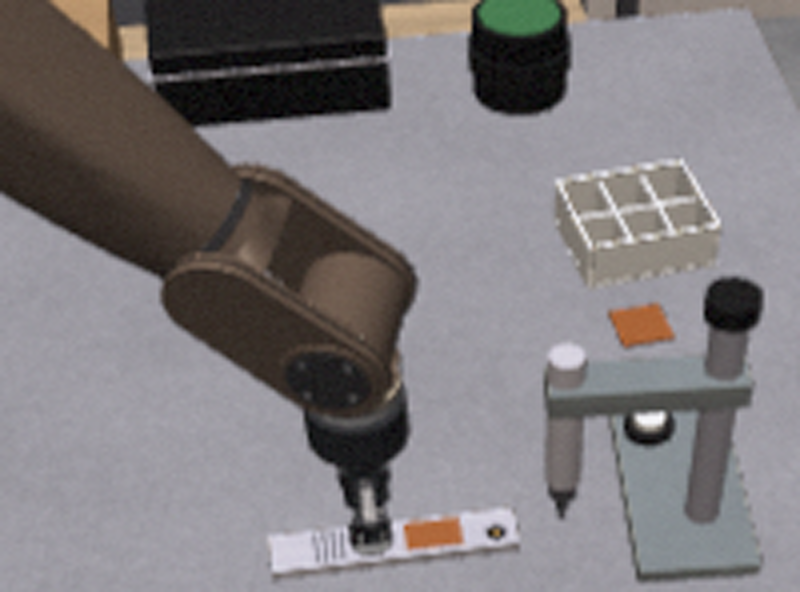

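Request:
{"op": "move_arm", "data": {
  "plan": [
    [[0, -0.3, -0.1, -0.002, 0, -0.001, 0], [0, -0.3, -0.1, -0.012, 0, -0.001, 0], [0, -0.3, -0.1, -0.024, -0.0, -0.001, 0], [0, -0.3, -0.1, -0.036, -0.0, -0.001, 0], [0, -0.3, -0.1, -0.046, -0.0, -0.001, 0]]
  ]
}}

```text
time: 47.9
eef_pos: [0.4805, -0.0268, 0.0007]
tcp_rot: [-0.002, 1.0, 0.0, 0.0]
contact_force: [0.3, 0.1, -2.8]
opening: 0.112
```

```bash
python3 - <<'E'
from mod import *
go([.4868,-.0275,0],180)
im=read_camera('side'); cv2.imwrite('pics/r4.png',cv2.resize(im[150:240,270:390],None,fx=6,fy=6,interpolation=cv2.INTER_CUBIC)[:,:,::-1])
E
```

```text
t 47.9 tcp [ 0.4805 -0.0268  0.0007] yaw(y axis) 90.2 tilt [ 7.e-04  9.e-04 -1.e+00] open 0.112 F [ 0.32  0.12 -2.79] q6 -1.843
turn [0.05 0.04 0.2 ] shift [-0.0063 -0.0007  0.0007]
```

View pics/r4.png

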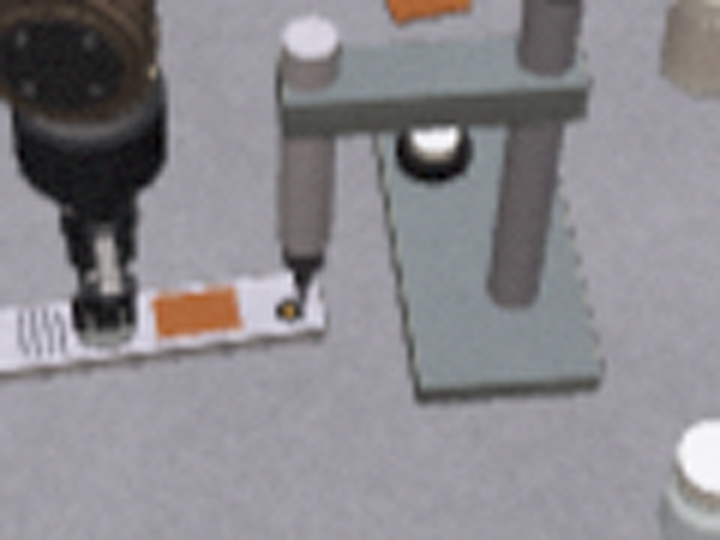

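Request:
{"op": "move_arm", "data": {
  "plan": [
    [[0, 0, 0.2, -0.003, -0.0007, 0, 0], [0, 0, 0.2, -0.006, -0.0007, 0, 0], [0, 0, 0.2, -0.0063, -0.0007, 0, 0], [0, 0, 0.2, -0.0063, -0.0007, 0.0005, 0], [0, 0, 0.2, -0.0063, -0.0007, 0.001, 0]]
  ]
}}

```text
time: 48.58
eef_pos: [0.4878, -0.0278, 0.0]
tcp_rot: [0.0, 1.0, 0.0, 0.001]
contact_force: [0.3, -0.4, -2.3]
opening: 0.11
```

```bash
python3 - <<'E'
from mod import *
go([.4868,-.0275,0],180)
im=read_camera('side'); cv2.imwrite('pics/r5.png',cv2.resize(im[150:240,270:390],None,fx=6,fy=6,interpolation=cv2.INTER_CUBIC)[:,:,::-1])
E
```

```text
t 48.58 tcp [ 0.4878 -0.0278  0.    ] yaw(y axis) 89.99 tilt [ 2.5e-03  5.0e-04 -1.0e+00] open 0.11 F [ 0.28 -0.37 -2.31] q6 -1.837
turn [ 0.03  0.14 -0.01] shift [0.001  0.0003 0.    ]
```

View pics/r5.png

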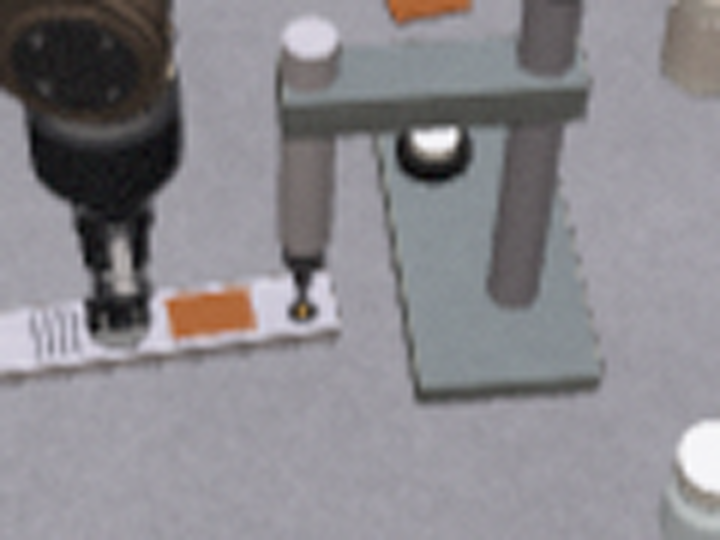

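The screw is under the bit; releasing.

Request:
{"op": "move_arm", "data": {
  "plan": [
    [[0, 0, 0, 0.001, 0, 0.001, 0], [0, 0, 0, 0.001, 0, 0.001, 0.035], [0, 0, 0, 0.001, 0, 0.001, 0.035], [0, 0, 0, 0.001, 0, 0.001, 0.035], [0, 0, 0, 0.001, 0, -0.015, 0.035]]
  ]
}}

```text
time: 49.25
eef_pos: [0.4855, -0.0275, 0.0143]
tcp_rot: [0.0, 1.0, 0.001, -0.0]
contact_force: [-0.0, -0.5, -0.7]
opening: 0.408
```

Request:
{"op": "move_arm", "data": {
  "plan": [
    [[0, 0, 0, 0, 0, -0.03, 0.035], [0, 0, 0, 0.005, 0.02, -0.06, 0.03], [0, 0, 0, 0.02, 0.05, -0.08, 0.02], [0, 0, 0, 0.03, 0.075, -0.1, 0.01], [0, 0, 0, 0.03, 0.094, -0.1, 0.0]]
  ]
}}

```text
time: 49.88
eef_pos: [0.4567, 0.0673, 0.1177]
tcp_rot: [-0.0, 1.0, 0.001, 0.002]
contact_force: [-0.1, 0.2, -0.7]
opening: -0.003
```

```bash
python3 - <<'E'
from mod import *
s=st()
im=read_camera('wrist'); cv2.imwrite('pics/s1.png',im[:,:,::-1])
look('long','wrist',s,[.505,-.0275,0])
im=read_camera('side'); cv2.imwrite('pics/s2.png',cv2.resize(im[150:240,270:390],None,fx=6,fy=6,interpolation=cv2.INTER_CUBIC)[:,:,::-1])
look('long','side',None,[.505,-.0275,0])
go([.6775,.0595,.09],180)
E
```

```text
t 49.88 tcp [0.4567 0.0673 0.1177] yaw(y axis) 90.02 tilt [ 0.0047  0.001  -1.    ] open -0.003 F [-0.11  0.22 -0.69] q6 -1.647
long wrist pose [ 0.5052 -0.0277] deg -0.28 IoU 0.888 knob [ 0.4872 -0.0277] spot [ 0.5872 -0.0351] front [ 0.6052 -0.0282]
long side pose [ 0.5071 -0.0303] deg 0.41 IoU 0.898 knob [ 0.4891 -0.0304] spot [ 0.5891 -0.0367] front [ 0.6071 -0.0296]
t 50.08 tcp [0.4557 0.0663 0.1151] yaw(y axis) 90.04 tilt [-0.     0.001 -1.   ] open 0.0 F [ 0.27 -0.22 -0.8 ] q6 -1.649
turn [ 0.05 -0.    0.04] shift [-0.2218 -0.007   0.0251]
```

View pics/s2.png

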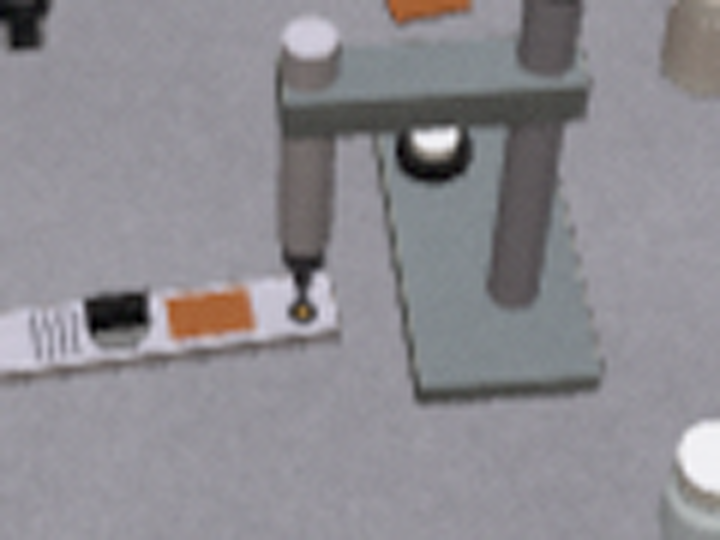

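Request:
{"op": "move_arm", "data": {
  "plan": [
    [[0, 0, 0, -0.05, 0, 0, 0], [0, 0, 0, -0.1, 0, 0, 0], [0, 0, 0, -0.15, -0.003, 0, 0], [0, 0, 0, -0.2, -0.006, 0.015, 0], [0, 0, 0, -0.221, -0.007, 0.03, 0]]
  ]
}}

```text
time: 50.7
eef_pos: [0.6793, 0.0576, 0.0844]
tcp_rot: [0.0, 1.0, 0.0, 0.0]
contact_force: [0.3, 0.8, -0.1]
opening: -0.004
```

```bash
python3 - <<'E'
from mod import *
go([.677,.0595,.012],180)
E
```

```text
t 50.7 tcp [0.6793 0.0576 0.0844] yaw(y axis) 89.95 tilt [ 7.e-04  5.e-04 -1.e+00] open -0.004 F [ 0.27  0.8  -0.07] q6 -1.634
turn [ 0.03  0.04 -0.05] shift [0.0023 0.0019 0.0724]
```

Request:
{"op": "move_arm", "data": {
  "plan": [
    [[0, 0, 0, 0.001, 0.002, 0.02, 0], [0, 0, 0, 0.001, 0.002, 0.045, 0], [0, 0, 0, 0.001, 0.002, 0.062, 0], [0, 0, 0, 0.001, 0.002, 0.068, 0], [0, 0, 0, 0.001, 0.002, 0.072, 0]]
  ]
}}

```text
time: 51.32
eef_pos: [0.6778, 0.0595, 0.0131]
tcp_rot: [0.0, 1.0, 0.0, -0.0]
contact_force: [-3.2, 0.4, 3.7]
opening: 0.0
```

Request:
{"op": "move_arm", "data": {
  "plan": [
    [[0, 0, 0, 0, 0, 0.002, 0], [0, 0, 0, 0, 0, 0.004, 0], [0, 0, 0, 0, 0, 0.005, 0], [0, 0, 0, 0, 0, 0.005, 0], [0, 0, 0, 0, 0, 0.005, 0]]
  ]
}}

```text
time: 51.95
eef_pos: [0.678, 0.0595, 0.0119]
tcp_rot: [0.0, 1.0, -0.0, -0.001]
contact_force: [-9.6, -1.2, 14.5]
opening: -0.001
```

Request:
{"op": "move_arm", "data": {
  "plan": [
    [[0, 0, 0, 0, 0, 0.003, 0], [0, 0, 0, 0, 0, 0.003, 0], [0, 0, 0, 0, 0, 0.003, 0], [0, 0, 0, 0, 0, -0.01, 0], [0, 0, 0, 0, 0, -0.04, 0]]
  ]
}}

```text
time: 52.58
eef_pos: [0.6775, 0.0597, 0.0511]
tcp_rot: [0.0, 1.0, 0.0, -0.001]
contact_force: [0.2, 0.4, 0.4]
opening: 0.002
```

Request:
{"op": "move_arm", "data": {
  "plan": [
    [[0, 0, 0, 0.0, 0, -0.04, 0], [0, 0, 0, 0.03, 0, -0.065, 0.02], [0, 0, 0, 0.085, 0, -0.07, 0.04], [0, 0, 0, 0.14, 0, -0.07, 0.05], [0, 0, 0, 0.19, -0.02, -0.07, 0.05]]
  ]
}}

```text
time: 53.2
eef_pos: [0.4869, 0.0403, 0.1222]
tcp_rot: [-0.001, 1.0, 0.0, 0.001]
contact_force: [0.2, -0.8, 1.6]
opening: 0.583
```

```bash
python3 - <<'E'
from mod import *
im=read_camera('side'); cv2.imwrite('pics/t1.png',cv2.resize(im[80:340,200:430],None,fx=3,fy=2.3,interpolation=cv2.INTER_CUBIC)[:,:,::-1])
look('long','side',None,[.505,-.0275,0])
go([.4855,-.0277,.0195],179.8)
E
```

```text
long side pose [0.5398 0.0059] deg -0.69 IoU 0.809 knob [0.5218 0.0061] spot [ 0.6217 -0.0021] front [0.6397 0.0047]
t 53.3 tcp [0.4825 0.0397 0.1197] yaw(y axis) 89.95 tilt [-5.9e-03  5.0e-04 -1.0e+00] open 0.588 F [ 0.02  0.57 -0.08] q6 -1.698
turn [ 0.03 -0.34  0.15] shift [-0.0037 -0.0675  0.1001]
```

View pics/t1.png

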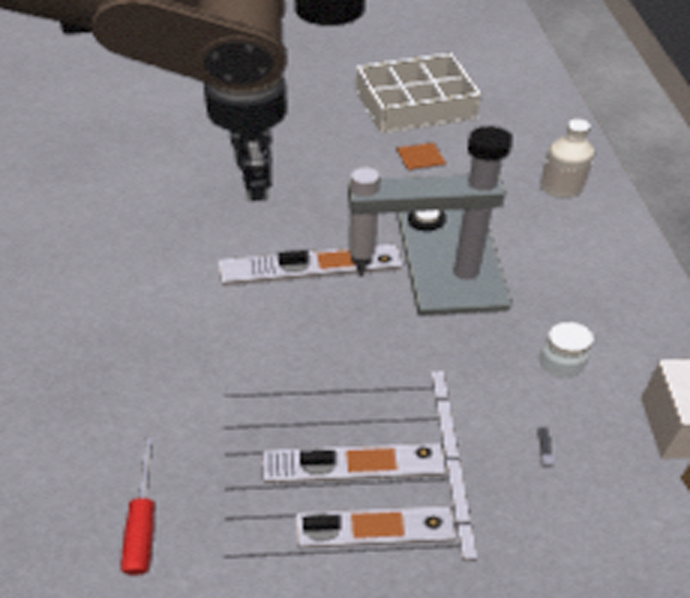

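The side view shows the long module has been knocked to about (0.54, 0.006). I can't tell whether that came before or after the press, so I'll realign it and press again. First I need its exact pose.

```bash
python3 - <<'E'
from mod import *
s=st()
im=read_camera('wrist'); cv2.imwrite('pics/t2.png',im[:,:,::-1])
look('long','wrist',s,[.538,.008,0])
read_camera('top'); look('long','top',None,[.538,.008,0])
E
```

```text
t 53.3 tcp [0.4825 0.0397 0.1197] yaw(y axis) 89.95 tilt [-5.9e-03  5.0e-04 -1.0e+00] open 0.588 F [ 0.02  0.57 -0.08] q6 -1.698
long wrist pose [0.5385 0.0085] deg -0.71 IoU 0.941 knob [0.5205 0.0087] spot [6.204e-01 5.000e-04] front [0.6385 0.0073]
long not found
```

View pics/t2.png

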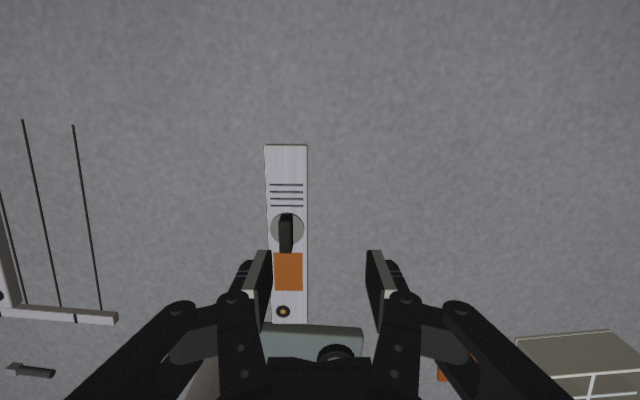

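Request:
{"op": "move_arm", "data": {
  "plan": [
    [[0, -4, 0, 0, -0.015, 0.0, 0.05], [0, -7.6, 0, 0, -0.031, 0.01, 0.05], [0, -9.7, 0, -0.01, -0.031, 0.03, 0.05], [0, -9.7, 0, -0.02, -0.031, 0.06, 0.045], [0, -9.7, 0, -0.028, -0.031, 0.085, 0.04]]
  ]
}}

```text
time: 54.12
eef_pos: [0.52, 0.0084, 0.0376]
tcp_rot: [0.0, 0.996, -0.0, 0.086]
contact_force: [-0.4, -0.2, -0.7]
opening: 0.474
```

```bash
python3 - <<'E'
from mod import *
s=st()
d=R.from_quat(s['tcp_rot']).as_matrix().T@(np.array([.5185,.0087,0.000])-s['eef_pos']); print('shift',np.round(d,4))
im=read_camera('wrist'); cv2.imwrite('pics/u1.png',im[:,:,::-1])
im=read_camera('side'); cv2.imwrite('pics/u2.png',cv2.resize(im[100:240,250:390],None,fx=5,fy=4.2,interpolation=cv2.INTER_CUBIC)[:,:,::-1])
E
```

```text
t 54.12 tcp [0.52   0.0084 0.0376] yaw(y axis) 89.98 tilt [ 1.721e-01 -3.000e-04 -9.851e-01] open 0.474 F [-0.44 -0.23 -0.7 ] q6 -1.802
shift [0.0079 0.0003 0.0368]
```

View pics/u1.png

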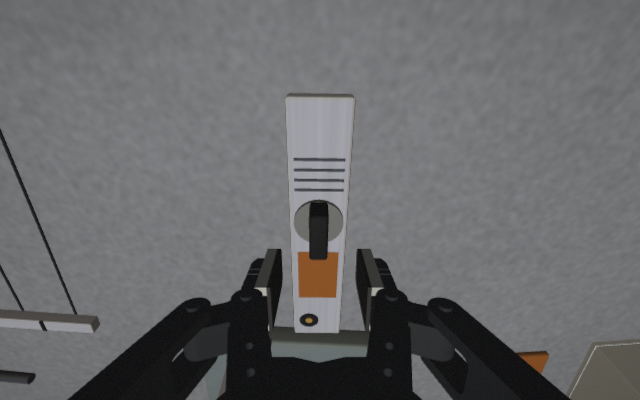

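View pics/u2.png

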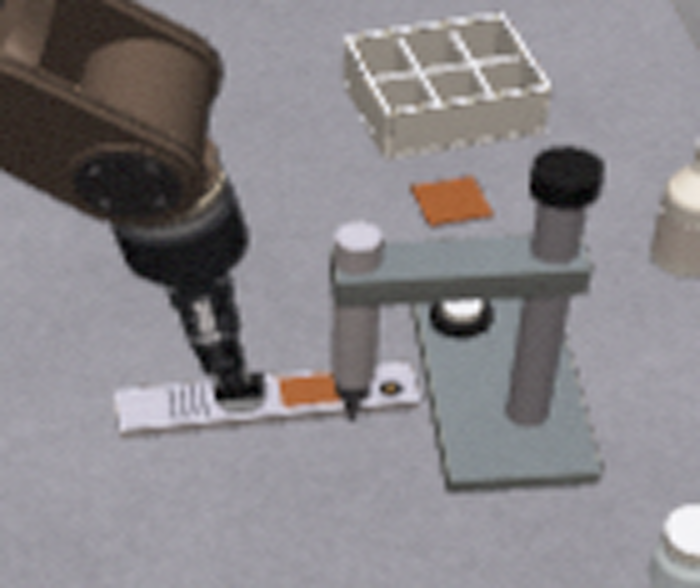

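Request:
{"op": "move_arm", "data": {
  "plan": [
    [[0, 0, 0, 0.002, 0, 0.01, 0.035], [0, 0, 0, 0.004, 0, 0.02, 0.03], [0, 0, 0, 0.006, 0, 0.03, 0.03], [0, 0, 0, 0.008, 0, 0.036, 0.03], [0, 0, 0, 0.008, 0, 0.0365, 0.03]]
  ]
}}

```text
time: 54.85
eef_pos: [0.5152, 0.009, -0.0024]
tcp_rot: [0.0, 0.997, 0.001, 0.083]
contact_force: [0.0, 0.5, -0.1]
opening: 0.349
```

Request:
{"op": "move_arm", "data": {
  "plan": [
    [[0, 0, 0, 0, 0, 0, 0], [0, 0, 0, 0, 0, 0, 0], [0, 0, 0, 0, 0, 0, 0], [0, 0, 0, 0, 0, 0, 0], [0, 0, 0, 0, 0, -0.001, 0]]
  ],
  "force": 80
}}

```text
time: 55.48
eef_pos: [0.5145, 0.0093, -0.0018]
tcp_rot: [0.0, 0.997, 0.001, 0.082]
contact_force: [0.0, 0.3, -1.7]
opening: 0.113
```

```bash
python3 - <<'E'
from mod import *
s=st()
for t in([.436,.0087,.002],[.436,-.0275,.002]):
  d=R.from_quat(s['tcp_rot']).as_matrix().T@(np.array(t)-s['eef_pos']); print('shift',np.round(d,4))
im=read_camera('wrist'); cv2.imwrite('pics/u3.png',im[150:400,180:460][:,:,::-1])
E
```

```text
t 55.48 tcp [ 0.5145  0.0093 -0.0018] yaw(y axis) 89.96 tilt [ 0.1638  0.0017 -0.9865] open 0.113 F [ 0.04  0.28 -1.66] q6 -1.81
shift [ 0.0768 -0.0006 -0.0166]
shift [ 0.0768 -0.0368 -0.0167]
```

View pics/u3.png

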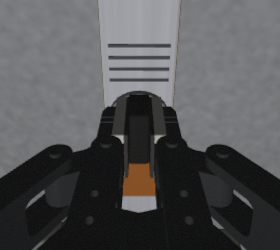

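```bash
python3 - <<'E'
from mod import *
s=st()
for t in([.4812,.0093,-.0015],[.4812,-.0272,-.0015]):
  d=R.from_quat(s['tcp_rot']).as_matrix().T@(np.array(t)-s['eef_pos']); print('shift',np.round(d,4))
E
```

```text
t 55.52 tcp [ 0.5144  0.0093 -0.0018] yaw(y axis) 89.97 tilt [ 0.1636  0.0017 -0.9865] open 0.116 F [ 0.51 -0.27 -1.71] q6 -1.81
shift [ 0.0327 -0.     -0.0058]
shift [ 0.0327 -0.0365 -0.0058]
```

Request:
{"op": "move_arm", "data": {
  "plan": [
    [[0, 0, 0, 0.01, 0, -0.0017, 0], [0, 0, 0, 0.022, 0, -0.0037, 0], [0, 0, 0, 0.0325, -0.005, -0.0056, 0], [0, 0, 0, 0.0327, -0.02, -0.0058, 0], [0, 0, 0, 0.0327, -0.036, -0.0058, 0]]
  ]
}}

```text
time: 56.15
eef_pos: [0.4796, -0.0268, -0.0019]
tcp_rot: [-0.0, 0.997, 0.001, 0.081]
contact_force: [-0.2, 0.7, -1.8]
opening: 0.114
```

```bash
python3 - <<'E'
from mod import *
s=st()
for t in([.4812,-.0277,-.0018],):
  d=R.from_quat(s['tcp_rot']).as_matrix().T@(np.array(t)-s['eef_pos']); print('shift',np.round(d,4))
im=read_camera('side'); cv2.imwrite('pics/u4.png',cv2.resize(im[150:240,270:390],None,fx=6,fy=6,interpolation=cv2.INTER_CUBIC)[:,:,::-1])
look('long','side',None,[.505,-.0275,0])
E
```

```text
t 56.15 tcp [ 0.4796 -0.0268 -0.0019] yaw(y axis) 90.02 tilt [ 0.162   0.0023 -0.9868] open 0.114 F [-0.17  0.67 -1.84] q6 -1.929
shift [-0.0016 -0.0009  0.0001]
long side pose [ 0.5053 -0.0291] deg 0.07 IoU 0.813 knob [ 0.4873 -0.0292] spot [ 0.5873 -0.036 ] front [ 0.6053 -0.029 ]
```

View pics/u4.png

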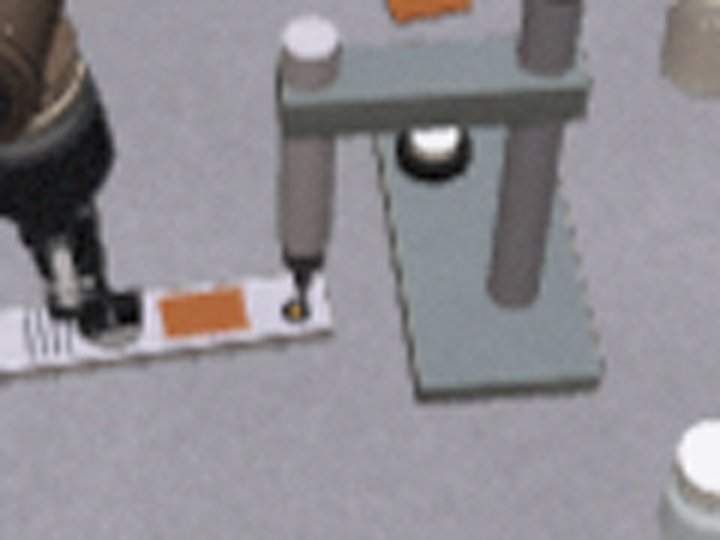

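Request:
{"op": "move_arm", "data": {
  "plan": [
    [[0, 0, 0, -0.002, -0.0005, 0, 0], [0, 0, 0, -0.002, -0.0005, 0, 0], [0, 0, 0, -0.002, -0.0005, 0, 0], [0, 0, 0, -0.002, -0.0005, 0.0, 0], [0, 0, 0, -0.002, -0.0005, 0.001, 0]]
  ]
}}

```text
time: 56.88
eef_pos: [0.4822, -0.028, -0.002]
tcp_rot: [0.001, 0.997, 0.001, 0.081]
contact_force: [-8.1, 0.6, 10.3]
opening: 0.112
```

```bash
python3 - <<'E'
from mod import *
s=st()
im=read_camera('side'); cv2.imwrite('pics/u5.png',cv2.resize(im[150:240,270:390],None,fx=6,fy=6,interpolation=cv2.INTER_CUBIC)[:,:,::-1])
look('long','side',None,[.505,-.0275,0])
E
```

```text
t 56.88 tcp [ 0.4822 -0.028  -0.002 ] yaw(y axis) 89.9 tilt [ 0.1615  0.0018 -0.9869] open 0.112 F [-8.07  0.63 10.31] q6 -1.927
long side pose [ 0.5065 -0.0309] deg -0.75 IoU 0.828 knob [ 0.4885 -0.0307] spot [ 0.5884 -0.039 ] front [ 0.6065 -0.0322]
```

View pics/u5.png

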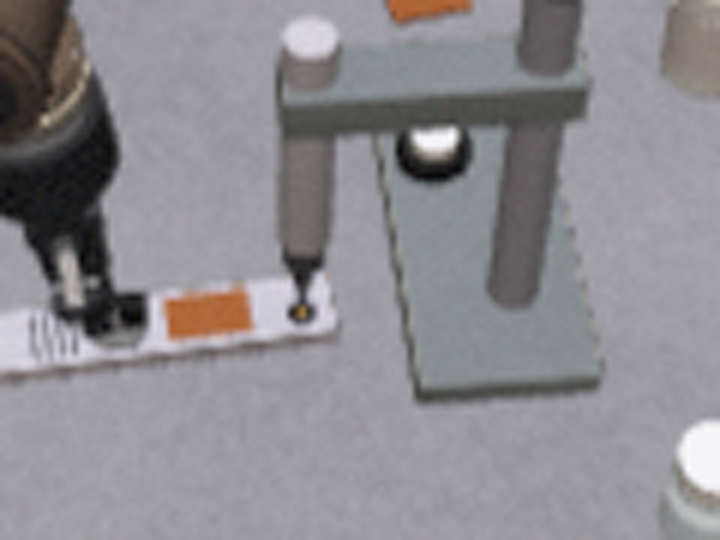

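Request:
{"op": "move_arm", "data": {
  "plan": [
    [[0, 0, 0, 0, 0, -0.0005, 0], [0, 0, 0, 0, 0, -0.0005, 0.035], [0, 0, 0, 0, 0, -0.0005, 0.035], [0, 0, 0, 0, 0, -0.0005, 0.035], [0, 0, 0, 0, 0, -0.016, 0.035]]
  ]
}}

```text
time: 57.6
eef_pos: [0.4787, -0.0278, 0.013]
tcp_rot: [0.001, 0.997, 0.001, 0.08]
contact_force: [0.2, -0.4, 0.3]
opening: 0.408
```

Request:
{"op": "move_arm", "data": {
  "plan": [
    [[0, 0, 0, 0, 0, -0.03, 0.035], [0, 4, 0, 0.0, 0.02, -0.06, 0.03], [0, 8, 0, 0.0, 0.05, -0.09, 0.02], [0, 9.4, 0, 0.0, 0.08, -0.11, 0.01], [0, 9.4, 0, 0.0, 0.094, -0.11, 0.0]]
  ]
}}

```text
time: 58.22
eef_pos: [0.463, 0.0669, 0.1236]
tcp_rot: [0.0, 1.0, 0.001, 0.0]
contact_force: [0.4, 0.1, -0.5]
opening: 0.001
```

```bash
python3 - <<'E'
from mod import *
s=st()
im=read_camera('wrist')
look('long','wrist',s,[.505,-.0275,0])
im=read_camera('side'); cv2.imwrite('pics/v1.png',cv2.resize(im[80:340,200:430],None,fx=3,fy=2.3,interpolation=cv2.INTER_CUBIC)[:,:,::-1])
look('long','side',None,[.505,-.0275,0])
go([.6775,.0595,.085],180)
E
```

```text
t 58.23 tcp [0.463  0.0669 0.1236] yaw(y axis) 89.98 tilt [ 6.0e-04  2.6e-03 -1.0e+00] open 0.001 F [ 0.39  0.07 -0.51] q6 -1.647
long wrist pose [ 0.5044 -0.0277] deg -0.39 IoU 0.918 knob [ 0.4864 -0.0276] spot [ 0.5864 -0.0353] front [ 0.6044 -0.0284]
long side pose [ 0.5057 -0.03  ] deg 0.14 IoU 0.934 knob [ 0.4877 -0.03  ] spot [ 0.5877 -0.0368] front [ 0.6057 -0.0298]
t 58.42 tcp [0.4603 0.0657 0.1203] yaw(y axis) 89.91 tilt [-0.0066  0.0027 -1.    ] open -0.003 F [-0.49 -0.02  0.45] q6 -1.649
turn [ 0.15 -0.38 -0.09] shift [-0.2174 -0.0059  0.0339]
```

View pics/v1.png

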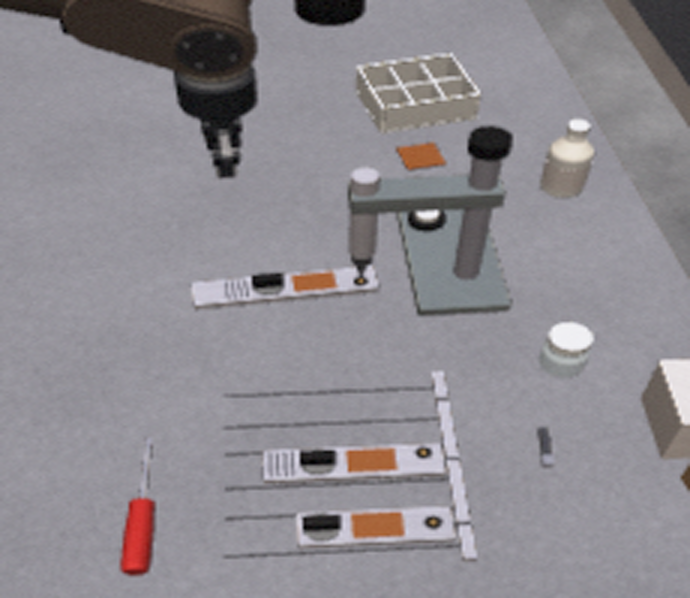

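Realigned: the wrist fit is about 1 mm from the bit. Pressing again, with a look while it is held down.

Request:
{"op": "move_arm", "data": {
  "plan": [
    [[0, -0.3, 0, -0.05, 0, 0, 0], [0, -0.3, 0, -0.1, 0, 0, 0], [0, -0.3, 0, -0.15, -0.003, 0, 0], [0, -0.3, 0, -0.2, -0.006, 0.015, 0], [0, -0.3, 0, -0.217, -0.006, 0.034, 0]]
  ]
}}

```text
time: 59.05
eef_pos: [0.6792, 0.0573, 0.0831]
tcp_rot: [0.002, 1.0, 0.001, -0.001]
contact_force: [-0.8, 0.6, 0.3]
opening: -0.003
```

```bash
python3 - <<'E'
from mod import *
go([.677,.0595,.012],180)
E
```

```text
t 59.05 tcp [0.6792 0.0573 0.0831] yaw(y axis) 89.79 tilt [-0.001   0.0023 -1.    ] open -0.003 F [-0.77  0.61  0.33] q6 -1.634
turn [ 0.13 -0.06 -0.21] shift [0.0022 0.002  0.0711]
```

Request:
{"op": "move_arm", "data": {
  "plan": [
    [[0, 0, 0, 0.001, 0.002, 0.02, 0], [0, 0, 0, 0.001, 0.002, 0.045, 0], [0, 0, 0, 0.001, 0.002, 0.061, 0], [0, 0, 0, 0.001, 0.002, 0.067, 0], [0, 0, 0, 0.001, 0.002, 0.071, 0]]
  ]
}}

```text
time: 59.68
eef_pos: [0.6778, 0.0593, 0.0129]
tcp_rot: [0.002, 1.0, 0.001, -0.001]
contact_force: [-3.3, -0.0, 4.1]
opening: -0.002
```

Request:
{"op": "move_arm", "data": {
  "plan": [
    [[0, 0, 0, 0, 0, 0.002, 0], [0, 0, 0, 0, 0, 0.004, 0], [0, 0, 0, 0, 0, 0.005, 0], [0, 0, 0, 0, 0, 0.005, 0], [0, 0, 0, 0, 0, 0.005, 0]]
  ]
}}

```text
time: 60.3
eef_pos: [0.678, 0.0593, 0.0119]
tcp_rot: [0.001, 1.0, 0.001, -0.001]
contact_force: [-9.4, -1.0, 15.2]
opening: 0.001
```

```bash
python3 - <<'E'
from mod import *
im=read_camera('side'); cv2.imwrite('pics/w1.png',cv2.resize(im[80:240,230:430],None,fx=4,fy=3.7,interpolation=cv2.INTER_CUBIC)[:,:,::-1])
look('long','side',None,[.505,-.0275,0]); st()
E
```

```text
long side pose [ 0.5074 -0.0309] deg -0.54 IoU 0.906 knob [ 0.4894 -0.0307] spot [ 0.5893 -0.0387] front [ 0.6074 -0.0318]
t 60.4 tcp [0.678  0.0593 0.0119] yaw(y axis) 89.83 tilt [-0.003   0.0016 -1.    ] open 0.002 F [-9.45 -0.48 15.03] q6 -1.631
```

View pics/w1.png

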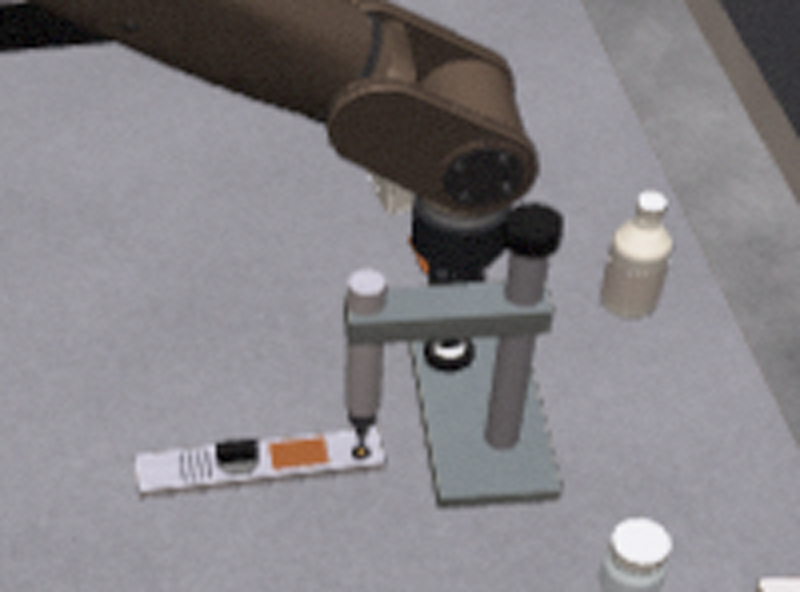

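With the button visibly down, the long module's screw is still under the bit. I'll hold briefly, then leave and collect it.

Request:
{"op": "move_arm", "data": {
  "plan": [
    [[0, 0, 0, 0, 0, 0.003, 0], [0, 0, 0, 0, 0, 0.003, 0], [0, 0, 0, 0, 0, 0.003, 0], [0, 0, 0, 0, 0, -0.01, 0], [0, 0, 0, 0, 0, -0.04, 0]]
  ]
}}

```text
time: 61.02
eef_pos: [0.6775, 0.0594, 0.0511]
tcp_rot: [0.002, 1.0, 0.001, -0.002]
contact_force: [1.0, -0.4, 0.3]
opening: -0.001
```

Request:
{"op": "move_arm", "data": {
  "plan": [
    [[0, 0, 0, 0.0, 0, -0.04, 0], [0, 0, 0, 0.03, 0, -0.065, 0.02], [0, 0, 0, 0.085, 0, -0.07, 0.04], [0, 0, 0, 0.14, 0, -0.07, 0.05], [0, 0, 0, 0.19, -0.02, -0.07, 0.05]]
  ]
}}

```text
time: 61.65
eef_pos: [0.4869, 0.0404, 0.1226]
tcp_rot: [0.001, 1.0, 0.001, -0.0]
contact_force: [-1.1, -0.6, -0.2]
opening: 0.585
```

```bash
python3 - <<'E'
from mod import *
s=st();read_camera('wrist'); look('long','wrist',s,[.505,-.0275,0])
go([.4855,-.0277,.0195],179.7)
E
```

```text
t 61.65 tcp [0.4869 0.0404 0.1226] yaw(y axis) 89.93 tilt [-3.0e-04  1.9e-03 -1.0e+00] open 0.585 F [-1.1  -0.58 -0.19] q6 -1.697
long wrist pose [ 0.5049 -0.0279] deg -0.8 IoU 0.797 knob [ 0.4869 -0.0277] spot [ 0.5868 -0.0361] front [ 0.6049 -0.0293]
t 61.75 tcp [0.4825 0.0399 0.1201] yaw(y axis) 89.79 tilt [-0.0074  0.0023 -1.    ] open 0.587 F [ 0.29  0.16 -0.15] q6 -1.696
turn [ 0.13 -0.43  0.09] shift [-0.004  -0.0678  0.1004]
```

Request:
{"op": "move_arm", "data": {
  "plan": [
    [[0, -0.3, 0.1, -0.003, -0.035, 0, 0.05], [0, -0.3, 0.1, -0.003, -0.068, 0.01, 0.05], [0, -0.3, 0.1, -0.003, -0.068, 0.05, 0.05], [0, -0.3, 0.1, -0.003, -0.068, 0.085, 0.045], [0, -0.3, 0.1, -0.003, -0.068, 0.1, 0.04]]
  ]
}}

```text
time: 62.38
eef_pos: [0.4844, -0.0278, 0.0185]
tcp_rot: [0.003, 1.0, 0.001, -0.001]
contact_force: [0.4, 0.9, 0.3]
opening: 0.472
```

```bash
python3 - <<'E'
from mod import *
im=read_camera('wrist'); cv2.imwrite('pics/x1.png',im[:,:,::-1])
go([.4855,-.0277,-.001],179.7)
E
```

```text
t 62.42 tcp [ 0.4836 -0.0276  0.0175] yaw(y axis) 89.68 tilt [-0.0047  0.0031 -1.    ] open 0.466 F [-1.57 -0.14 -0.56] q6 -1.835
turn [ 0.18 -0.27 -0.02] shift [-0.002  -0.0001  0.0185]
```

View pics/x1.png

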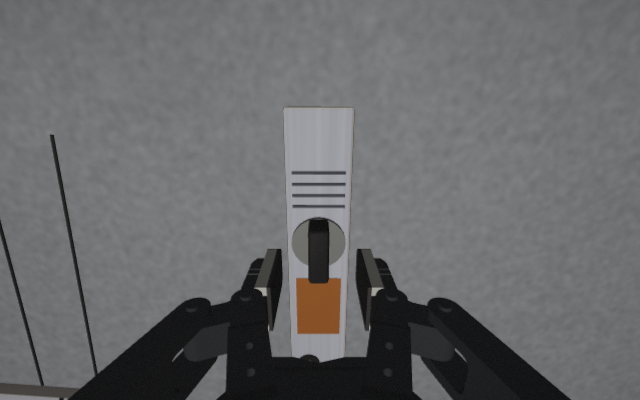

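Request:
{"op": "move_arm", "data": {
  "plan": [
    [[0.2, -0.3, 0, -0.002, 0, 0.008, 0.03], [0.2, -0.3, 0, -0.002, 0, 0.015, 0.03], [0.2, -0.3, 0, -0.002, 0, 0.018, 0.03], [0.2, -0.3, 0, -0.002, 0, 0.018, 0.03], [0.2, -0.3, 0, -0.002, 0, 0.018, 0.0]]
  ]
}}

```text
time: 63.05
eef_pos: [0.4859, -0.0277, -0.0001]
tcp_rot: [0.003, 1.0, -0.0, 0.001]
contact_force: [-0.0, 0.1, 0.0]
opening: 0.153
```

Request:
{"op": "move_arm", "data": {
  "plan": [
    [[0, 0, 0, 0, 0, 0, 0], [0, 0, 0, 0, 0, 0, 0], [0, 0, 0, 0, 0, 0, 0], [0, 0, 0, 0, 0, 0, 0], [0, 0, 0, 0, 0, -0.001, 0]]
  ],
  "force": 80
}}

```text
time: 63.68
eef_pos: [0.4854, -0.0273, 0.0004]
tcp_rot: [0.003, 1.0, 0.0, 0.0]
contact_force: [-0.2, -0.2, -2.0]
opening: 0.11
```

Request:
{"op": "move_arm", "data": {
  "plan": [
    [[0, 0, 0, 0.005, 0, 0, 0], [0, 0, 0, 0.016, 0, 0, 0], [0, 0, 0, 0.03, 0, 0, 0], [0, 0, 0, 0.045, 0, 0, 0], [0, 0, 0, 0.05, 0, -0.003, 0]]
  ]
}}

```text
time: 64.3
eef_pos: [0.4332, -0.0267, 0.0029]
tcp_rot: [0.003, 1.0, 0.0, -0.001]
contact_force: [0.5, 0.3, -2.5]
opening: 0.111
```

```bash
python3 - <<'E'
from mod import *
go([.478,-.2194,.015],173.98)
im=read_camera('side'); cv2.imwrite('pics/x2.png',cv2.resize(im[150:340,220:430],None,fx=3.5,fy=3,interpolation=cv2.INTER_CUBIC)[:,:,::-1])
E
```

```text
t 64.3 tcp [ 0.4332 -0.0267  0.0029] yaw(y axis) 89.65 tilt [-1.7e-03  7.0e-04 -1.0e+00] open 0.111 F [ 0.53  0.35 -2.51] q6 -1.861
turn [ 0.04 -0.1   5.67] shift [-0.046  -0.1924 -0.0123]
```

View pics/x2.png

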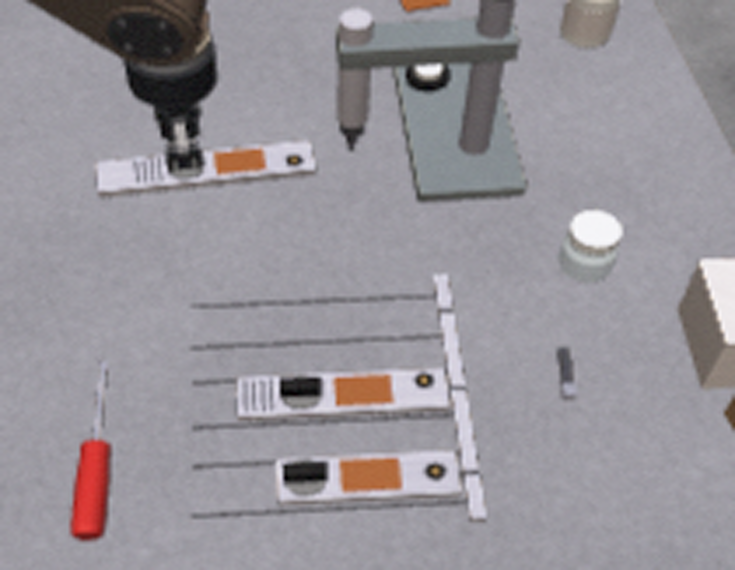

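Request:
{"op": "move_arm", "data": {
  "plan": [
    [[0, 0, 1, -0.006, -0.025, -0.008, 0], [0, 0, 2.5, -0.015, -0.065, -0.012, 0], [0, 0, 4, -0.026, -0.11, -0.012, 0], [0, 0, 5.6, -0.037, -0.155, -0.012, 0], [0, 0, 5.7, -0.046, -0.191, -0.012, 0]]
  ]
}}

```text
time: 64.97
eef_pos: [0.4789, -0.2201, 0.0155]
tcp_rot: [0.053, 0.999, -0.0, -0.0]
contact_force: [0.7, -0.0, -2.7]
opening: 0.112
```

```bash
python3 - <<'E'
from mod import *
go([.478,-.2194,.0],173.98)
E
```

```text
t 64.97 tcp [ 0.4789 -0.2201  0.0155] yaw(y axis) 83.89 tilt [-5.e-04 -0.e+00 -1.e+00] open 0.112 F [ 0.73 -0.02 -2.68] q6 -2.087
turn [-0.   -0.03 -0.09] shift [0.0009 0.0006 0.0155]
```

Request:
{"op": "move_arm", "data": {
  "plan": [
    [[0, 0, -0.1, 0, 0, 0.005, 0], [0, 0, -0.1, 0, 0, 0.011, 0], [0, 0, -0.1, 0, 0, 0.0145, 0], [0, 0, -0.1, 0, 0, 0.0145, 0], [0, 0, -0.1, -0.004, 0, 0.0145, 0]]
  ]
}}

```text
time: 65.6
eef_pos: [0.4828, -0.2198, 0.0009]
tcp_rot: [0.052, 0.999, 0.0, -0.0]
contact_force: [-0.3, -0.1, -2.7]
opening: 0.112
```

```bash
python3 - <<'E'
from mod import *
go([.5058,-.2225,.0],173.98)
im=read_camera('side'); cv2.imwrite('pics/y1.png',cv2.resize(im[220:340,250:380],None,fx=5,fy=4.8,interpolation=cv2.INTER_CUBIC)[:,:,::-1])
E
```

```text
t 65.6 tcp [ 0.4828 -0.2198  0.0009] yaw(y axis) 84.03 tilt [-6.e-04  2.e-04 -1.e+00] open 0.112 F [-0.28 -0.08 -2.7 ] q6 -2.085
turn [ 0.01 -0.03  0.05] shift [-0.0232 -0.0003  0.0009]
```

View pics/y1.png

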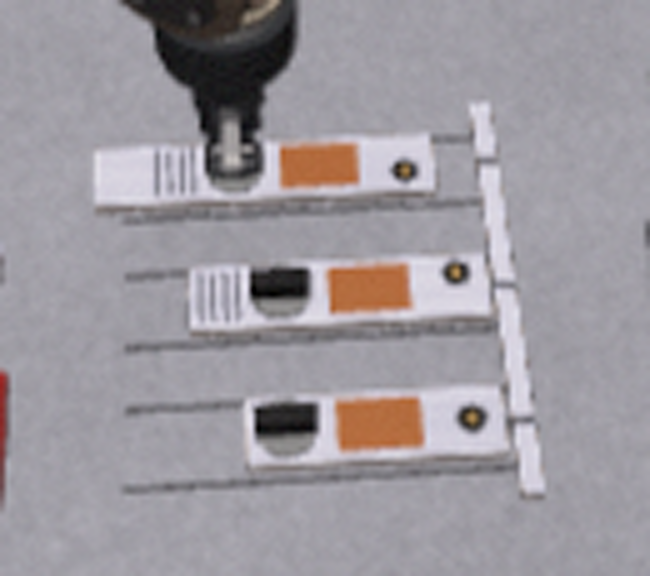

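Request:
{"op": "move_arm", "data": {
  "plan": [
    [[0, 0, 0, -0.006, 0, 0, 0], [0, 0, 0, -0.014, 0, 0, 0], [0, 0, 0, -0.021, 0, 0, 0], [0, 0, 0, -0.023, 0, 0, 0], [0, 0, 0, -0.023, 0, 0.001, 0]]
  ]
}}

```text
time: 66.28
eef_pos: [0.5067, -0.2227, 0.0002]
tcp_rot: [0.052, 0.999, -0.0, 0.0]
contact_force: [-0.1, -1.0, 1.7]
opening: 0.11
```

```bash
python3 - <<'E'
from mod import *
go([.5058,-.2225,.0],173.98)
E
```

```text
t 66.28 tcp [ 5.067e-01 -2.227e-01  2.000e-04] yaw(y axis) 84.03 tilt [ 7.e-04 -6.e-04 -1.e+00] open 0.11 F [-0.08 -0.99  1.7 ] q6 -2.064
turn [-0.03  0.04  0.05] shift [0.0009 0.0001 0.0002]
```

Request:
{"op": "move_arm", "data": {
  "plan": [
    [[0, 0, 0, 0.001, 0, 0.0, 0], [0, 0, 0, 0.001, 0, 0.0, 0.035], [0, 0, 0, 0.001, 0, 0.0, 0.035], [0, 0, 0, 0.001, 0, 0.0, 0.035], [0, 0, 0, 0.001, 0, -0.02, 0.035]]
  ]
}}

```text
time: 66.9
eef_pos: [0.5043, -0.2218, 0.0189]
tcp_rot: [0.052, 0.999, 0.001, -0.001]
contact_force: [0.0, -0.6, 0.1]
opening: 0.416
```

Request:
{"op": "move_arm", "data": {
  "plan": [
    [[0, 0, 0, 0, 0, -0.04, 0.05], [0, 0, 0, 0.0, 0, -0.09, 0.07], [0, 0, 0, 0.0, -0.02, -0.14, 0.085], [0, 0, 0, 0.01, -0.05, -0.18, 0.085], [0, 0, 0, 0.01, -0.07, -0.2, 0.085]]
  ]
}}

```text
time: 67.53
eef_pos: [0.4881, -0.2923, 0.2226]
tcp_rot: [0.052, 0.999, -0.001, 0.001]
contact_force: [0.4, -1.1, 0.4]
opening: 0.993
```

Request:
{"op": "move_arm", "data": {
  "plan": [
    [[0, 0, 0, 0, 0, 0, 0.085], [0, 0, 0, 0, 0, 0, 0.085], [0, 0, 0, 0, 0, 0, 0.085], [0, 0, 0, 0, 0, 0, 0.085], [0, 0, 0, 0, 0, 0, 0.085]]
  ]
}}

```text
time: 68.15
eef_pos: [0.488, -0.2918, 0.2219]
tcp_rot: [0.052, 0.999, -0.001, 0.0]
contact_force: [0.0, -1.1, 0.2]
opening: 0.997
```

```bash
python3 - <<'E'
from mod import *
from rail import fitrail
s=st()
im=read_camera('wrist'); cv2.imwrite('pics/z1.png',im[:,:,::-1])
fitrail('wrist',im,s,[.618,-.3185,-.105])
for m,g in(('short',[.537,-.395,-.105]),('middle',[.531,-.309,-.105]),('long',[.525,-.224,-.105])): look(m,'wrist',s,g)
print('lane1 .6268 -.2350 lane2 .618 -.3185 lane3 .6092 -.4020')
im=read_camera('side'); cv2.imwrite('pics/z2.png',im[:,:,::-1])
im=read_camera('top'); cv2.imwrite('pics/z3.png',im[:,:,::-1])
E
```

```text
t 68.15 tcp [ 0.488  -0.2918  0.2219] yaw(y axis) 84.03 tilt [ 7.0e-04 -1.3e-03 -1.0e+00] open 0.997 F [ 0.03 -1.07  0.18] q6 -2.183
rail [ 0.6179 -0.3191 -0.109 ] deg -6.25 n 1773 [(np.float64(0.5), np.float64(-210.1)), (np.float64(0.85), np.float64(-209.9)), (np.float64(-0.05), np.float64(-280.5)), (np.float64(0.26), np.float64(-281.3)), (np.float64(-0.95), np.float64(-297.5)), (np.float64(-0.21), np.float64(-300.2))]
short wrist pose [ 0.5359 -0.3931] deg -6.55 IoU 0.945 knob [ 0.4882 -0.3876] spot [ 0.5876 -0.399 ] front [ 0.6055 -0.4011]
middle wrist pose [ 0.5311 -0.3091] deg -5.99 IoU 0.957 knob [ 0.4983 -0.3056] spot [ 0.5985 -0.3091] front [ 0.6157 -0.3179]
long wrist pose [ 0.5243 -0.2246] deg -5.85 IoU 0.941 knob [ 0.5064 -0.2228] spot [ 0.6052 -0.2399] front [ 0.6238 -0.2348]
lane1 .6268 -.2350 lane2 .618 -.3185 lane3 .6092 -.4020
```

View pics/z1.png

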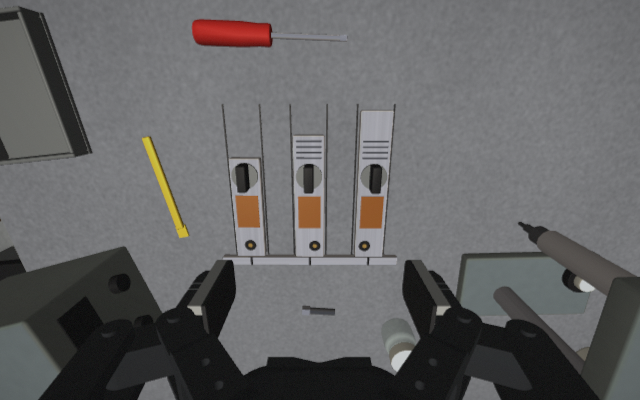

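View pics/z2.png

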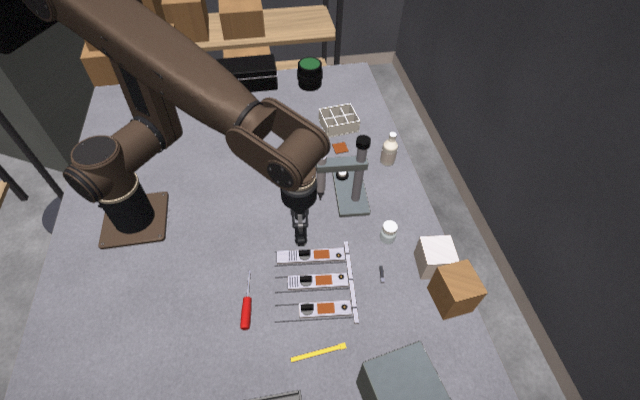

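All three modules lie in their lanes, with fronts 2–4 mm from the lane points (limit 8 mm) and lengths within 1° of the lane direction. The hand is clear at z 0.22, so I'll hand in.

```bash
python3 -c "
from plant import ticket
print(ticket.sign_off())"
```

```text
the job is handed in; nothing more can be done
None
```

All three modules were fastened at the driver in order (short, middle, long). They now lie in the row rail: short in lane 3, middle in lane 2, long in lane 1. I handed the job in at about 68 s.

**Last checks**
- **Lanes:** the final wrist-camera fit puts the fronts 3.8 mm (short), 2.4 mm (middle) and 3.0 mm (long) from their lane points, against a limit of 8 mm. All three lie within 1° of the lane direction.
- **Fastening:** after each release, and before the button was pressed, the wrist-camera fit had the screw within about 1–1.5 mm of the bit. The side-camera fits read up to about 3–4 mm off, but they were offset by a steady 2–3 mm.
- **Button:** each press bottomed at about 15 N and was held for more than 0.4 s. It was up again after the last press, with the fingers open and clear.
- **Bystanders:** none looks moved in the pictures, though I did not measure them.

**What went wrong**
- **First grasp:** it closed above the short module's knob, because the fingertips end about 24 mm behind the reported TCP. I regrasped lower.
- **Long module knocked:** it was found a few centimetres aside after its first press, and I could not tell whether that came before or after. I realigned it and pressed again, and a picture with the button down showed the screw still under the bit.
- **Slackened grip:** I did not notice one.

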